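# Tighten a cam clamp with a ring spanner between two cheeks

### The arm

A 6-joint arm with a two-finger parallel gripper is mounted at the origin on the work surface. World frame = base frame: x ahead of the robot, y to its left, z up, the work surface at z = 0. Lengths are in m, angles in rad, forces in N, time in s.
With the tool pointing down it reaches from about 0.35 to 0.85 m from the base axis. Payload 8.1 kg.
Tool frame: the origin (TCP) lies on the centre line of the jaws, within the pads' length; the fingertips stand 11 mm ahead of it and the grasp point (between the pads) lies 8 mm behind it (tip_reach is the z of the fingertips in the tool frame, in m); z points along the fingers, y is the direction in which the jaws open and shut (so a half turn about z gives the same grasp; the last joint's range is limited). The gripper opens to 93 mm and grips with 3 to 60 N. Pads are 15 mm wide; open, the fingers measure 128 mm over their backs; the gripper's body (75 mm by 188 mm) begins 65 mm behind the grasp point.
Start: joints at [1.06, 0.13, 1.488, -0, 1.523, -0.085], TCP at [0.248, 0.546, 0.23] pointing down, gripper open.
Joint ranges: [-2.96, 2.96], [-0.89, 2.26], [0.02, 2.5], [-1.34, 4.48], [0, 2.73], [-2.66, 2.66]. Speed limits (rad/s): [2.39, 2.39, 2.79, 3.14, 3.14, 3.14].

### API

Orientations are given as a rotation vector (axis times angle).
In Python, from plant import read_state, read_camera, camera_params, close_job, silhouettes, tip_of, tip_reach gives the robot as it stands.
- The arm moves only by the shell command python3 -m creep 'ROWS' [FORCE]. ROWS is JSON, a list of rows, each a list of 5 numbers: the shift along the tool's x, y, z in m, then the turn about the tool's z in rad, then the closure in counts, from 0 (fully open) to 255 (shut). In form: [[dx, dy, dz, twist, gripper], ...]. A call has 1 to 12 rows; each row shifts and turns the commanded pose from where the row before left it, along the tool's axes as they then stand; what a row does not reach is not made up. A row lasts 1/12 s, in which the tool goes at most 41.7 mm and 7.16 degrees, less where a joint would pass 70% of its speed; a pose out of reach is approached as far as the arm can. A call is refused whole if a number of a shift passes 0.0417 or a number of a turn 0.125, either way. A call with a gripper value outside its range is refused whole. The fingers move at their own pace and stop on an object; FORCE is the grip in N (left out, the last holds). Time passes only in rows, so rows that do not move let the fingers close. It gives the time, the measured TCP pose, the force and the opening at its end, in the units of the state.
- read_state(): the state, without advancing time (a new reading comes with each control period).
- read_camera(name): name is "side" or "top"; returns the picture (480x640x3 uint8, red, green, blue); there is no depth.
- camera_params(name): a dict with "fov_y" (degrees; the focal length in pixels is half the picture's height over the tangent of half this angle, whatever the lens; pixels are square), "cx", "cy" (the principal point, pixels), "k1" (the pictures are not rectified: a ray, as slopes to the right and down, at radius r is drawn at 1 + k1 r^2 times it, then the intrinsics apply), "position" and "rotation" of the camera in the world. Camera axes: x right, y down, z forward; pixel columns grow to the right and rows downward; lengths in m; the calibration is good to about 2 mm. A picture is of the moment at which its call begins. camera_params takes no time and is no camera call.
- close_job(): hands the job in, once; it reports no verdict.
Trained networks look in the newest picture that a camera, given by its name, has taken for a name from the list of things; names that differ only in an ending like _2 or _b are one class to them, and where a whole thing is asked for, a point or a joint stands for the part that bears it (a point fixed in the world has none). Each returns a list of dicts, best first, with "confidence" (0 to 1); they miss things now and then, are a little off and sometimes report something else, mostly with a low value. They report only what shows in the picture. A call takes as long as a camera call.
- silhouettes(camera, query): "region" (480x640 bool, what is visible of it) and "pixel" ([column, row] in pixels, amid what is visible of it).
- tip_of(camera, query): "pixel" ([column, row] in pixels: a listed point, or the origin of a listed thing).
The state is a dict: "t": time; "q": joint angles; "dq": joint speeds; "joint_torque": joint torques, N m; "tool_pos": TCP position; "orientation": TCP orientation; "force": force on the tool from outside, world axes, zero at the start; "wrist_torque": the same for the moment, N m; "opening": finger opening in m.
Only numpy, scipy, OpenCV 4.12 (cv2) and the standard library are available. Lean on these libraries where they do the work, as an engineer would, in place of code of your own. Each camera call takes 0.05 s, during which the arm holds its last target.

### The job

Tighten the cam clamp that holds the adapter case in the assembly fixture: take the ring spanner from its rest, fit it over the cam's hexagon and turn clockwise (seen from above), lifting and reseating it between the two cheeks as often as needed, until the cam is hard against its stop with its nose pointing straight at the case. Turn the cam with the spanner only, never with the fingers; then lay the spanner back, right side up, across both bars of its rest and let go. Leave the small flat spanner and the loose circuit board where they lie.

Things in the scene. Friction and masses are not known exactly. Their poses are not given: they have to be found in the camera images.
- fixture: Fixed clamping fixture. Origin: on the table, on the vertical axis of the cam; z up. Aluminium base plate 12 mm thick, x -55 to +110 mm, y -70 to +70 (-40 to +40 beyond x = +40). The adapter case lies on the +x side; the spanner's handle fits in on the -x side only; steel blocks 52 mm high close the +y and -y sides. Place and yaw vary; it may stand left or right of the rest.
- window (a point): Middle of the gap between the two upright steel cheeks, 51 mm from the cam's axis towards the fixture's -x, at the cheeks' top (60 mm above the table). The cheeks stand 32 to 70 mm from the axis, 14 mm thick; they let the 14 mm wide handle swing only from 44 degrees on one side of the fixture's -x direction to 44 degrees on the other.
- case_edge (a point): Top of the near face of the clamped black adapter case (60 x 50 x 24 mm), 31 mm from the cam's axis towards the fixture's +x, 36 mm above the table. A yellow transformer on it reaches 52 mm above the table.
- cam (a joint): Angle of the steel cam with its hexagon, rad. 0 = wide open, grows as it turns clockwise seen from above, hard stop at 2.30 = tight. The nose direction (cam_head's x axis) is the fixture's x axis turned counter-clockwise by (2.30 - joint), so at 2.30 the nose points along the fixture's +x at the case. The oiled cam drags with about 0.3 Nm and stays where it is left.
- cam_head (a point): Steel hexagon on the cam, 32 mm across flats, 11 mm high, its top 5 mm bevelled in to 24 mm. Origin: centre of its underside, 30 mm above the table, z up; its x axis is the normal of one flat and points along the cam's nose. The cam disc below (radius 23 mm, nose 16 mm wide reaching 29.5 mm from the axis) is the shoulder the spanner seats on. The hexagon and disc turn about the vertical.
- spanner: Loose steel ring spanner, about 0.36 kg. Origin: centre of the socket at its underside; z up; handle along -x. Six-sided socket open at top and bottom, 34 mm across flats inside, 48 outside, 18 mm high; the x axis is the normal of an inside flat, so it fits the hexagon when the x axes differ by a multiple of 60 degrees, with 7 degrees of play either way. Seated, its origin meets cam_head's; 13 mm up it is free.
- spanner_end (a point): Rounded end of the spanner's handle (18 mm wide), 204 mm from the socket's centre, 10 mm above the spanner's origin. The handle is straight, 14 mm wide, 16 mm high, its underside 2 mm above the socket's underside. Centre of mass about 80 mm from the socket's centre.
- spanner_grip (a point): Point in the middle of the spanner's handle (height and width), 110 mm from the socket's centre and 10 mm above the spanner's origin; a good place to grip. On the rest it lies midway between the bars.
- rest: Fixed grey plastic spanner rest, may be turned. Origin: centre of its underside on the table, z up. Base 130 (x) x 60 (y) x 8 mm; two cross bars along y at x = -50 and x = +50 mm, 12 mm thick, tops 30 mm above the table, each with a 10 mm high lip at both ends leaving 32 mm between lips for the handle. At the start the spanner lies along the rest's x, head towards +x, its origin 28 mm above the table.
- rest_mid (a point): Point midway between the rest's bars and 38 mm above the table: where the middle of the handle (spanner_grip) belongs when the spanner is laid down.
- small_spanner: Bystander: small flat spanner 110 mm long, 8 mm high, lying on the bench between fixture and rest, towards the robot. Origin at its middle. Far too small for the hexagon.
- board: Bystander: loose green circuit board 60 x 36 mm, 12 mm high, lying between fixture and rest. Origin under its centre.

How it is judged:
On the way, in this order (a step that is already met when the one before it is completed fails the run):
1. the spanner is seated over the cam's hexagon (horizontal distance between spanner and cam_head below 0.004 m and z of spanner in the frame of cam_head between -0.004 and 0.004 m), for 0.1 s.
2. the cam has been brought to its stop by the spanner (value of joint cam above 2.2 rad and horizontal distance between spanner and cam_head below 0.005 m), for 0.1 s.
At the end, for the whole second after the job is handed in: The cam is within 0.1 rad of its stop (joint above 2.2) and the spanner lies still and flat across both bars of its rest, between the lips, right side up, the middle of its handle within 30 mm of the rest's middle, either way round (value of joint cam above 2.2 rad and horizontal distance between spanner_grip and rest_mid below 0.03 m and z of spanner_grip in the frame of rest between 0.033 and 0.043 m and angle between the x axis of spanner and the x axis of rest, either way round below 0.25 rad and angle between spanner's own z axis and vertical below 0.1 rad and linear speed of spanner below 0.02 m/s); the robot touches nothing.
It fails at once if the fingers or the arm push on the cam or its hexagon (contact force between any of the fingers, the arm and cam above 1 N).
It fails at once if the small spanner or the circuit board is moved by more than 40 mm (distance of any of small_spanner, board from where it was at the start of the episode above 0.04 m).
It also fails if it takes over 64 s, if anything falls off the work surface, if the arm or the gripper's body presses on something with over 40 N, if the wrist force passes 120 N, or if a joint passes its speed limit or range.

## Working session

There is one attempt and no reset: what is moved stays moved. The work goes in short steps, Python scripts to look and compute and a shell command to move; the robot and the scene stay as the last step left them, time stands still between calls to the robot, and variables do not carry over. Pictures are saved under pics/ and viewed, and the job is handed in when it is done.

```bash
ls; mkdir -p pics
python3 - <<'E'
from plant import *
import cv2
s=read_state(); print({k:(v if not hasattr(v,'round') else v) for k,v in s.items()})
print(tip_reach)
for c in ("side","top"):
    print(c,camera_params(c))
    im=read_camera(c); cv2.imwrite(f"pics/{c}0.png",im[:,:,::-1])
E
```

```text
pics
{'t': 0.0, 'q': array([ 1.05960444e+00,  1.31138673e-01,  1.48926432e+00, -3.09669708e-05,
        1.52299114e+00, -8.54187423e-02]), 'dq': array([ 2.15699587e-03, -1.07931706e-04, -8.27864611e-04, -6.38841682e-05,
       -1.69042349e-03, -4.47508091e-04]), 'joint_torque': array([-9.42757179e-04, -5.59817362e+01, -4.91768789e+01,  7.65357306e-02,
        3.50624369e-02,  2.41891883e-05]), 'tool_pos': array([0.24754951, 0.54595791, 0.22860908]), 'orientation': array([-6.63654382e-01, -3.07018228e+00,  2.71862427e-03]), 'force': array([-0.95706744,  0.60899627,  0.24915203]), 'wrist_torque': array([ 0.01375473,  0.02177922, -0.03839061]), 'opening': 0.09301109740483429}
0.011
side {'fov_y': 43.492482418759295, 'cx': 315.635314419364, 'cy': 239.1886544914683, 'k1': -0.029256568762235386, 'position': array([ 0.34981728, -0.60511608,  0.49516504]), 'rotation': array([-2.12128307,  0.4064012 , -0.20029007])}
top {'fov_y': 50.645678581925665, 'cx': 320.46130187387723, 'cy': 240.7645334998339, 'k1': -0.06742696273191112, 'position': array([0.51104697, 0.0051983 , 0.71768304]), 'rotation': array([-2.14132075,  2.20438465, -0.12724415])}
```

View pics/side0.png

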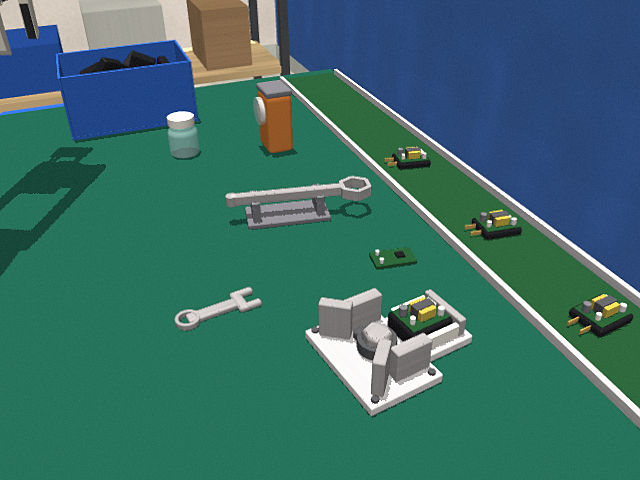

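View pics/top0.png

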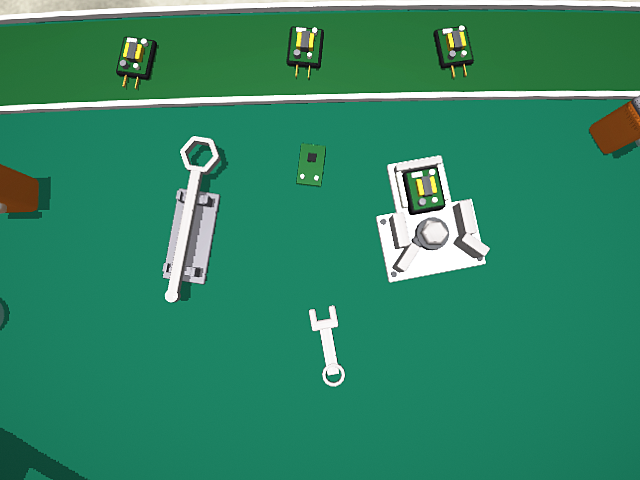

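The pictures show the rest and spanner on the left of the top view: socket (200,154), handle end (171,296). The fixture is on the right, with its hexagon at (432,233). The board is at (311,165) and the small spanner at (328,345). Next I'll measure their positions.

```bash
cat > h.py <<'E'
import numpy as np, cv2
from scipy.spatial.transform import Rotation as R
from scipy.optimize import least_squares
from plant import *
def cam(c):
    p=camera_params(c); f=240/np.tan(np.radians(p['fov_y'])/2)
    return p,f,R.from_rotvec(p['rotation']).as_matrix()
def proj(c,X):
    p,f,M=cam(c); v=(np.atleast_2d(X)-p['position'])@M
    s=v[:,:2]/v[:,2:]; r2=(s**2).sum(1,keepdims=True); s=s*(1+p['k1']*r2)
    return s*f+[p['cx'],p['cy']]
def ray(c,px):
    p,f,M=cam(c); d=(np.array(px,float)-[p['cx'],p['cy']])/f; s=d.copy()
    for _ in range(20): s=d/(1+p['k1']*(s**2).sum())
    v=M@np.array([s[0],s[1],1]); return p['position'],v/np.linalg.norm(v)
def onz(c,px,z):
    o,v=ray(c,px); return o+v*(z-o[2])/v[2]
def tri(a,b):
    o1,v1=ray('side',a);o2,v2=ray('top',b)
    t=np.linalg.lstsq(np.c_[v1,-v2],o2-o1,rcond=None)[0]
    p,q=o1+t[0]*v1,o2+t[1]*v2
    return (p+q)/2,np.linalg.norm(p-q)
def tips(c,names):
    o={}
    for n in names:
        r=tip_of(c,n)
        o[n]=[(np.round(d['pixel'],1).tolist(),round(float(d['confidence']),2)) for d in r[:3]]
    return o
E
python3 - <<'E'
from h import *
names={'spanner':.028,'spanner_end':.038,'spanner_grip':.038,'rest':0,'rest_mid':.038,'fixture':0,'cam_head':.03,'window':.06,'case_edge':.036,'small_spanner':0,'board':0}
T=tips('top',names);S=tips('side',names)
for n,z in names.items():
    print(n,T[n][:2],S[n][:2])
    if T[n]: print('   top@z',onz('top',T[n][0][0],z).round(4),end=' ')
    if S[n]: print('side@z',onz('side',S[n][0][0],z).round(4),end=' ')
    if T[n] and S[n]: a,e=tri(S[n][0][0],T[n][0][0]); print('tri',a.round(4),round(e,4))
print(read_state()['t'])
E
```

```text
spanner [([199.5, 157.6], 0.9)] [([354.4, 196.2], 0.67)]
   top@z [0.7051 0.1612 0.028 ] side@z [0.7027 0.1501 0.028 ] tri [0.708  0.1628 0.0201] 0.0013
spanner_end [([170.0, 304.1], 0.57), ([326.7, 344.5], 0.21)] [([222.8, 199.4], 0.71)]
   top@z [0.5033 0.1993 0.038 ] side@z [0.5039 0.203  0.038 ] tri [0.5032 0.1987 0.0404] 0.0002
spanner_grip [([182.8, 232.5], 0.79), ([311.8, 165.8], 0.74)] [([287.2, 193.0], 0.55)]
   top@z [0.5991 0.1818 0.038 ] side@z [0.6024 0.1837 0.038 ] tri [0.6002 0.181  0.0397] 0.0026
rest [([191.5, 235.4], 0.7)] [([285.9, 213.4], 0.62)]
   top@z [0.5995 0.1792 0.    ] side@z [0.5995 0.1864 0.    ] tri [0.598  0.1782 0.005 ] 0.0019
rest_mid [([185.9, 232.0], 0.71)] [([285.1, 193.2], 0.63)]
   top@z [0.5997 0.1776 0.038 ] side@z [0.5992 0.1844 0.038 ] tri [0.598  0.1768 0.0423] 0.0023
fixture [([428.0, 233.8], 0.74), ([432.8, 233.2], 0.18)] [([376.6, 357.1], 0.78)]
   top@z [ 0.5922 -0.1588  0.    ] side@z [ 0.5916 -0.159  -0.    ] tri [ 5.920e-01 -1.588e-01 -2.000e-04] 0.0005
cam_head [([431.5, 233.9], 0.78)] [([377.5, 333.1], 0.91), ([338.8, 336.3], 0.42)]
   top@z [ 0.5885 -0.1568  0.03  ] side@z [ 0.5948 -0.1519  0.03  ] tri [ 0.59   -0.1564  0.0349] 0.0043
window [] [([339.7, 335.0], 0.63), ([217.3, 308.8], 0.44)]
side@z [ 0.5407 -0.1687  0.06  ] case_edge [([428.3, 211.4], 0.65), ([313.3, 165.5], 0.56)] [([335.4, 335.6], 0.74)]
   top@z [ 0.6189 -0.1527  0.036 ] side@z [ 0.5464 -0.1438  0.036 ] tri [ 0.5837 -0.1436  0.0356] 0.0713
small_spanner [([325.4, 349.0], 0.63)] [([219.2, 309.5], 0.71), ([373.2, 356.3], 0.63)]
   top@z [ 0.4345 -0.0069  0.    ] side@z [ 0.4433 -0.0069  0.    ] tri [ 0.4389 -0.0079  0.002 ] 0.0085
board [] [([392.0, 258.3], 0.8)]
side@z [ 0.6989  0.0104 -0.    ] 1.2
```

Run:
```python
import cv2,numpy as np
t=cv2.imread('pics/top0.png');s=cv2.imread('pics/side0.png')
a=cv2.resize(t[140:290,370:500],None,fx=4.5,fy=4,interpolation=cv2.INTER_CUBIC)
cv2.imwrite('pics/z1.png',cv2.resize(t[145:290,370:500],None,fx=4,fy=4,interpolation=cv2.INTER_CUBIC))
cv2.imwrite('pics/z2.png',cv2.resize(s[280:420,300:480],None,fx=4,fy=4,interpolation=cv2.INTER_CUBIC))
```

```text
(no output)
```

View pics/z1.png

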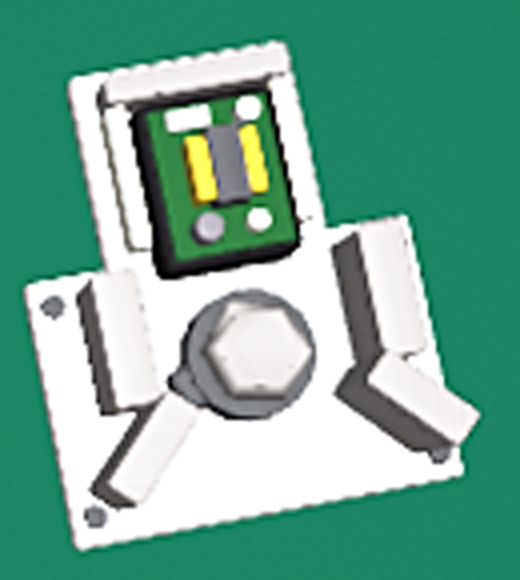

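View pics/z2.png

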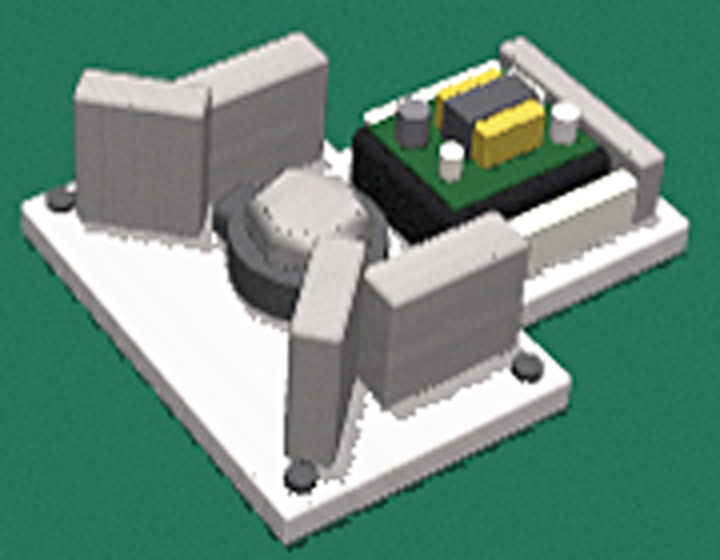

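```bash
cat >> h.py <<'E'
def tr(p,L):
    c,s=np.cos(p[2]),np.sin(p[2]); L=np.atleast_2d(L)
    return np.c_[p[0]+c*L[:,0]-s*L[:,1],p[1]+s*L[:,0]+c*L[:,1],L[:,2]]
E
python3 - <<'E'
from h import *
z=.012
top=[((-.055,.07,z),(80,540)),((-.055,-.07,z),(462,470)),((.04,.07,z),(28,285)),((.04,-.07,z),(408,215)),((.11,.04,z),(72,80)),((.11,-.04,z),(285,42))]
side=[((-.055,.07,z),(23,207)),((-.055,-.07,z),(288,518)),((.04,-.07,z),(568,383)),((.11,-.04,z),(688,230))]
LT=np.array([a for a,_ in top]);PT=np.array([b for _,b in top])/4+[370-.375,145-.375]
LS=np.array([a for a,_ in side]);PS=np.array([b for _,b in side])/4+[300-.375,280-.375]
for m in ('both','top','side'):
    def f(p):
        r=[]
        if m!='side': r.append((proj('top',tr(p,LT))-PT).ravel())
        if m!='top': r.append((proj('side',tr(p,LS))-PS).ravel())
        return np.concatenate(r)
    r=least_squares(f,[.59,-.158,.17]); print(m,r.x.round(4),np.degrees(r.x[2]).round(2),r.fun.round(1))
# spanner from silhouettes
for c in('top','side'):
    d=silhouettes(c,'spanner')
    for k in d[:2]:
        m=k['region']; ys,xs=np.nonzero(m); print(c,k['confidence'],m.sum(),xs.min(),xs.max(),ys.min(),ys.max())
    np.save(f'm_{c}.npy',d[0]['region'])
E
```

```text
both [ 0.5904 -0.1587  0.1525] 8.74 [-0.7  2.   0.8  1.3 -0.8 -0.7  0.2 -0.5 -0.7 -0.8  0.4 -0.8 -1.4 -0.6
 -0.9  1.3  1.6 -0.2  1.4 -0.9]
top [ 0.5906 -0.159   0.1537] 8.81 [-0.5  2.   1.   1.1 -0.6 -0.7  0.3 -0.6 -0.6 -0.9  0.4 -0.9]
side [ 0.5903 -0.1585  0.1524] 8.73 [-1.5 -0.7 -1.1  1.1  1.4 -0.4  1.2 -1. ]
top 0.81 2469 165 219 136 302
top 0.61 2722 163 220 189 283
side 0.88 2019 226 370 177 206
```

```bash
cat >> h.py <<'E'
def hexa(af,z): 
    a=np.radians(30+60*np.arange(6)); r=af/2/np.cos(np.pi/6)
    return np.c_[r*np.cos(a),r*np.sin(a),np.full(6,z)]
def spmask(c,p,z0,up=4):
    m=np.zeros((480*up,640*up),np.uint8)
    def fill(L,v):
        L=np.array(L,float);L[:,2]+=z0
        q=cv2.convexHull(((proj(c,tr(p,L))+.5)*up).astype(np.float32)).round().astype(np.int32)
        cv2.fillConvexPoly(m,q,v)
    H=lambda af:np.r_[hexa(af,0),hexa(af,.018)]
    fill(H(.048),1)
    # hole = intersection of top & bottom hole projections
    k=[]
    for zz in(0,.018):
        t=np.zeros_like(m);L=hexa(.034,zz);L[:,2]+=z0
        cv2.fillConvexPoly(t,((proj(c,tr(p,L))+.5)*up).round().astype(np.int32),1);k.append(t)
    m[(k[0]&k[1])>0]=0
    fill([(x,y,z) for x in(-.195,-.023) for y in(-.007,.007) for z in(.002,.018)],1)
    a=np.arange(0,6.28,.4); fill(np.r_[[(-.195+.009*np.cos(b),.009*np.sin(b),z) for b in a for z in(.002,.018)]],1)
    return m
E
python3 - <<'E'
from h import *
from scipy.optimize import minimize
M={}
for c in('top','side'):
    im=read_camera(c).astype(int); 
    net=np.load(f'm_{c}.npy'); near=cv2.dilate(net.astype(np.uint8),np.ones((9,9)))>0
    M[c]=net
def cost(p,cs=('top','side'),up=4):
    e=0
    for c in cs:
        a=spmask(c,p,.028,up)>0; b=cv2.resize(M[c].astype(np.uint8),None,fx=up,fy=up,interpolation=cv2.INTER_NEAREST)>0
        e+=1-(a&b).sum()/(a|b).sum()
    return e
best=None
for cs in(('top','side'),('top',),('side',)):
  r=minimize(cost,[.705,.160,-.18],args=(cs,),method='Nelder-Mead',options=dict(initial_simplex=np.array([[.705,.160,-.18],[.71,.160,-.18],[.705,.165,-.18],[.705,.16,-.13]]),xatol=1e-4,fatol=1e-4))
  print(cs,r.x.round(4),r.fun)
  if best is None: best=r.x
im={c:cv2.imread(f'pics/{c}0.png') for c in('top','side')}
out=[]
for c,(x,y,w,h) in dict(top=(150,125,80,185),side=(215,165,170,60)).items():
    m=spmask(c,best,.028); cs,_=cv2.findContours(m,cv2.RETR_CCOMP,cv2.CHAIN_APPROX_NONE)
    b=cv2.resize(im[c],None,fx=4,fy=4,interpolation=cv2.INTER_NEAREST); cv2.drawContours(b,cs,-1,(0,0,255),1)
    b=b[y*4:(y+h)*4,x*4:(x+w)*4]; 
    if c=='top': b=cv2.resize(b,None,fx=.8,fy=.8)
    cv2.imwrite(f'pics/ov_{c}.png',b)
E
```

```text
('top', 'side') [ 0.7061  0.1585 -0.1957] 0.18907399296934946
('top',) [ 0.7061  0.1585 -0.196 ] 0.06811042360780584
('side',) [ 0.7074  0.1608 -0.1884] 0.11079152607998233
```

View pics/ov_top.png

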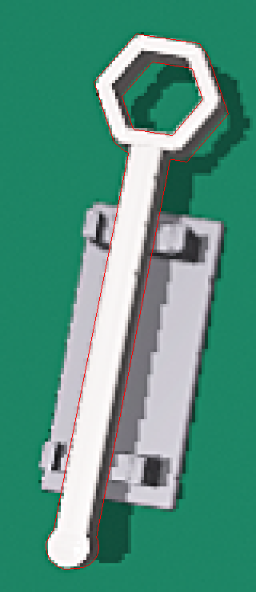

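View pics/ov_side.png

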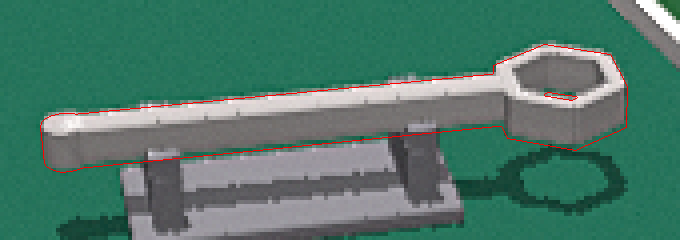

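The spanner fit overlays well in both views: (0.706, 0.159), yaw -0.195. Next is the cam's starting angle.

```bash
cat >> h.py <<'E'
FX=np.array([.5904,-.1587,.1525])
def camov(c,alpha,im,fx=FX,up=8):
    b=cv2.resize(im,None,fx=up,fy=up,interpolation=cv2.INTER_CUBIC)
    p=np.array([fx[0],fx[1],fx[2]+alpha])
    def d(L,col): cv2.polylines(b,[((proj(c,tr(p,L))+.5)*up).round().astype(np.int32)],True,col,1,cv2.LINE_AA)
    d(hexa(.024,.041),(0,0,255)); d(hexa(.032,.036),(0,140,255))
    a=np.arange(0,6.3,.1); d(np.c_[.023*np.cos(a),.023*np.sin(a),0*a+.03],(255,0,0))
    d([(0.02,.008,.03),(.0295,.008,.03),(.0295,-.008,.03),(.02,-.008,.03)],(0,255,0))
    u=proj(c,[[fx[0],fx[1],.036]])[0]; x,y=(u-[28,30]).astype(int)
    return b[y*up:(y+60)*up,x*up:(x+56)*up]
E
python3 - <<'E'
from h import *
im=cv2.imread('pics/top0.png')
o=[camov('top',np.radians(a),im,up=6) for a in(130,100)]
im=cv2.imread('pics/side0.png')
q=[camov('side',np.radians(a),im,up=6) for a in(130,100)]
b=np.hstack([o[0],o[1]]); cv2.imwrite('pics/c1.png',b); cv2.imwrite('pics/c2.png',np.hstack(q))
E
```

```text
(no output)
```

View pics/c1.png

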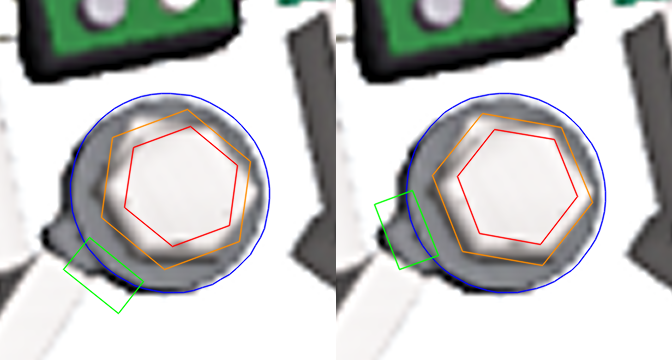

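View pics/c2.png

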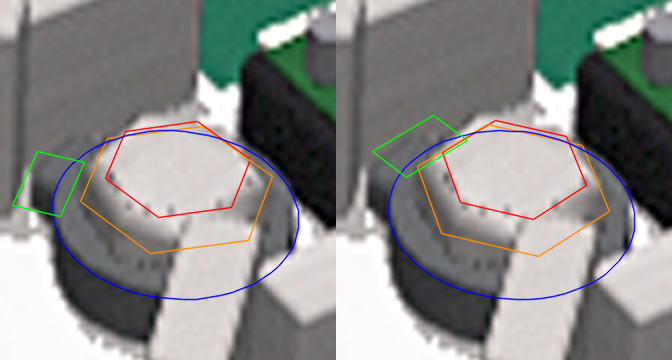

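Run:
```python
from h import *
from scipy.ndimage import map_coordinates
from itertools import product
G={}
for c in('top','side'):
    g=cv2.GaussianBlur(cv2.cvtColor(cv2.imread(f'pics/{c}0.png'),cv2.COLOR_BGR2GRAY).astype(float),(0,0),.6)
    G[c]=np.hypot(cv2.Sobel(g,cv2.CV_64F,1,0),cv2.Sobel(g,cv2.CV_64F,0,1))
def dens(L,n=12):
    L=np.array(L); return np.concatenate([L[i]+(L[(i+1)%len(L)]-L[i])*np.linspace(0,1,n,endpoint=False)[:,None] for i in range(len(L))])
a=np.arange(0,6.28,.1); disc=np.c_[.023*np.cos(a),.023*np.sin(a),0*a+.03]
def sc(c,p,w=(1,1,1)):
    s=0
    for L,k in((dens(hexa(.024,.041)),w[0]),(dens(hexa(.032,.036)),w[1]),(disc,w[2])):
        q=proj(c,tr(p,L)); s+=k*map_coordinates(np.minimum(G[c],300),[q[:,1],q[:,0]],order=1).mean()
    return s
for cs in(('top',),('side',),('top','side')):
    res=[]
    for dx,dy in product(np.arange(-.004,.0041,.0005),repeat=2):
        for al in np.radians(np.arange(90,150,2)):
            p=(FX[0]+dx,FX[1]+dy,FX[2]+al); res.append((sum(sc(c,p,(1,1,1)) for c in cs),dx*1e3,dy*1e3,np.degrees(al)))
    res.sort(reverse=True); print(cs); [print(np.round(r,1)) for r in res[:5]]
```

```text
Traceback (most recent call last):
  File "h.py", line 9, in proj
    p,f,M=cam(c); v=(np.atleast_2d(X)-p['position'])@M
          ~~~^^^
  File "h.py", line 6, in cam
    p=camera_params(c); f=240/np.tan(np.radians(p['fov_y'])/2)
ValueError: time passes only in moves, steps and waits
```

```bash
python3 - <<'E'
s=open('h.py').read()
s=s.replace("def cam(c):\n","_C={}\ndef cam(c):\n    if c not in _C: _C[c]=_cam(c)\n    return _C[c]\ndef _cam(c):\n"); open('h.py','w').write(s)
E
cat > fitcam.py <<'E'
from h import *
from scipy.ndimage import map_coordinates
from itertools import product
G={}
for c in('top','side'):
    g=cv2.GaussianBlur(cv2.cvtColor(cv2.imread(f'pics/{c}0.png'),cv2.COLOR_BGR2GRAY).astype(float),(0,0),.6)
    G[c]=np.hypot(cv2.Sobel(g,cv2.CV_64F,1,0),cv2.Sobel(g,cv2.CV_64F,0,1))
def dens(L,n=12):
    L=np.array(L); return np.concatenate([L[i]+(L[(i+1)%len(L)]-L[i])*np.linspace(0,1,n,endpoint=False)[:,None] for i in range(len(L))])
a=np.arange(0,6.28,.1); disc=np.c_[.023*np.cos(a),.023*np.sin(a),0*a+.03]
def sc(c,p,w=(1,1,1)):
    s=0
    for L,k in((dens(hexa(.024,.041)),w[0]),(dens(hexa(.032,.036)),w[1]),(disc,w[2])):
        q=proj(c,tr(p,L)); s+=k*map_coordinates(np.minimum(G[c],300),[q[:,1],q[:,0]],order=1).mean()
    return s
for cs in(('top',),('side',),('top','side')):
    res=[]
    for dx,dy in product(np.arange(-.004,.0041,.001),repeat=2):
        for al in np.radians(np.arange(90,150,3)):
            p=(FX[0]+dx,FX[1]+dy,FX[2]+al); res.append((sum(sc(c,p,(1,1,1)) for c in cs),dx*1e3,dy*1e3,np.degrees(al)))
    res.sort(reverse=True); print(cs); [print(np.round(r,1)) for r in res[:5]]
E
python3 fitcam.py
```

```text
('top',)
[614.7  -1.    1.  105. ]
[612.5  -1.    1.  108. ]
[612.2  -1.    1.  102. ]
[611.9  -1.    2.  102. ]
[611.8  -1.    1.   99. ]
('side',)
[506.2   1.    2.  105. ]
[506.   1.   2. 102.]
[505.3   1.    2.  108. ]
[503.7   1.    2.   99. ]
[503.3   1.    2.  111. ]
('top', 'side')
[1.0636e+03 0.0000e+00 1.0000e+00 1.0200e+02]
[1.0596e+03 0.0000e+00 1.0000e+00 1.0800e+02]
[1.0586e+03 0.0000e+00 1.0000e+00 1.0500e+02]
[1.057e+03 0.000e+00 1.000e+00 9.900e+01]
[1.0556e+03 0.0000e+00 1.0000e+00 9.6000e+01]
```

```bash
python3 -m creep '[[-0.02,-0.008,0,0,0],[-0.038,-0.0152,0,0,0],[-0.038,-0.0152,0,0,0],[-0.038,-0.0152,0,0,0],[-0.038,-0.0152,0,0,0],[-0.038,-0.0152,0,0,0],[-0.038,-0.0152,0,0,0],[-0.038,-0.0152,0,0,0],[-0.038,-0.0152,0,0,0],[-0.038,-0.0152,0,0,0],[-0.038,-0.0152,0,0,0],[-0.0325,-0.0135,0,0,0]]' 40
python3 -m creep '[[0,0,0,0.06,0],[0,0,0,0.12,0],[0,0,0,0.12,0],[0,0,0,0.12,0],[0,0,0,0.12,0],[0,0,0,0.12,0],[0,0,0,0.12,0],[0,0,0,0.12,0],[0,0,0,0.12,0],[0,0,0,0.12,0],[0,0,0,0.12,0],[0,0,0,0.12,0]]'
python3 -m creep '[[0,0,0,0.12,0],[0,0,0,0.12,0],[0,0,0,0.12,0],[0,0,0,0.12,0],[0,0,0,0.12,0],[0,0,0,0.12,0],[0,0,0,0.12,0],[0,0,0,0.12,0],[0,0,0,0.12,0],[0,0,0,0.12,0],[0,0,0,0.12,0],[0,0,0,0.12,0]]'
cat >> h.py <<'E'
def st():
    s=read_state(); M=R.from_rotvec(s['orientation']).as_matrix()
    return s,np.r_[s['tool_pos'][:2],np.arctan2(M[1,0],M[0,0])],M
def goto(x,y,z,a):
    s,p,M=st(); d=M.T@(np.array([x,y,z])-s['tool_pos'])
    print('t',round(float(s['t']),2),'tcp',s['tool_pos'].round(4),'yaw',p[2].round(4),'tilt',np.degrees(np.arccos(-M[2,2])).round(2),'q6',s['q'][5].round(2),'F',s['force'].round(1),'open',round(s['opening'],4))
    print(' need tool shift',d.round(4),'twist',round(-((a-p[2]+np.pi)%(2*np.pi)-np.pi),4))
E
python3 - <<'E'
from h import *
goto(.598,.180,.030,-.195)
E
```

```text
t: 2.4
tool_pos: [0.5716, 0.2075, 0.2297]
orientation: [0.665, 3.07, -0.0]
force: [0.1, 0.7, -0.0]
opening: 0.0931
t: 3.4
tool_pos: [0.57, 0.2098, 0.2296]
orientation: [2.472, 1.938, -0.0]
force: [0.5, 0.9, -0.1]
opening: 0.0929
t: 4.4
tool_pos: [0.57, 0.2098, 0.2296]
orientation: [-3.137, 0.173, -0.0]
force: [-0.6, -0.4, -0.3]
opening: 0.0926
t 4.4 tcp [0.57   0.2098 0.2296] yaw -0.1101 tilt 0.0 q6 1.95 F [-0.6 -0.4 -0.3] open 0.0926
 need tool shift [0.0311 0.0265 0.1997] twist 0.0849
```

```bash
python3 -m creep '[[0.0104,0.009,0.03,0.04,0],[0.0104,0.009,0.03,0.045,0],[0.0104,0.009,0.03,0,0],[0,0,0.03,0,0],[0,0,0.03,0,0],[0,0,0.025,0,0],[0,0,0.012,0,0],[0,0,0,0,0]]'
python3 - <<'E'
from h import *
goto(.598,.180,.030,-.195)
for c in("side","top"):
    im=read_camera(c); cv2.imwrite(f"pics/{c}1.png",im[:,:,::-1])
b=cv2.imread('pics/side1.png')[130:260,190:400]; a=cv2.imread('pics/top1.png')[110:330,100:300]
cv2.imwrite('pics/g1.png',cv2.resize(b,None,fx=3.5,fy=3.5)); cv2.imwrite('pics/g2.png',cv2.resize(a,None,fx=2.7,fy=2.7))
E
```

```text
t: 5.07
tool_pos: [0.5942, 0.1779, 0.0388]
orientation: [3.126, -0.297, -0.01]
force: [-0.9, -0.4, 0.4]
opening: 0.0933
t 5.07 tcp [0.5942 0.1779 0.0388] yaw -0.1892 tilt 0.37 q6 1.97 F [-0.9 -0.4  0.4] open 0.0933
 need tool shift [ 0.0034 -0.0028  0.0087] twist 0.0058
```

View pics/g1.png

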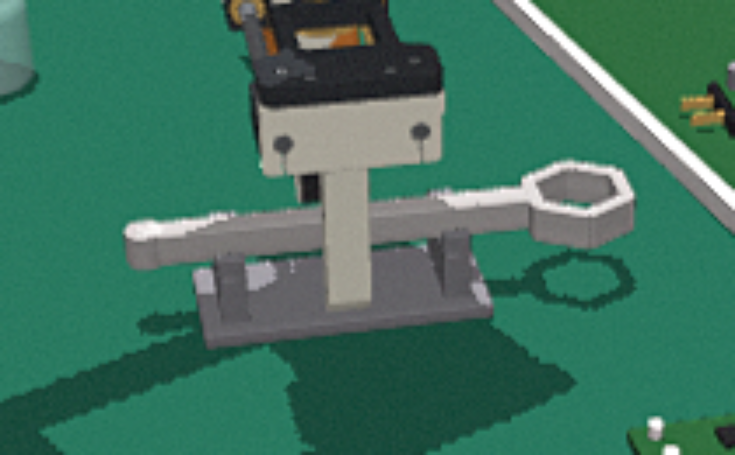

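View pics/g2.png

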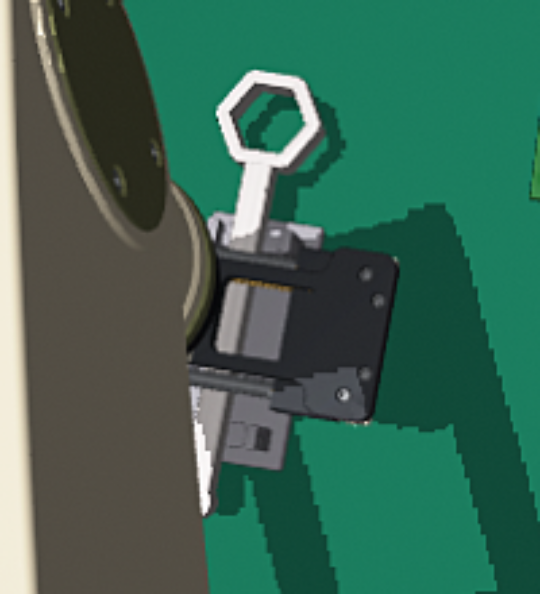

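The open fingers straddle the handle midway between the bars, and the head is at about (573,195) in the zoomed side view. I'll go down the last bit and close.

```bash
python3 -m creep '[[0.0034,-0.0028,0.006,0.006,0],[0,0,0.003,0,0],[0,0,0,0,100],[0,0,0,0,255],[0,0,0,0,255],[0,0,0,0,255],[0,0,0,0,255],[0,0,0,0,255],[0,0,0,0,255]]' 50
python3 - <<'E'
from h import *
goto(.598,.180,.030,-.195)
E
```

```text
t: 5.92
tool_pos: [0.6008, 0.1807, 0.0337]
orientation: [-3.127, 0.306, -0.0]
force: [-0.5, 0.4, -0.5]
opening: 0.0509
t 5.92 tcp [0.6008 0.1807 0.0337] yaw -0.1952 tilt 0.0 q6 1.98 F [-0.5  0.4 -0.5] open 0.0509
 need tool shift [-0.0027  0.0012  0.0037] twist -0.0002
```

```bash
python3 -m creep '[[-0.0027,0.0012,0.0035,0,255],[0,0,0,0,255],[0,0,0,0,255],[0,0,0,0,255],[0,0,0,0,255],[0,0,0,0,255],[0,0,0,0,255]]'
python3 - <<'E'
from h import *
goto(.598,.180,.030,-.195)
E
```

```text
t: 6.5
tool_pos: [0.598, 0.1801, 0.0302]
orientation: [-3.127, 0.306, -0.0]
force: [0.2, -0.1, -0.3]
opening: 0.0136
t 6.5 tcp [0.598  0.1801 0.0302] yaw -0.1952 tilt 0.01 q6 1.98 F [ 0.2 -0.1 -0.3] open 0.0136
 need tool shift [-0.      0.0001  0.0002] twist -0.0002
```

```bash
python3 -m creep '[[0,0,0,0,255],[0,0,-0.005,0,255],[0,0,-0.015,0,255],[0,0,-0.03,0,255],[0,0,-0.03,0,255],[0,0,-0.01,0,255],[0,0,0,0,255],[0,0,0,0,255]]' 60
python3 - <<'E'
from h import *
goto(.598,.180,.120,-.195)
for c in("side","top"):
    im=read_camera(c); cv2.imwrite(f"pics/{c}2.png",im[:,:,::-1])
b=cv2.imread('pics/side2.png')[90:260,190:400]; a=cv2.imread('pics/top2.png')[60:280,100:300]
cv2.imwrite('pics/g3.png',cv2.resize(b,None,fx=3.5,fy=3.5)); cv2.imwrite('pics/g4.png',cv2.resize(a,None,fx=2.7,fy=2.7))
E
```

```text
t: 7.17
tool_pos: [0.598, 0.18, 0.1198]
orientation: [-3.127, 0.306, -0.001]
force: [-0.5, 0.0, -4.6]
opening: 0.0135
t 7.17 tcp [0.598  0.18   0.1198] yaw -0.1952 tilt 0.03 q6 1.98 F [-0.5  0.  -4.6] open 0.0135
 need tool shift [-0.     -0.     -0.0002] twist -0.0002
```

View pics/g3.png

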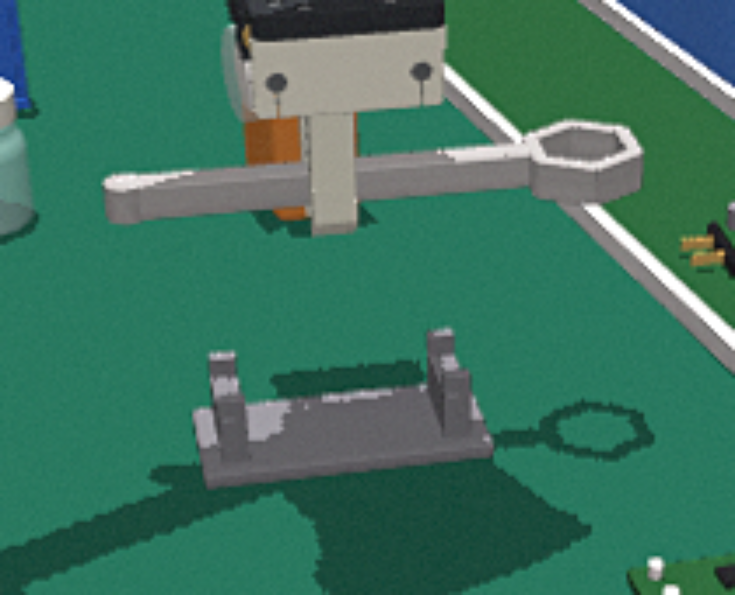

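View pics/g4.png

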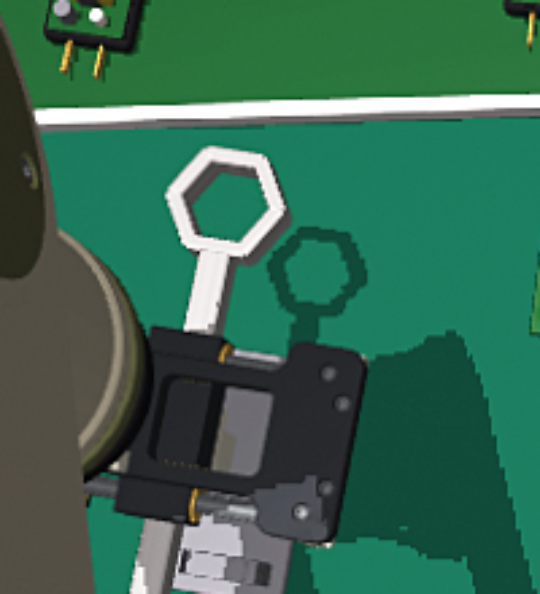

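The spanner is held level, with no droop visible. The head is at (585,160) in the zoomed side view. I'll check the in-hand pose with an overlay and take the time to see the empty rest.

```bash
cat >> h.py <<'E'
def ovsp(c,img,p,z0,crop,out,up=6,scale=1.):
    x,y,w,h=crop
    b=cv2.resize(img,None,fx=up,fy=up,interpolation=cv2.INTER_CUBIC)
    for af,z,col in((.048,.018,(0,0,255)),(.034,.018,(0,0,255)),(.048,0,(255,0,0))):
        L=hexa(af,z+z0); cv2.polylines(b,[((proj(c,tr(p,L))+.5)*up).round().astype(np.int32)],True,col,1,cv2.LINE_AA)
    L=np.array([(-.204,0,z0+.018),(-.024,0,z0+.018)]); cv2.polylines(b,[((proj(c,tr(p,L))+.5)*up).round().astype(np.int32)],False,(0,255,0),1,cv2.LINE_AA)
    cv2.imwrite(out,b[y*up:(y+h)*up,x*up:(x+w)*up])
def sppose(L=.110,lat=0,dy=0):
    s,p,M=st(); return np.array([p[0]+L*np.cos(p[2])-lat*np.sin(p[2]),p[1]+L*np.sin(p[2])+lat*np.cos(p[2]),p[2]+dy]),s['tool_pos'][2]-.002
E
python3 - <<'E'
from h import *
p,z0=sppose(); print(p.round(4),z0)
print(proj('top',[[p[0],p[1],z0]]),proj('side',[[p[0],p[1],z0]]))
ovsp('top',cv2.imread('pics/top2.png'),p,z0,(150,100,70,90),'pics/o1.png')
ovsp('side',cv2.imread('pics/side2.png'),p,z0,(300,110,90,60),'pics/o2.png')
E
```

```text
[ 0.7042  0.1583 -0.1953] 0.11541550202753113
[[185.83813231 139.20629537]] [[354.30237231 143.08972425]]
```

View pics/o1.png

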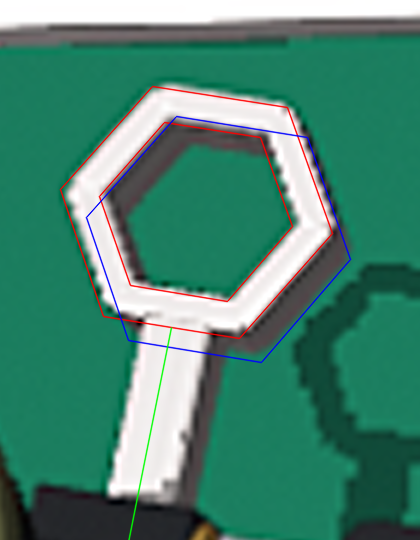

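View pics/o2.png

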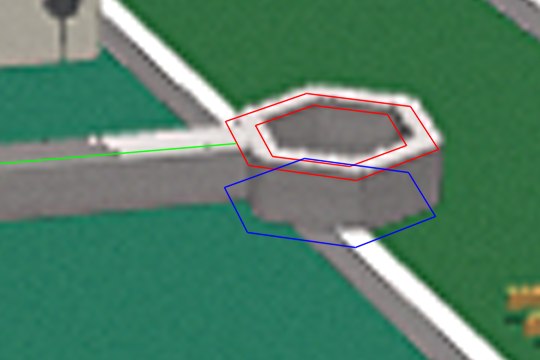

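Run:
```python
from h import *
goto(.4807,-.1457,.110,-.109)
```

```text
t 7.27 tcp [0.5963 0.1796 0.1174] yaw -0.1953 tilt 0.23 q6 1.98 F [-0.7 -1.3 -3.6] open 0.0134
 need tool shift [-0.0503  0.3416  0.0081] twist -0.0863
```

```bash
python3 -m creep '[[-0.002,0.01,0,0,255],[-0.005,0.025,0,-0.01,255],[-0.005,0.035,0,-0.01,255],[-0.005,0.038,0,-0.01,255],[-0.005,0.038,0,-0.01,255],[-0.005,0.038,0,-0.01,255],[-0.005,0.038,0,-0.01,255],[-0.005,0.038,0,-0.01,255],[-0.005,0.038,0,-0.01,255],[-0.005,0.025,0,-0.006,255],[-0.003,0.015,0,0,255],[0,0,0,0,255]]'
python3 - <<'E'
from h import *
goto(.4807,-.1457,.085,-.109)
E
```

```text
t: 8.27
tool_pos: [0.4942, -0.1493, 0.1185]
orientation: [3.136, -0.177, -0.005]
force: [-0.4, 0.8, -4.2]
opening: 0.0133
t 8.27 tcp [ 0.4942 -0.1493  0.1185] yaw -0.1128 tilt 0.17 q6 1.29 F [-0.4  0.8 -4.2] open 0.0133
 need tool shift [-0.0137 -0.0021  0.0336] twist -0.0038
```

```bash
python3 -m creep '[[-0.006,-0.001,0.015,-0.004,255],[-0.006,-0.001,0.015,0,255],[-0.0017,0,0.009,0,255],[0,0,0,0,255],[0,0,0,0,255],[0,0,0,0,255]]'
cat > look.py <<'E'
import sys
from h import *
tag=sys.argv[1]; C=np.array([.590,-.1577])
p,z0=sppose(); print('FK spanner',p.round(4),round(z0,4),'theta',np.degrees(p[2]-FX[2]).round(2))
u={}
for c in("side","top"):
    im=read_camera(c); cv2.imwrite(f"pics/{c}_{tag}.png",im[:,:,::-1])
    x,y=(proj(c,[[p[0],p[1],z0]])[0]-[60,45]).astype(int); x,y=max(x,0),max(y,0)
    ovsp(c,im[:,:,::-1].copy(),p,z0,(x,y,120,90),f'pics/{tag}_{c}.png')
goto(p[0],p[1],z0,p[2])
E
python3 look.py h1
```

```text
t: 8.77
tool_pos: [0.4838, -0.1426, 0.0816]
orientation: [3.137, -0.165, 0.001]
force: [-0.2, -0.2, -3.3]
opening: 0.0137
FK spanner [ 0.5932 -0.1541 -0.1048] 0.0796 theta -14.74
t 8.87 tcp [ 0.4843 -0.1429  0.0821] yaw -0.1049 tilt 0.1 q6 1.29 F [ 0.2 -0.3 -2.7] open 0.0137
 need tool shift [ 0.1095 -0.0002  0.0027] twist -0.0001
```

View pics/h1_top.png

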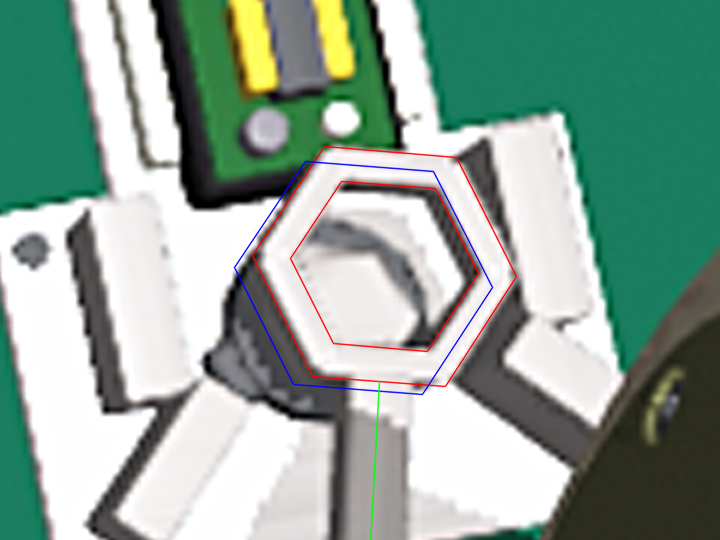

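View pics/h1_side.png

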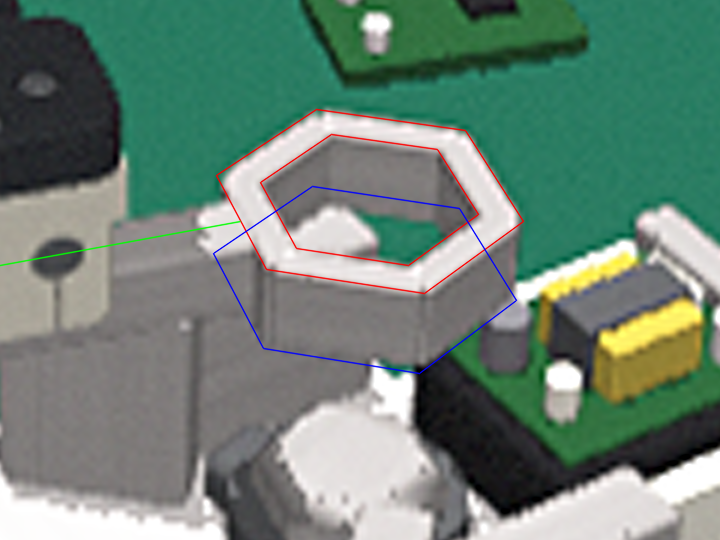

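The overlay matches the real head in both views, so kinematics and cameras agree. I'll get the cam angle more precisely from the hexagon itself.

Run:
```python
from h import *
o=[]
for c in('top','side'):
    im=cv2.imread(f'pics/{c}0.png'); u=proj(c,[[.590,-.157,.036]])[0]; x,y=(u-[17,15]).astype(int)
    b=cv2.resize(im[y:y+30,x:x+34],None,fx=11,fy=11,interpolation=cv2.INTER_CUBIC)
    g=cv2.cvtColor(b,cv2.COLOR_BGR2GRAY).astype(float); g=np.clip((g-60)*1.35,0,255)**1.6/255**.6
    o.append(g.astype(np.uint8))
cv2.imwrite('pics/hz.png',np.hstack(o))
```

```text
(no output)
```

View pics/hz.png

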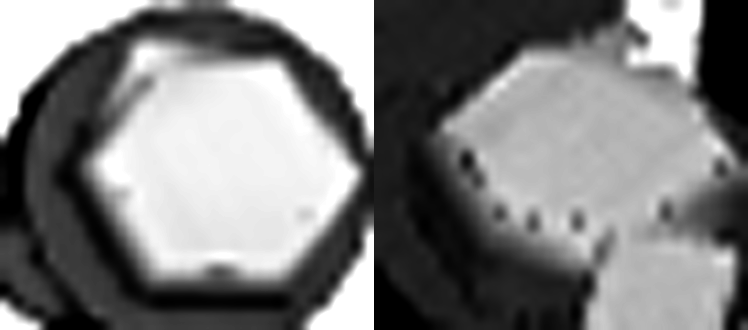

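Run:
```python
from h import *
u=proj('top',[[.590,-.157,.036]])[0]; x,y=(u-[17,15]).astype(int)
# order ccw in world: image L(+y), LL, LR, R, UR, UL
P=np.array([(85,165),(150,283),(290,278),(360,175),(280,60),(140,45)])/11-.45+[x,y]
def f(p,z=.036):
    L=hexa(p[3],p[4]); return (proj('top',tr(p[:3],L))-Q).ravel()
for zz,sel in((.036,range(6)),(.036,[0,1,2,3,5])):
    best=None
    for k in range(6):
        Q=np.roll(P,k,axis=0)
        idx=[(i+k)%6 for i in sel]
        g=lambda p:(proj('top',tr(p,hexa(.032,zz)))-Q)[idx].ravel()
        r=least_squares(g,[.59,-.157,np.radians(115)])
        if best is None or r.cost<best.cost: best=r
    print(best.x.round(4),np.degrees(best.x[2]-FX[2]).round(1),best.fun.round(1))
```

```text
[ 0.5907 -0.1595  1.009 ] 49.1 [-1.4  0.1 -0.4  1.1  0.3  1.7  0.5 -0.6  0.8 -1.8  0.2 -0.6]
[ 0.5912 -0.1597 -0.0348] -10.7 [-1.2 -0.2 -0.2  0.8  0.5  1.3  0.6 -1.   0.3 -0.9]
```

Run:
```python
from h import *
goto(.4804,-.1532,.048,-.044)
```

```text
t 8.87 tcp [ 0.4843 -0.1429  0.0821] yaw -0.1049 tilt 0.1 q6 1.29 F [ 0.2 -0.3 -2.7] open 0.0137
 need tool shift [-0.0028  0.0107  0.0341] twist -0.0609
```

```bash
python3 -m creep '[[-0.0014,0.0055,0,-0.03,255],[-0.0014,0.0052,0,-0.031,255],[0,0,0.01,0,255],[0,0,0.014,0,255],[0,0,0.008,0,255],[0,0,0.002,0,255],[0,0,0,0,255],[0,0,0,0,255],[0,0,0,0,255]]'
python3 look.py h2; python3 -c "
from h import *
goto(.4804,-.1532,.048,-.044)"
```

```text
t: 9.62
tool_pos: [0.4801, -0.1533, 0.0478]
orientation: [3.14, -0.069, 0.002]
force: [0.7, 1.0, -3.2]
opening: 0.0135
FK spanner [ 0.59   -0.1582 -0.0442] 0.0458 theta -11.27
t 9.72 tcp [ 0.4802 -0.1534  0.0479] yaw -0.0443 tilt 0.08 q6 1.2 F [-0.4  0.1 -2.7] open 0.0135
 need tool shift [ 1.099e-01 -1.000e-04  2.300e-03] twist -0.0
t 9.72 tcp [ 0.4802 -0.1534  0.0479] yaw -0.0443 tilt 0.08 q6 1.2 F [-0.4  0.1 -2.7] open 0.0135
 need tool shift [ 0.0002 -0.0002 -0.0001] twist -0.0003
```

View pics/h2_top.png

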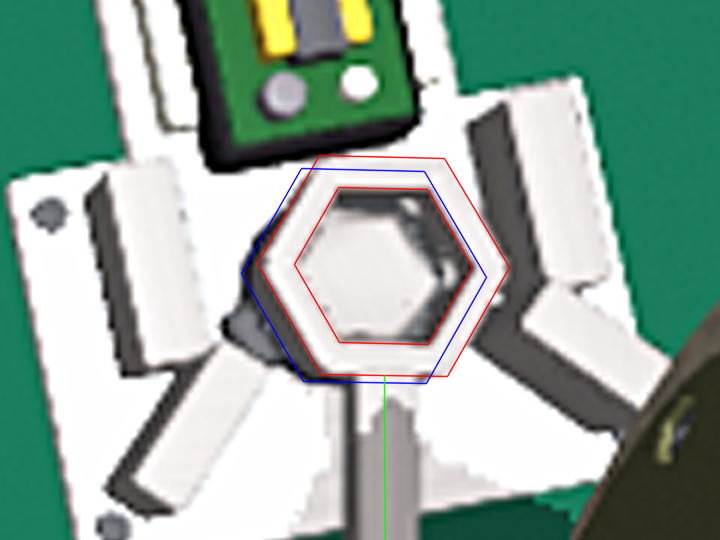

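View pics/h2_side.png

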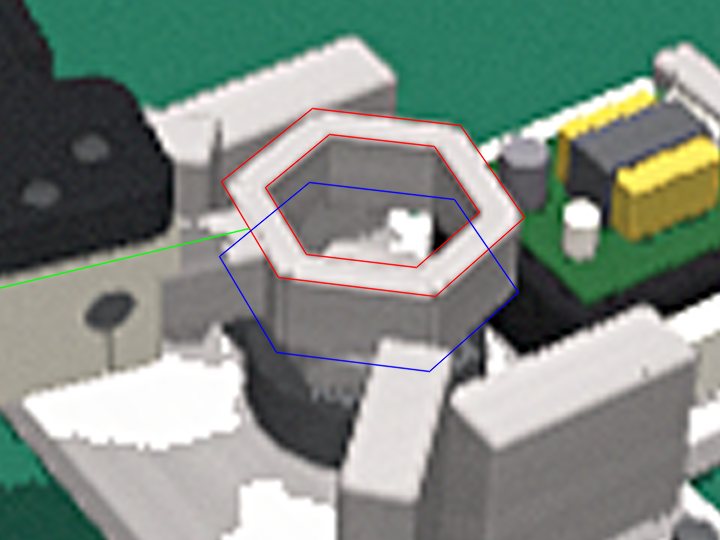

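The hexagon shows inside the socket opening, close to centred and aligned. I'll lower gently and watch the force.

```bash
python3 -m creep '[[0,0,0.003,0,255],[0,0,0.003,0,255],[0,0,0.002,0,255],[0,0,0,0,255]]'; python3 -c "
from h import *
goto(.4804,-.1532,.032,-.044)"
```

```text
t: 10.05
tool_pos: [0.4792, -0.153, 0.0385]
orientation: [-3.141, 0.07, 0.001]
force: [1.3, -0.8, -3.3]
opening: 0.0136
t 10.05 tcp [ 0.4792 -0.153   0.0385] yaw -0.0443 tilt 0.04 q6 1.2 F [ 1.3 -0.8 -3.3] open 0.0136
 need tool shift [0.0012 0.0002 0.0065] twist -0.0003
```

```bash
python3 -m creep '[[0,0,0.003,0,255],[0,0,0.003,0,255],[0,0,0,0,255]]'; python3 -c "
from h import *
goto(.4804,-.1532,.032,-.044)"
```

```text
t: 10.3
tool_pos: [0.4794, -0.153, 0.0325]
orientation: [-3.141, 0.07, 0.0]
force: [0.6, -0.2, -2.8]
opening: 0.0135
t 10.3 tcp [ 0.4794 -0.153   0.0325] yaw -0.0443 tilt 0.02 q6 1.2 F [ 0.6 -0.2 -2.8] open 0.0135
 need tool shift [0.001  0.0001 0.0005] twist -0.0003
```

It dropped in freely, so the spanner is seated (origin about 30.5 mm). Now the first clockwise stroke.

```bash
python3 -m creep '[[0,0,0,0,255],[0,-0.0022,0,0.02,255],[0,-0.0044,0,0.04,255],[0.0001,-0.0055,0,0.05,255],[0.0001,-0.0055,0,0.05,255],[0,0,0,0,255]]'; python3 -c "
from h import *
s=read_state(); print(s['wrist_torque'])
p,z0=sppose(); print(p,z0,np.degrees(p[2]-FX[2]))"
```

```text
t: 10.8
tool_pos: [0.4826, -0.1352, 0.0337]
orientation: [3.125, -0.324, 0.003]
force: [4.2, -1.3, -3.5]
opening: 0.0136
[-0.08158035 -0.38187672  0.04413494]
[ 0.59022748 -0.15776776 -0.20691147] 0.03169659346726226 -20.592760319514053
```

```bash
python3 -m creep '[[0.0006,-0.0055,0,0.05,255],[0.0001,-0.0055,0,0.05,255],[0.0001,-0.0055,0,0.05,255],[0.0001,-0.0055,0,0.05,255],[0.0001,-0.0055,0,0.05,255],[0.0001,-0.0044,0,0.04,255],[0,0,0,0,255]]'; python3 look.py s1; python3 -c "
from h import *
s=read_state(); print(s['force'],s['wrist_torque'])
p,z0=sppose(); print(p,z0,np.degrees(p[2]-FX[2]))"
```

```text
t: 11.38
tool_pos: [0.4932, -0.1058, 0.0335]
orientation: [3.046, -0.769, 0.001]
force: [1.0, -2.6, -2.0]
opening: 0.0134
FK spanner [ 0.59   -0.158  -0.4944] 0.0315 theta -37.07
t 11.48 tcp [ 0.493  -0.1062  0.0334] yaw -0.4919 tilt 0.04 q6 1.75 F [ 1.8 -1.1 -2.2] open 0.0136
 need tool shift [ 1.1e-01 -1.0e-04  2.0e-03] twist 0.0026
[ 1.80376929 -1.13680892 -2.24729694] [-0.07491256 -0.15629392  0.09537624]
[ 0.58997838 -0.15810424 -0.49185471] 0.031415314128697795 -36.91880549311931
```

View pics/s1_top.png

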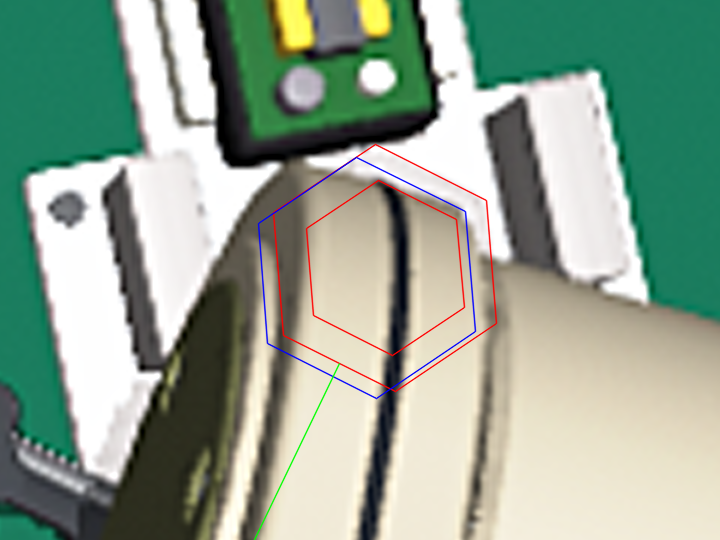

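View pics/s1_side.png

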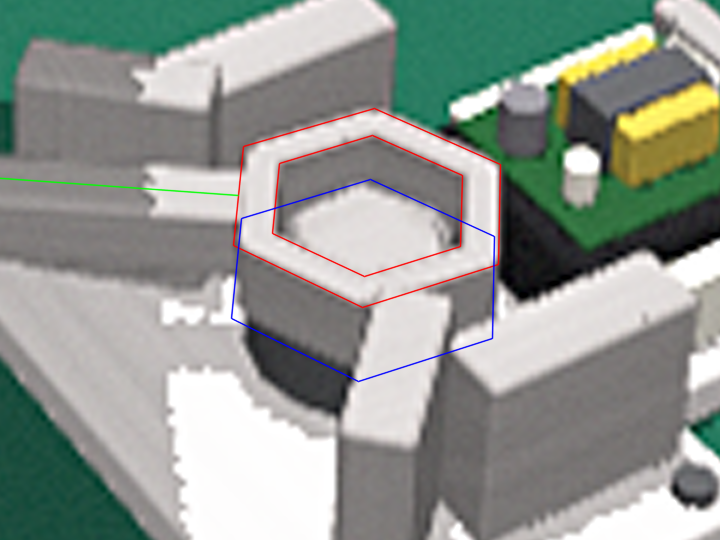

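The side view shows the head seated on the disc at about (365,240) in the zoom, with the hexagon inside the socket. The arm hides it from the top camera. I'll back off slightly, lift 18 mm and swing back about 63°.

```bash
python3 -m creep '[[0,0.005,0,-0.045,255],[0,0,-0.006,0,255],[0,0,-0.006,0,255],[0,0,-0.006,0,255],[0,0,0,0,255],[0,0,0,0,255]]'; python3 -c "
from h import *
p,z0=sppose(); print(p,z0,np.degrees(p[2]-FX[2]))"
```

```text
t: 11.98
tool_pos: [0.4904, -0.1103, 0.0515]
orientation: [3.063, -0.699, 0.001]
force: [0.8, 0.3, -3.8]
opening: 0.0134
[ 0.58954284 -0.1580543  -0.44891596] 0.04951105135747248 -34.45859632213965
```

```bash
python3 -m creep '[[0.0006,0.0055,0,-0.05,255],[0.0005,0.011,0,-0.1,255],[0.0005,0.011,0,-0.1,255],[0.0005,0.011,0,-0.1,255],[0.0005,0.011,0,-0.1,255],[0.0005,0.011,0,-0.1,255],[0.0005,0.011,0,-0.1,255],[0.0005,0.011,0,-0.1,255],[0.0005,0.011,0,-0.1,255],[0.0005,0.011,0,-0.1,255],[0.0005,0.011,0,-0.1,255],[0,0,0,0,255]]'; python3 look.py r1; python3 -c "
from h import *
p,z0=sppose(); print(p,z0,np.degrees(p[2]-FX[2]))"
```

```text
t: 12.98
tool_pos: [0.4991, -0.2219, 0.051]
orientation: [2.998, 0.936, 0.0]
force: [1.1, -1.1, -2.5]
opening: 0.0139
FK spanner [ 0.5895 -0.1594  0.6049] 0.049 theta 25.92
t 13.08 tcp [ 0.4982 -0.2203  0.0506] yaw 0.597 tilt 0.07 q6 0.46 F [-0.7 -0.7 -3.8] open 0.0134
 need tool shift [0.1098 0.001  0.0016] twist -0.0079
[ 0.58915724 -0.15847361  0.59699047] 0.048587232886180776 25.467427931083215
```

View pics/r1_top.png

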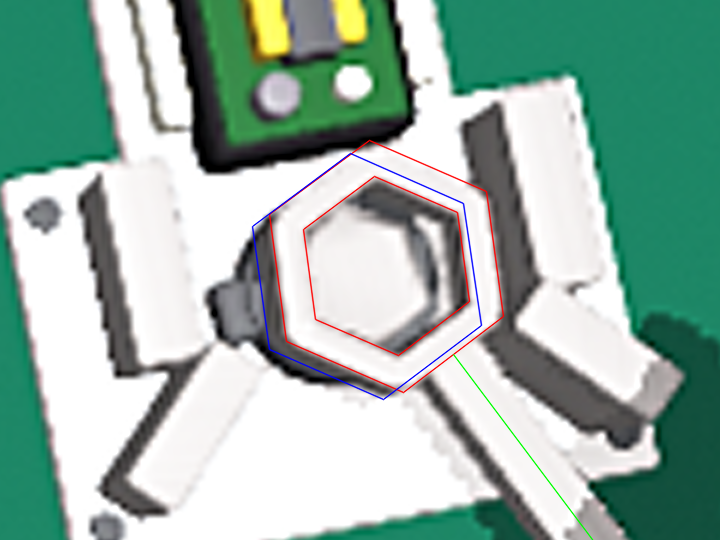

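View pics/r1_side.png

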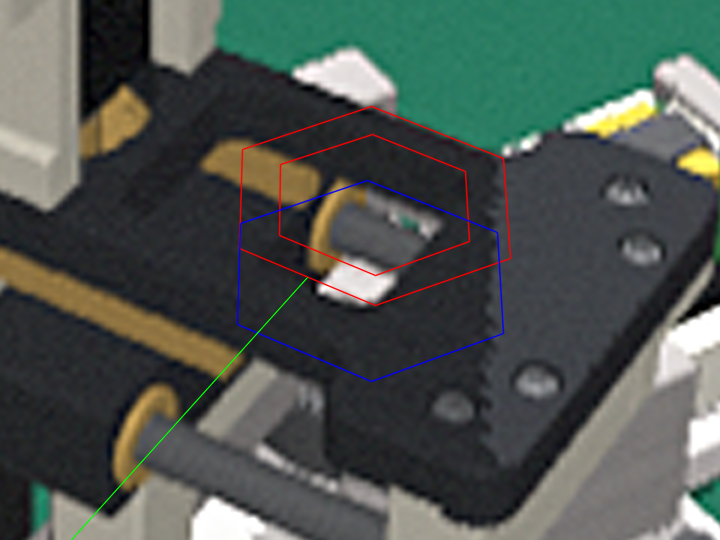

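The nose has moved to (230,305) in the top zoom, pointing left, and the hexagon lies aligned in the socket. Lowering again.

```bash
python3 -m creep '[[0.001,0,0.004,0,255],[0,0,0.004,0,255],[0,0,0.004,0,255],[0,0,0.003,0,255],[0,0,0.0025,0,255],[0,0,0,0,255],[0,0,0,0,255]]'; python3 -c "
from h import *
s=read_state(); print(s['force'],s['wrist_torque'])
p,z0=sppose(); print(p,z0,np.degrees(p[2]-FX[2]))"
```

```text
t: 13.67
tool_pos: [0.4996, -0.2198, 0.0336]
orientation: [-3.001, -0.929, -0.0]
force: [2.0, 0.1, -3.3]
opening: 0.0135
[ 1.96934502  0.07984352 -3.3152644 ] [ 0.10276767 -0.06988329  0.00636115]
[ 0.59035808 -0.15763747  0.60073224] 0.03155373761175708 25.681815397066515
```

```bash
python3 -m creep '[[0,-0.0044,0.001,0.04,255],[0.0003,-0.0088,0,0.08,255],[0.0003,-0.0088,0,0.08,255],[0.0003,-0.0088,0,0.08,255],[0.0003,-0.0088,0,0.08,255],[0.0003,-0.0088,0,0.08,255],[0.0003,-0.0088,0,0.08,255],[0,0,0,0,255]]'; python3 -c "
from h import *
s=read_state(); print(s['force'],s['wrist_torque'])
p,z0=sppose(); print(p,z0,np.degrees(p[2]-FX[2]))"
```

```text
t: 14.33
tool_pos: [0.4806, -0.1661, 0.0331]
orientation: [3.139, 0.122, 0.002]
force: [2.5, 0.0, -2.7]
opening: 0.0134
[ 2.50660952e+00  4.20823122e-04 -2.70591337e+00] [-0.02889811 -0.19558145 -0.06586655]
[ 0.59028922 -0.15753023  0.07771624] 0.031076557753110072 -4.284793945151906
```

```bash
python3 -m creep '[[0.0003,-0.0044,0,0.04,255],[0.0003,-0.0088,0,0.08,255],[0.0003,-0.0088,0,0.08,255],[0.0003,-0.0088,0,0.08,255],[0.0003,-0.0088,0,0.08,255],[0.0003,-0.0088,0,0.08,255],[0.0003,-0.0088,0,0.08,255],[0.0001,-0.0055,0,0.05,255],[0,0,0,0,255],[0,0,0,0,255]]'; python3 look.py s2; python3 -c "
from h import *
s=read_state(); print(s['force'],s['wrist_torque'])
p,z0=sppose(); print(p,z0,np.degrees(p[2]-FX[2]))"
```

```text
t: 15.17
tool_pos: [0.4928, -0.1065, 0.0328]
orientation: [3.049, -0.755, 0.0]
force: [1.0, 0.6, -2.2]
opening: 0.0136
FK spanner [ 0.5901 -0.1578 -0.4852] 0.0308 theta -36.54
t 15.27 tcp [ 0.4928 -0.1066  0.0328] yaw -0.4866 tilt 0.02 q6 1.74 F [ 0.6 -0.2 -1.3] open 0.0135
 need tool shift [ 0.11   -0.0003  0.002 ] twist -0.0014
[ 0.61843867 -0.19910182 -1.29918415] [ 0.03449546 -0.11014709  0.08804727]
[ 0.58998352 -0.15800772 -0.48662476] 0.030804651092321667 -36.619151248636705
```

View pics/s2_side.png

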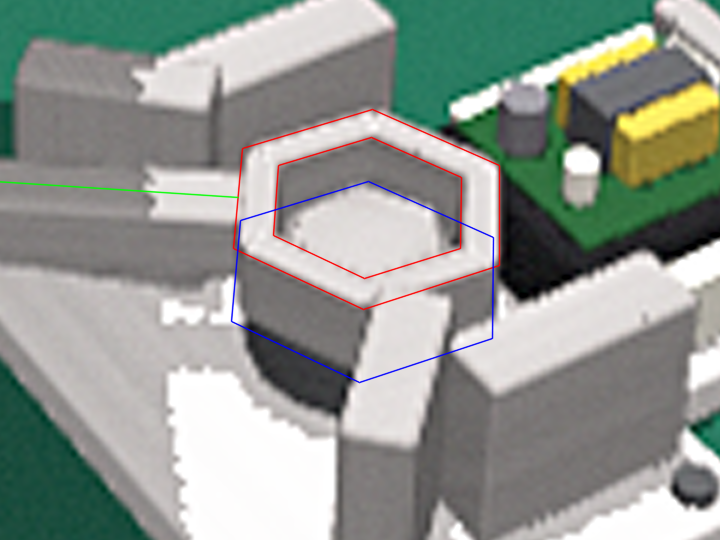

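Seated and turned to -36.6° as intended. I'll repeat the lift and swing back by about 63°.

```bash
python3 -m creep '[[0,0.005,0,-0.045,255],[0,0,-0.006,0,255],[0,0,-0.006,0,255],[0,0,-0.006,0,255],[0,0,-0.001,0,255],[0,0,0,0,255]]'; python3 -m creep '[[0.0005,0.0055,0,-0.05,255],[0.0005,0.011,0,-0.1,255],[0.0005,0.011,0,-0.1,255],[0.0005,0.011,0,-0.1,255],[0.0005,0.011,0,-0.1,255],[0.0005,0.011,0,-0.1,255],[0.0005,0.011,0,-0.1,255],[0.0005,0.011,0,-0.1,255],[0.0005,0.011,0,-0.1,255],[0.0005,0.011,0,-0.1,255],[0.0005,0.011,0,-0.1,255],[0,0,0,0,255]]'; python3 look.py r2; python3 -c "
from h import *
p,z0=sppose(); print(p,z0,np.degrees(p[2]-FX[2]))"
```

```text
t: 15.77
tool_pos: [0.4905, -0.1107, 0.0522]
orientation: [3.064, -0.692, 0.001]
force: [-0.3, 0.3, -3.2]
opening: 0.0134
t: 16.77
tool_pos: [0.4995, -0.2222, 0.0516]
orientation: [2.996, 0.943, 0.0]
force: [0.5, 0.4, -3.7]
opening: 0.0136
FK spanner [ 0.5897 -0.1592  0.6099] 0.0496 theta 26.21
t 16.87 tcp [ 0.4986 -0.2205  0.0512] yaw 0.602 tilt 0.07 q6 0.46 F [ 0.2  0.2 -2.5] open 0.0137
 need tool shift [0.1099 0.001  0.0016] twist -0.0079
[ 0.58925691 -0.15825453  0.6020247 ] 0.04915353683878396 25.755868229323823
```

View pics/r2_top.png

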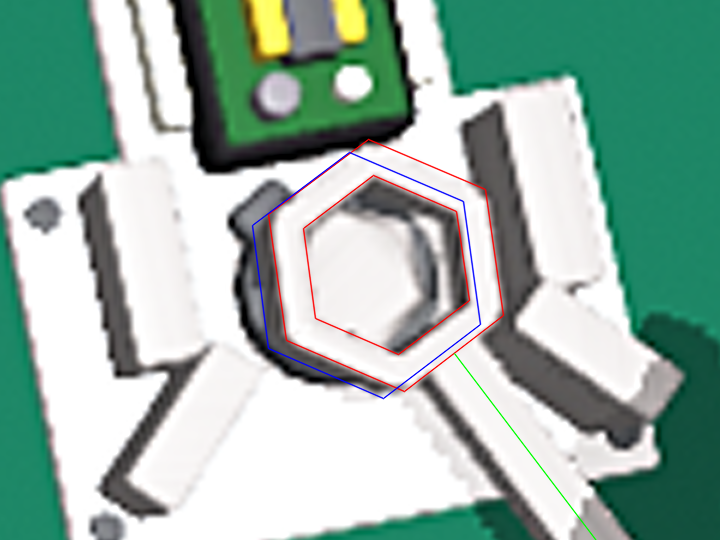

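The nose is now at (260,205), upper left, leaving about 25-30° to go. Lowering for the final stroke.

```bash
python3 -m creep '[[0.001,0,0.004,0,255],[0,0,0.004,0,255],[0,0,0.004,0,255],[0,0,0.004,0,255],[0,0,0.003,0,255],[0,0,0,0,255],[0,0,0,0,255]]'; python3 -c "
from h import *
s=read_state(); print(s['force'],s['wrist_torque'])
p,z0=sppose(); print(p,z0,np.degrees(p[2]-FX[2]))"
python3 -m creep '[[0,-0.0044,0,0.04,255],[0.0003,-0.0088,0,0.08,255],[0.0003,-0.0088,0,0.08,255],[0.0003,-0.0088,0,0.08,255],[0.0003,-0.0088,0,0.08,255],[0.0001,-0.0055,0,0.05,255],[0.0001,-0.0055,0,0.05,255],[0,0,0,0,255]]'; python3 -c "
from h import *
s=read_state(); print(s['force'],s['wrist_torque'])
p,z0=sppose(); print(p,z0,np.degrees(p[2]-FX[2]))"
```

```text
t: 17.45
tool_pos: [0.4999, -0.2201, 0.0325]
orientation: [-2.998, -0.937, -0.0]
force: [1.4, 0.9, -3.5]
opening: 0.0137
[ 1.39296794  0.94373269 -3.47744074] [-0.03300577  0.00955204 -0.02253526]
[ 0.59034176 -0.15746234  0.60567255] 0.03052194834521183 25.964874343692234
t: 18.12
tool_pos: [0.4815, -0.1733, 0.033]
orientation: [3.133, 0.226, 0.002]
force: [1.9, -0.9, -4.3]
opening: 0.0134
[ 1.9054628  -0.93518999 -4.26452841] [-0.19279581 -0.22584004 -0.00286593]
[ 0.59035599 -0.15746708  0.14401015] 0.030991973851687615 -0.48643258111714766
```

Now small steps, watching for the stop.

```bash
python3 -m creep '[[0.0001,-0.0044,0,0.04,255],[0,-0.0033,0,0.03,255],[0,-0.0033,0,0.03,255],[0,0,0,0,255]]'; python3 -c "
from h import *
s=read_state(); print(s['force'],s['wrist_torque'])
p,z0=sppose(); print(p,z0,np.degrees(p[2]-FX[2]))"
python3 -m creep '[[0,-0.0033,0,0.03,255],[0,0,0,0,255]]'; python3 -c "
from h import *
s=read_state(); print(s['force'],s['wrist_torque'])
p,z0=sppose(); print(p,z0,np.degrees(p[2]-FX[2]))"
```

```text
t: 18.45
tool_pos: [0.4805, -0.1629, 0.033]
orientation: [3.14, 0.073, 0.002]
force: [2.8, -1.4, -4.2]
opening: 0.0134
[ 2.7704151  -1.42730073 -4.20095947] [-0.23157847 -0.28193665  0.06367795]
[ 0.5903451  -0.15780332  0.04630339] 0.030956473608960977 -6.0846172683653945
t: 18.62
tool_pos: [0.4803, -0.1598, 0.033]
orientation: [3.141, 0.026, 0.002]
force: [3.7, -1.1, -4.2]
opening: 0.0141
[ 3.72122709 -1.07450812 -4.24611837] [-0.25885056 -0.34278436  0.06124262]
[ 0.59032895 -0.15792619  0.01659984] 0.030959880829290062 -7.786505710571628
```

```bash
for i in 1 2 3; do echo; done; python3 -m creep '[[0.0003,-0.0033,0,0.03,255],[0,0,0,0,255],[0,0,0,0,255]]'; python3 -c "
from h import *
s=read_state(); print(s['force'],s['wrist_torque'])
p,z0=sppose(); print(p,z0,np.degrees(p[2]-FX[2]))"
python3 -m creep '[[0,-0.0022,0,0.02,255],[0,0,0,0,255],[0,0,0,0,255]]'; python3 -c "
from h import *
s=read_state(); print(s['force'],s['wrist_torque'])
p,z0=sppose(); print(p,z0,np.degrees(p[2]-FX[2]))"
```

```text
t: 18.87
tool_pos: [0.4803, -0.1565, 0.0328]
orientation: [3.141, -0.019, 0.001]
force: [3.1, -2.0, -3.4]
opening: 0.0137
[ 3.14228391 -1.98507564 -3.42763116] [-0.23357719 -0.277412    0.07780259]
[ 0.5903118  -0.15783452 -0.01187457] 0.030835524020803397 -9.417969360927486
t: 19.12
tool_pos: [0.4804, -0.1543, 0.0328]
orientation: [3.141, -0.053, 0.001]
force: [4.3, -1.7, -3.3]
opening: 0.0133
[ 4.30299225 -1.70659836 -3.27679845] [-0.45540816 -0.33041164  0.04139985]
[ 0.59029174 -0.15795513 -0.03368428] 0.030827754780625008 -10.667573198993189
```

```bash
python3 -m creep '[[0.0001,-0.0033,0,0.03,255],[0,0,0,0,255],[0,0,0,0,255]]'; python3 -c "
from h import *
s=read_state(); print(s['force'],s['wrist_torque'])
p,z0=sppose(); print(p,z0,np.degrees(p[2]-FX[2]))"
python3 -m creep '[[0.0001,-0.0033,0,0.03,255],[0,0,0,0,255],[0,0,0,0,255]]'; python3 look.py f1; python3 -c "
from h import *
s=read_state(); print(s['force'],s['wrist_torque'])
p,z0=sppose(); print(p,z0,np.degrees(p[2]-FX[2]))"
```

```text
t: 19.37
tool_pos: [0.4805, -0.151, 0.0328]
orientation: [3.139, -0.1, 0.001]
force: [3.2, -3.6, -3.6]
opening: 0.0138
[ 3.1728199  -3.59452898 -3.61137581] [-0.65780273 -0.32732867  0.03949107]
[ 0.59029316 -0.15804872 -0.06368159] 0.03083210191898928 -12.386292475472409
t: 19.62
tool_pos: [0.4808, -0.148, 0.0328]
orientation: [3.137, -0.147, 0.001]
force: [2.4, -4.2, -3.9]
opening: 0.0133
FK spanner [ 0.5903 -0.1583 -0.0936] 0.0308 theta -14.1
t 19.72 tcp [ 0.4808 -0.148   0.0328] yaw -0.0935 tilt 0.06 q6 1.26 F [ 2.8 -5.4 -3.6] open 0.0136
 need tool shift [ 0.11  -0.     0.002] twist 0.0001
[ 2.75846105 -5.37566435 -3.60930848] [-0.78717897 -0.19455162  0.18370195]
[ 0.59027104 -0.15827128 -0.09352561] 0.03083683532675424 -14.096229381046042
```

View pics/f1_top.png

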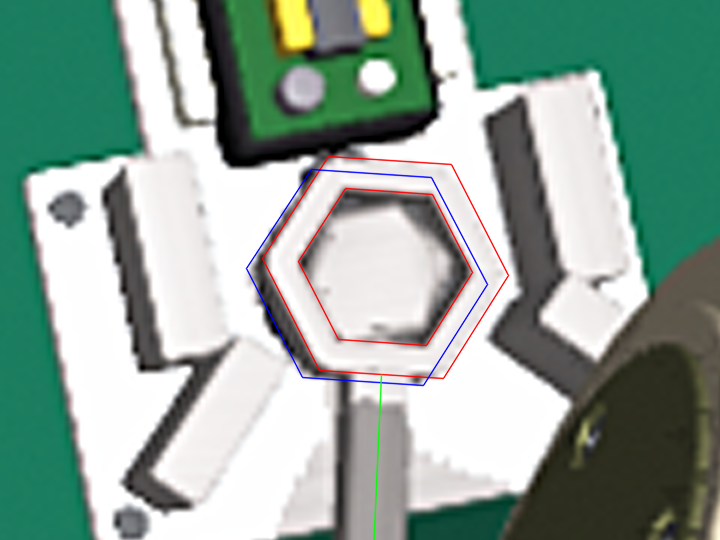

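View pics/f1_side.png

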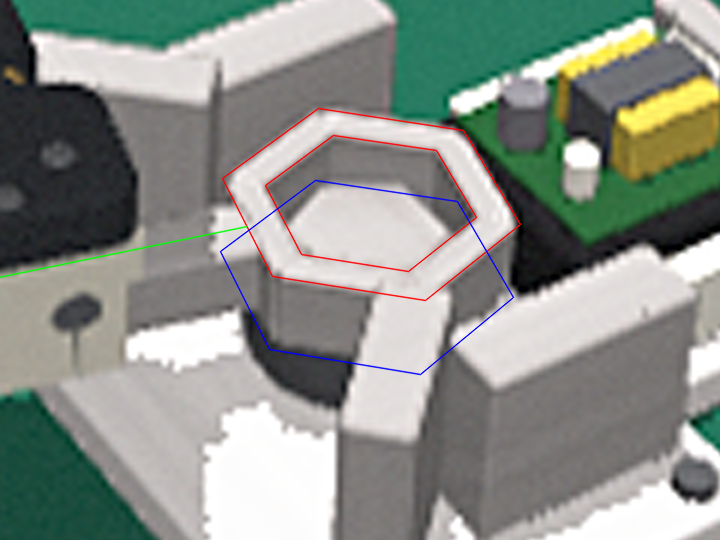

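The nose now shows as the dark patch by the case at (330,155) in the top zoom, and the tangential force is climbing (-5 N). I'll press on a little to confirm the stop.

```bash
python3 -m creep '[[0.0001,-0.0033,0,0.03,255],[0,0,0,0,255],[0,0,0,0,255]]'; python3 -c "
from h import *
s=read_state(); print(s['force'],s['wrist_torque'])
p,z0=sppose(); print(p,z0,np.degrees(p[2]-FX[2]))"
python3 -m creep '[[0.0001,-0.0033,0,0.03,255],[0,0,0,0,255],[0,0,0,0,255]]';  python3 -c "
from h import *
s=read_state(); print(s['force'],s['wrist_torque'])
p,z0=sppose(); print(p,z0,np.degrees(p[2]-FX[2]))"
```

```text
t: 19.97
tool_pos: [0.4811, -0.1449, 0.0328]
orientation: [3.134, -0.194, 0.0]
force: [2.2, -5.5, -3.6]
opening: 0.0134
[ 2.23812023 -5.52869017 -3.55592621] [-0.96415101 -0.1352927   0.22546361]
[ 0.59022756 -0.15842397 -0.12354889] 0.030828062577060784 -15.816436275369481
t: 20.22
tool_pos: [0.4815, -0.1419, 0.0328]
orientation: [3.131, -0.241, 0.0]
force: [2.0, -7.7, -3.1]
opening: 0.0132
[ 2.01545686 -7.68466799 -3.11900683] [-1.19358179 -0.03519475  0.25233425]
[ 0.59017185 -0.15871366 -0.1534952 ] 0.03083107454321006 -17.532233684461335
```

```bash
python3 -m creep '[[0.0002,-0.0055,0,0.05,255],[0,0,0,0,255],[0,0,0,0,255]]'; python3 look.py f2;  python3 -c "
from h import *
s=read_state(); print(s['force'],s['wrist_torque'])"
```

```text
t: 20.47
tool_pos: [0.4825, -0.1359, 0.0327]
orientation: [3.125, -0.319, -0.0]
force: [1.2, -4.5, -3.2]
opening: 0.0138
FK spanner [ 0.5902 -0.1581 -0.2037] 0.0307 theta -20.41
t 20.57 tcp [ 0.4825 -0.1358  0.0327] yaw -0.2036 tilt 0.03 q6 1.4 F [ 1.4 -4.6 -3.1] open 0.0137
 need tool shift [1.1e-01 1.0e-04 2.0e-03] twist 0.0001
[ 1.40209623 -4.62017964 -3.13911827] [-0.7692737  -0.10993505  0.09921363]
```

View pics/f2_top.png

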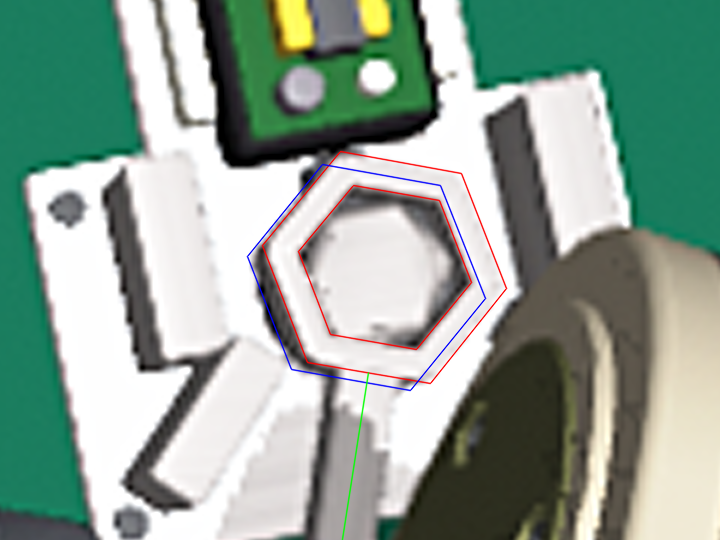

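View pics/f2_side.png

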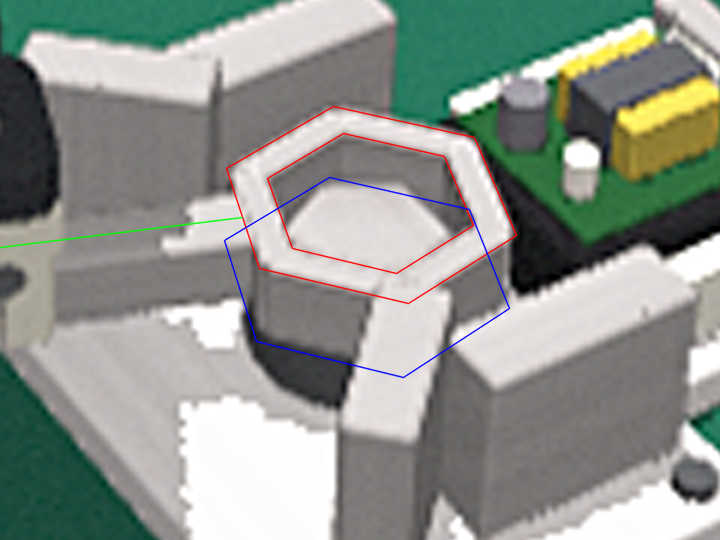

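```bash
cat > yawfit.py <<'E'
import sys
from h import *
from scipy.ndimage import map_coordinates
_pp=[]
def run(tag,c,p0,z0):
    im=cv2.imread(f'pics/{c}_{tag}.png'); g=cv2.GaussianBlur(cv2.cvtColor(im,cv2.COLOR_BGR2GRAY).astype(float),(0,0),.6)
    G=np.minimum(np.hypot(cv2.Sobel(g,cv2.CV_64F,1,0),cv2.Sobel(g,cv2.CV_64F,0,1)),250)
    def dens(L,n=15): return np.concatenate([L[i]+(L[(i+1)%6]-L[i])*np.linspace(0,1,n,endpoint=False)[:,None] for i in range(6)])
    L=np.r_[dens(hexa(.048,.018)),dens(hexa(.034,.018))]; L[:,2]+=z0
    res=[]
    for dx in np.arange(-.003,.0031,.001):
        for dy in np.arange(-.003,.0031,.001):
            for a in np.radians(np.arange(-14,15,1)):
                q=proj(c,tr(np.array(p0)+[dx,dy,a],L)); res.append((map_coordinates(G,[q[:,1],q[:,0]],order=1).mean(),dx*1e3,dy*1e3,np.degrees(a)))
    res.sort(reverse=True); print(tag,c,[np.round(r,1).tolist() for r in res[:3]])
for tag,p in(('h2',(.590,-.1582,-.0442,.0458)),('f1',(.5903,-.1583,-.0936,.0308)),('f2',(.5902,-.1581,-.2037,.0307))):
    for c in('top','side'): run(tag,c,p[:3],p[3])
E
python3 yawfit.py
python3 - <<'E'
import cv2,numpy as np
o=[]
for t in('r2','f1','f2'):
    im=cv2.imread(f'pics/top_{t}.png')[205:275,390:470]; o.append(cv2.resize(im,None,fx=3.3,fy=4.2*3.3/4.2,interpolation=cv2.INTER_CUBIC))
cv2.imwrite('pics/cmp.png',np.hstack(o))
E
```

```text
h2 top [[196.5, 0.0, -1.0, -6.0], [196.0, 0.0, -1.0, -7.0], [195.9, 0.0, -1.0, -5.0]]
h2 side [[218.5, 0.0, -1.0, -1.0], [218.3, 0.0, -1.0, -2.0], [218.3, 0.0, -1.0, 0.0]]
f1 top [[179.8, 0.0, 0.0, -4.0], [179.5, 0.0, 0.0, 1.0], [179.5, 0.0, 0.0, 0.0]]
f1 side [[200.7, 0.0, 0.0, 1.0], [200.4, 0.0, 0.0, 2.0], [200.2, 0.0, 0.0, 0.0]]
f2 top [[181.5, 0.0, 0.0, -5.0], [181.5, 0.0, 0.0, -7.0], [181.4, 0.0, 0.0, -4.0]]
f2 side [[198.6, 0.0, 0.0, 1.0], [198.6, 0.0, 0.0, 0.0], [198.4, 0.0, 0.0, -1.0]]
```

View pics/cmp.png

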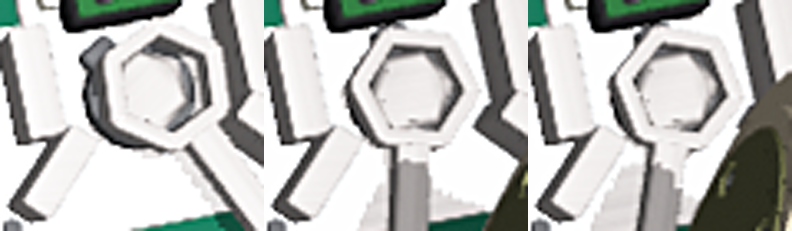

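Run:
```python
from h import *
def ov(tag,als,C=(.5903,-.158)):
    im=cv2.imread(f'pics/top_{tag}.png'); up=9; b=cv2.resize(im,None,fx=up,fy=up,interpolation=cv2.INTER_CUBIC)
    for al,col in zip(als,((0,0,255),(0,160,0),(255,0,0))):
        p=(C[0],C[1],FX[2]+np.radians(al))
        L=np.array([(0.0,.008,.03),(.0295,.008,.03),(.0295,-.008,.03),(.0,-.008,.03)])
        cv2.polylines(b,[((proj('top',tr(p,L))+.5)*up).round().astype(np.int32)],False,col,1,cv2.LINE_AA)
    a=np.arange(0,6.3,.05); cv2.polylines(b,[((proj('top',tr((*C,0),np.c_[.023*np.cos(a),.023*np.sin(a),0*a+.03]))+.5)*up).round().astype(np.int32)],True,(200,0,200),1,cv2.LINE_AA)
    u=proj('top',[[C[0],C[1],.03]])[0]; x,y=(u-[32,38]).astype(int)
    return b[y*up:(y+62)*up,x*up:(x+44)*up]
cv2.imwrite('pics/n1.png',np.hstack([ov('r2',(25,32,39)),ov('r1',(80,87,94))]))
cv2.imwrite('pics/n2.png',np.hstack([ov('f1',(0,7,14)),ov('f2',(-6,0,7))]))
```

```text
(no output)
```

View pics/n1.png

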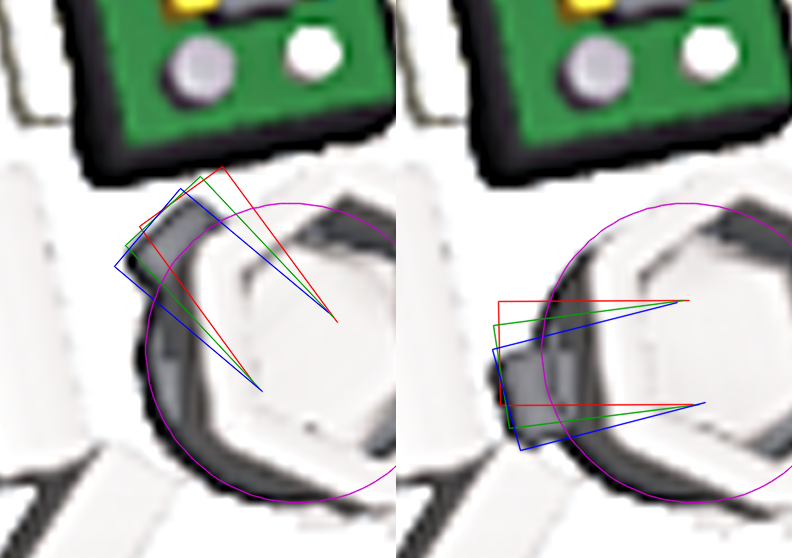

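View pics/n2.png

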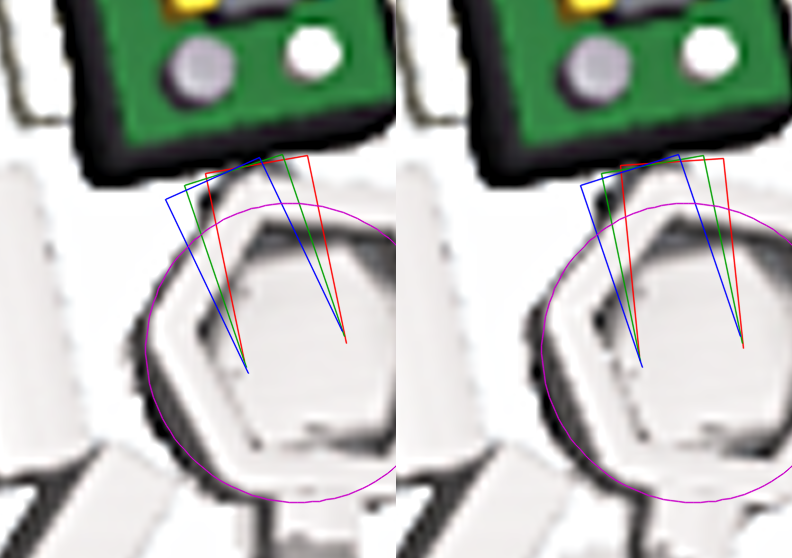

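Fits to the nose give α ≈ 94° and 37° on the earlier looks, and about 0° on the last two. Between those two the tool turned 6° more, but the nose stayed put against a reaction of up to 7.7 N, so the cam is at its stop. I'll relax, lift straight up and look.

```bash
python3 -m creep '[[0.0002,0.0055,0,-0.05,255],[0.0002,0.0055,0,-0.05,255],[0,0,0,0,255],[0,0,-0.006,0,255],[0,0,-0.006,0,255],[0,0,-0.01,0,255],[0,0,-0.02,0,255],[0,0,-0.02,0,255],[0,0,-0.02,0,255],[0,0,-0.005,0,255],[0,0,0,0,255],[0,0,0,0,255]]'; python3 look.py l1
```

```text
t: 21.57
tool_pos: [0.4804, -0.1459, 0.1187]
orientation: [-3.137, 0.164, 0.002]
force: [-0.8, -0.3, -2.9]
opening: 0.0138
FK spanner [ 0.5898 -0.1574 -0.1048] 0.1167 theta -14.74
t 21.67 tcp [ 0.4797 -0.1457  0.1177] yaw -0.1046 tilt 0.19 q6 1.28 F [-1.   0.1 -3.5] open 0.0136
 need tool shift [1.107e-01 1.000e-04 7.000e-04] twist 0.0002
```

View pics/l1_top.png

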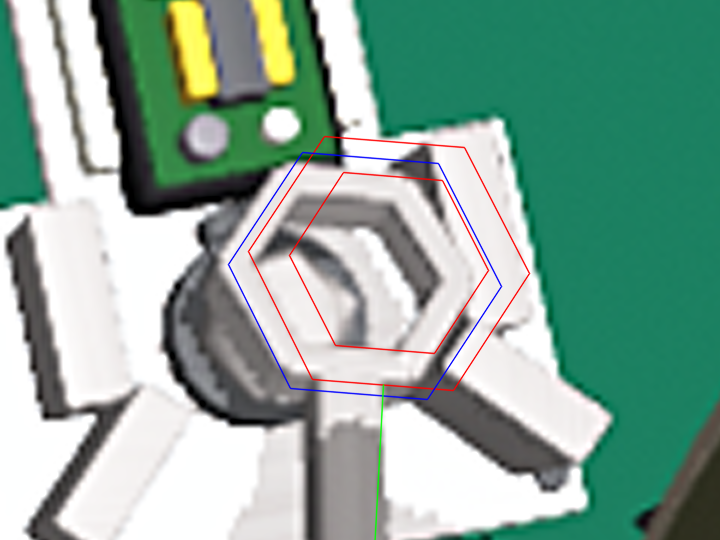

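View pics/l1_side.png

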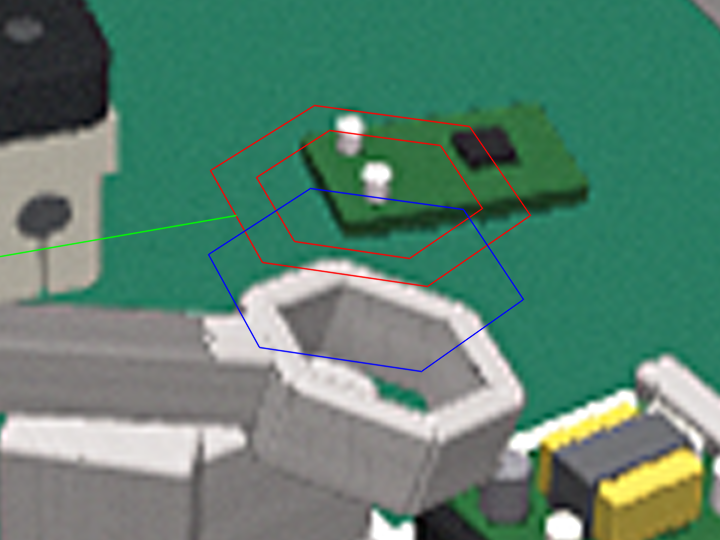

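The lift jammed and the spanner pitched head-down in the pads: head at (380,350) in the side zoom, where the model expects (370,195). I'll check the cam, then work out how far the spanner has tilted.

Run:
```python
from h import *
def ov(tag,als,C=(.5903,-.158)):
    im=cv2.imread(f'pics/top_{tag}.png'); up=9; b=cv2.resize(im,None,fx=up,fy=up,interpolation=cv2.INTER_CUBIC)
    for al,col in zip(als,((0,0,255),(0,160,0),(255,0,0))):
        p=(C[0],C[1],FX[2]+np.radians(al))
        L=np.array([(0.0,.008,.03),(.0295,.008,.03),(.0295,-.008,.03),(.0,-.008,.03)])
        cv2.polylines(b,[((proj('top',tr(p,L))+.5)*up).round().astype(np.int32)],False,col,1,cv2.LINE_AA)
    a=np.arange(0,6.3,.05); cv2.polylines(b,[((proj('top',tr((*C,0),np.c_[.023*np.cos(a),.023*np.sin(a),0*a+.03]))+.5)*up).round().astype(np.int32)],True,(200,0,200),1,cv2.LINE_AA)
    u=proj('top',[[C[0],C[1],.03]])[0]; x,y=(u-[32,38]).astype(int)
    return b[y*up:(y+62)*up,x*up:(x+44)*up]
cv2.imwrite('pics/n3.png',np.hstack([ov('f2',(-6,0,7)),ov('l1',(0,7,14),(.5903,-.157))]))
# tilt fit
p,z0=sppose(); s,pp,M=st()
for c in('side','top'):
  for pit in(0,10,15,20,25):
    a=np.radians(pit); G=np.array([s['tool_pos'][0],s['tool_pos'][1],s['tool_pos'][2]+.008]); 
    f=np.array([np.cos(pp[2]),np.sin(pp[2]),0]); head=G+.11*(np.cos(a)*f-np.sin(a)*np.array([0,0,1]))+.008*(np.sin(a)*f+np.cos(a)*np.array([0,0,1])); end=G-.094*(np.cos(a)*f-np.sin(a)*np.array([0,0,1]))
    print(c,pit,proj(c,[head,end]).round(1).tolist())
print(silhouettes('side','spanner')[0]['pixel'],silhouettes('top','spanner')[0]['pixel'])
```

```text
side 0 [[379.2, 262.3], [179.9, 303.7]]
side 10 [[378.1, 277.3], [179.0, 290.1]]
side 15 [[376.5, 284.8], [179.7, 283.1]]
side 20 [[374.1, 292.1], [181.2, 276.0]]
side 25 [[371.1, 299.3], [183.5, 269.0]]
top 0 [[451.9, 222.9], [440.8, 399.1]]
top 10 [[447.6, 225.4], [444.5, 400.8]]
top 15 [[445.6, 227.5], [446.4, 400.6]]
top 20 [[443.6, 230.3], [448.4, 399.8]]
top 25 [[441.6, 233.6], [450.4, 398.3]]
[329.9, 288.7] [445.7, 247.2]
```

View pics/n3.png

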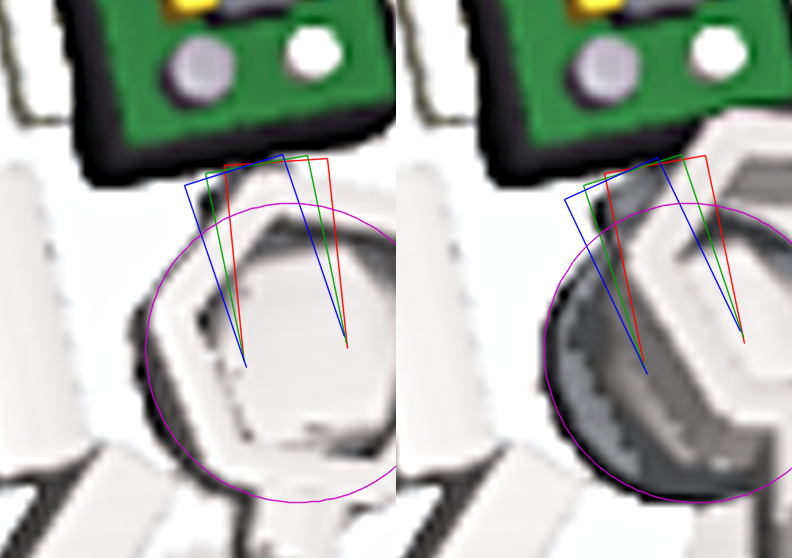

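View pics/side_l1.png

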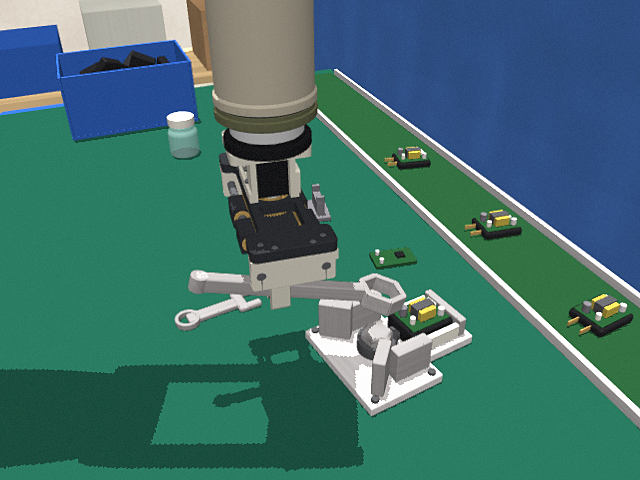

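View pics/top_l1.png

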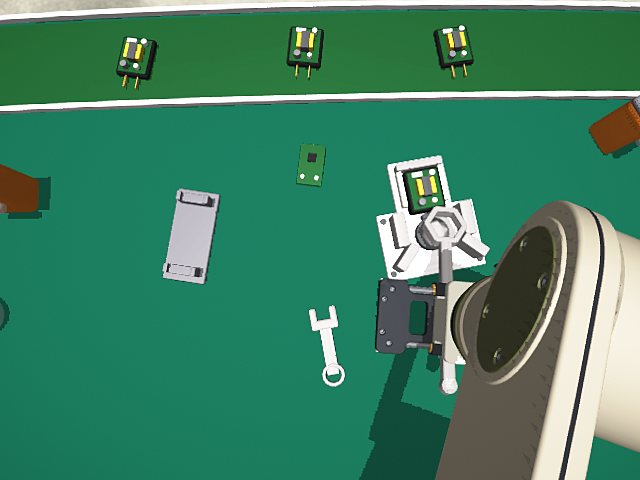

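Run:
```python
from h import *
r=silhouettes('top','rest')[0]; m=r['region'].astype(np.uint8); print(r['confidence'],m.sum())
im=cv2.imread('pics/top_l1.png')
print(cv2.minAreaRect(cv2.findNonZero(m)))
r=cv2.minAreaRect(cv2.findNonZero(m)); pts=cv2.boxPoints(r); W=np.array([onz('top',q,.004)[:2] for q in pts]); print(W.round(4),W.mean(0).round(4))
d=W-np.roll(W,1,0); print(np.linalg.norm(d,axis=1).round(4),np.degrees(np.arctan2(d[:,1],d[:,0])).round(1))
print(tips('top',['rest','rest_mid']))
print([onz('top',tips('top',[n])[n][0][0],z).round(4) for n,z in(('rest',0),('rest_mid',.038))])
b=im[180:295,150:235]; cv2.imwrite('pics/rest.png',cv2.resize(b,None,fx=5,fy=5,interpolation=cv2.INTER_CUBIC))
b=im[195:260,385:480]; cv2.imwrite('pics/nose.png',cv2.resize(np.hstack([b,cv2.imread('pics/top_f2.png')[195:260,385:480]]),None,fx=4.2,fy=4.2,interpolation=cv2.INTER_CUBIC))
```

```text
0.61 3940
((190.826904296875, 235.36538696289062), (45.302825927734375, 93.74351501464844), 11.309932708740234)
[[0.5414 0.224 ]
 [0.6725 0.198 ]
 [0.6576 0.134 ]
 [0.5273 0.1611]] [0.5997 0.1793]
[0.0645 0.1337 0.0657 0.1331] [  77.3  -11.2 -103.1  168.3]
{'rest': [([193.7, 235.6], 0.64)], 'rest_mid': [([183.0, 233.1], 0.64)]}
[array([0.5991, 0.176 , 0.    ]), array([0.5983, 0.1815, 0.038 ])]
```

View pics/rest.png

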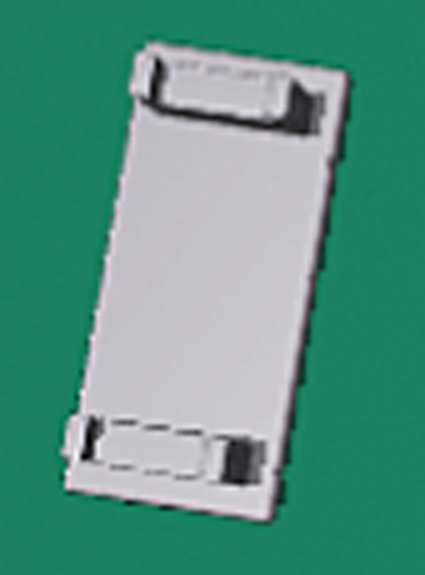

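View pics/nose.png

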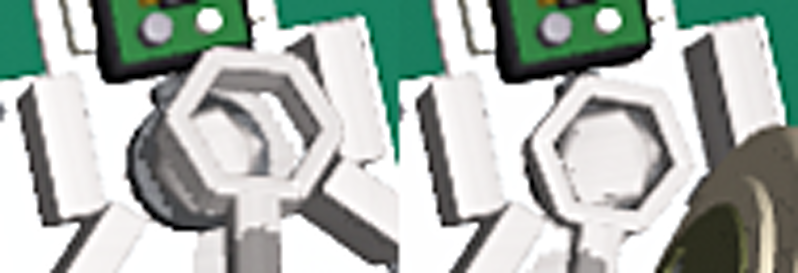

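```bash
python3 -m creep '[[0,0,-0.015,0,255],[0,0,-0.025,0,255],[0.005,-0.015,-0.005,0.01,255],[0.007,-0.03,0,0.01,255],[0.008,-0.036,0,0.01,255],[0.008,-0.038,0,0.01,255],[0.008,-0.038,0,0.01,255],[0.008,-0.038,0,0.01,255],[0.008,-0.038,0,0.01,255],[0.008,-0.038,0,0.01,255],[0.008,-0.03,0,0.01,255],[0,0,0,0,255]]'
python3 - <<'E'
from h import *
goto(.593,.181,.10,-.195)
for c in('top','side'): cv2.imwrite(f'pics/{c}_m1.png',read_camera(c)[:,:,::-1])
im=cv2.imread('pics/top_m1.png')[195:265,385:485]
cv2.imwrite('pics/nose2.png',cv2.resize(im,None,fx=7,fy=7,interpolation=cv2.INTER_CUBIC))
E
```

```text
t: 23.02
tool_pos: [0.5935, 0.147, 0.1643]
orientation: [-3.125, 0.299, -0.001]
force: [0.0, 1.1, -3.4]
opening: 0.0136
t 23.02 tcp [0.5935 0.147  0.1643] yaw -0.1907 tilt 0.15 q6 1.92 F [ 0.   1.1 -3.4] open 0.0136
 need tool shift [-0.007  -0.0331  0.0644] twist 0.0043
```

View pics/nose2.png

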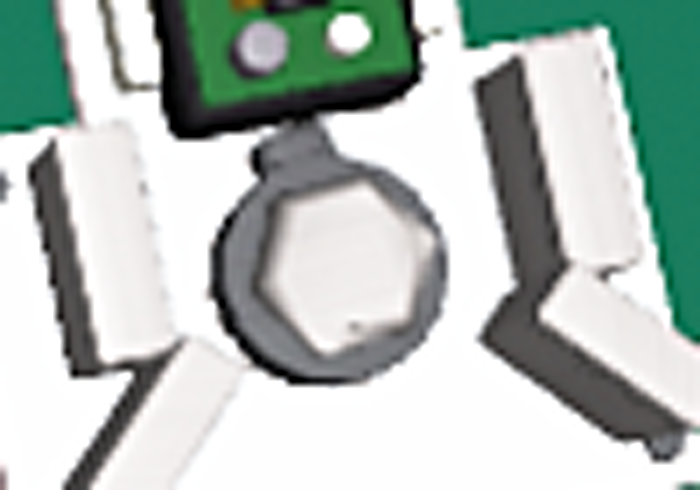

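View pics/side_m1.png

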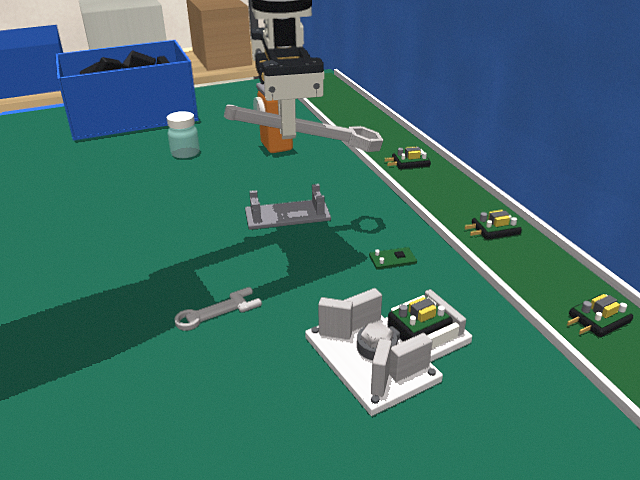

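```bash
cat > nose.py <<'E'
import sys
from h import *
from scipy.ndimage import map_coordinates
tag=sys.argv[1]; im=cv2.imread(f'pics/top_{tag}.png')
g=cv2.cvtColor(im,cv2.COLOR_BGR2GRAY)
# segment dark-grey disc+nose top vs white plate within 34mm of axis; compare with rendered solid cam silhouette
up=6
def solid(p,zb,zt=.03):
    m=np.zeros((480*up,640*up),np.uint8); a=np.arange(0,6.28,.05)
    for L in ([(.023*np.cos(t),.023*np.sin(t),z) for t in a for z in(zb,zt)],[(x,y,z) for x in(0.,.0295) for y in(-.008,.008) for z in(zb,zt)],list(map(tuple,np.r_[hexa(.032,.03),hexa(.032,.036),hexa(.024,.041)]))):
        q=cv2.convexHull(((proj('top',tr(p,L))+.5)*up).astype(np.float32)).round().astype(np.int32); cv2.fillConvexPoly(m,q,1)
    return m
G=cv2.resize(g,None,fx=up,fy=up,interpolation=cv2.INTER_CUBIC).astype(float)
u=proj('top',[[.5903,-.158,.03]])[0]*up; x0,x1,y0,y1=int(u[0]-24*up),int(u[0]+19*up),int(u[1]-25*up),int(u[1]+22*up)
H=cv2.resize(im,None,fx=up,fy=up,interpolation=cv2.INTER_CUBIC).astype(float)
dark=(G<190)
dark=dark[y0:y1,x0:x1]
# fill hexagon (bright inside)
ff=np.pad((~dark).astype(np.uint8),1,constant_values=1); mk=np.zeros((ff.shape[0]+2,ff.shape[1]+2),np.uint8)
cv2.floodFill(ff,mk,(0,0),2); S=(ff!=2)[1:-1,1:-1]
# drop case (above line): mask valid region
valid=np.ones_like(S); 
cs=np.array([[.031-.0012,-.05,.036],[.031-.0012,.05,.036],[.09,.05,.036],[.09,-.05,.036]])
pm=np.zeros((480*up,640*up),np.uint8)
for z in(.012,.036):
    cs[:,2]=z; cv2.fillConvexPoly(pm,((proj('top',tr(FX,cs))+.5)*up).round().astype(np.int32),1)
valid=pm[y0:y1,x0:x1]==0
best=[]
for zb in(.012,.016,.020):
  for C in [(x,y) for x in np.arange(.588,.5931,.001) for y in np.arange(-.160,-.1549,.001)]:
    for al in np.arange(-6,14,1.):
        m=solid((C[0],C[1],FX[2]+np.radians(al)),zb)[y0:y1,x0:x1]>0
        best.append((((m&S&valid).sum()/((m|S)&valid).sum()),al,C[0],C[1],zb))
best.sort(reverse=True)
for b in best[:6]: print(np.round(b,4))
m=solid((best[0][2],best[0][3],FX[2]+np.radians(best[0][1])),best[0][4])[y0:y1,x0:x1]
o=H[y0:y1,x0:x1].copy(); cc,_=cv2.findContours(m,cv2.RETR_EXTERNAL,cv2.CHAIN_APPROX_NONE); cv2.drawContours(o,cc,-1,(0,0,255),1); o[~valid]*=.6
cv2.imwrite(f'pics/nf_{tag}.png',np.hstack([o,np.dstack([S*255.]*3)]))
E
python3 nose.py m1
```

```text
[ 0.9499  5.      0.59   -0.158   0.02  ]
[ 0.9494  6.      0.59   -0.158   0.02  ]
[ 0.949  4.     0.59  -0.158  0.02 ]
[ 0.9486  7.      0.59   -0.158   0.02  ]
[ 0.9485  3.      0.59   -0.157   0.02  ]
[ 0.9479  8.      0.59   -0.158   0.02  ][ WARN:0@8.060] global loadsave.cpp:1063 imwrite_ Unsupported depth image for selected encoder is fallbacked to CV_8U.
```

```bash
ls pics/nf_m1.png
```

```text
pics/nf_m1.png
```

View pics/nf_m1.png

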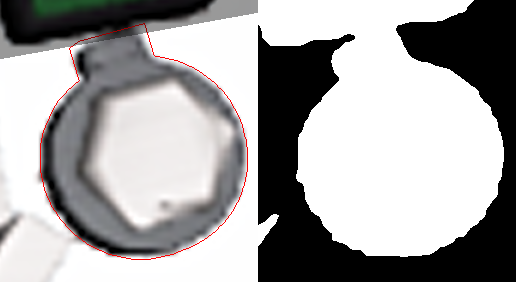

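The clean top view shows the nose at about (292,140) in the zoom. The fit gives 5° ± 3° off the stop, and the 0.1 rad limit is 5.7°. On the last looks under load it was about 0°, so the jammed lift probably dragged the cam back a few degrees. There is time to redo it: level the spanner on the rest, regrip and give one more short stroke with a clean release.

```bash
python3 -m creep '[[-0.003,-0.012,0.01,0.004,255],[-0.002,-0.012,0.025,0,255],[-0.002,-0.009,0.025,0,255],[0,0,0.025,0,255],[0,0,0.015,0,255],[0,0,0.008,0,255],[0,0,0,0,255],[0,0,0,0,255]]' 60
python3 - <<'E'
from h import *
goto(.593,.181,.030,-.195)
for c in('top','side'): cv2.imwrite(f'pics/{c}_m2.png',read_camera(c)[:,:,::-1])
cv2.imwrite('pics/m2.png',cv2.resize(cv2.imread('pics/side_m2.png')[130:250,190:400],None,fx=3.5,fy=3.5,interpolation=cv2.INTER_CUBIC))
E
```

```text
t: 23.78
tool_pos: [0.5919, 0.1745, 0.0568]
orientation: [3.126, -0.312, -0.0]
force: [-0.3, 0.2, -2.1]
opening: 0.0133
t 23.78 tcp [0.5919 0.1745 0.0568] yaw -0.1992 tilt 0.02 q6 1.97 F [-0.3  0.2 -2.1] open 0.0133
 need tool shift [-0.0002 -0.0066  0.0268] twist -0.0042
```

View pics/m2.png

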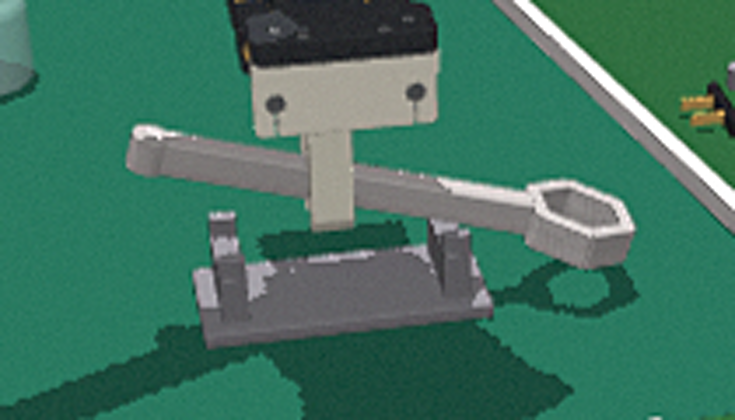

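```bash
python3 -m creep '[[0,-0.0055,0,0.004,255],[0,0,0.005,0,255],[0,0,0.005,0,255],[0,0,0.004,0,255],[0,0,0.004,0,255],[0,0,0.004,0,255],[0,0,0.003,0,255],[0,0,0.002,0,255],[0,0,0,0,255],[0,0,0,0,255]]' 12
python3 - <<'E'
from h import *
goto(.593,.181,.030,-.195)
for c in('top','side'): cv2.imwrite(f'pics/{c}_m3.png',read_camera(c)[:,:,::-1])
cv2.imwrite('pics/m3.png',cv2.resize(cv2.imread('pics/side_m3.png')[130:250,190:400],None,fx=3.5,fy=3.5,interpolation=cv2.INTER_CUBIC))
E
```

```text
t: 24.72
tool_pos: [0.5931, 0.1805, 0.0302]
orientation: [3.125, -0.317, -0.0]
force: [-5.0, 0.8, 6.1]
opening: 0.014
t 24.72 tcp [0.5931 0.1805 0.0302] yaw -0.2021 tilt 0.01 q6 1.99 F [-5.   0.8  6.1] open 0.014
 need tool shift [-0.0002 -0.0004  0.0002] twist -0.0071
```

View pics/m3.png

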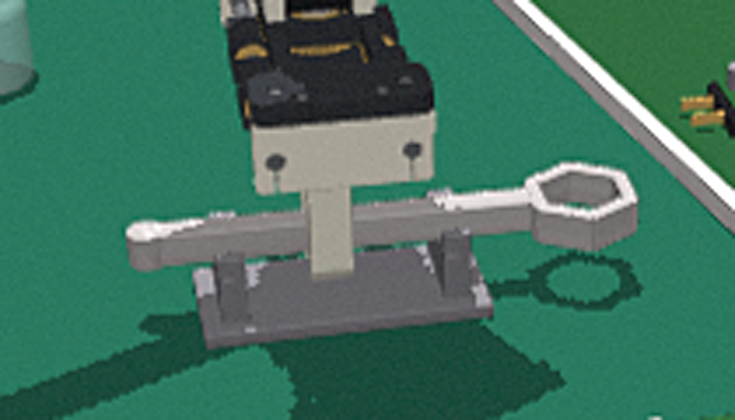

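```bash
python3 -m creep '[[0,0,0,0,150],[0,0,0,0,150],[0,0,0,0,150],[0,0,0,0,150]]' 50
python3 - <<'E'
from h import *
from scipy.ndimage import map_coordinates
for c in('top','side'): cv2.imwrite(f'pics/{c}_m4.png',read_camera(c)[:,:,::-1])
goto(.593,.181,.030,-.195)
def fit(tag,c,p0,z0=.028):
    im=cv2.imread(f'pics/{c}{tag}.png'); g=cv2.GaussianBlur(cv2.cvtColor(im,cv2.COLOR_BGR2GRAY).astype(float),(0,0),.6)
    G=np.minimum(np.hypot(cv2.Sobel(g,cv2.CV_64F,1,0),cv2.Sobel(g,cv2.CV_64F,0,1)),250)
    dens=lambda L,n=15:np.concatenate([L[i]+(L[(i+1)%6]-L[i])*np.linspace(0,1,n,endpoint=False)[:,None] for i in range(6)])
    L=np.r_[dens(hexa(.048,.018)),dens(hexa(.034,.018))]; L[:,2]+=z0
    res=[]
    for dx in np.arange(-.004,.0121,.001):
        for dy in np.arange(-.006,.0061,.001):
            for a in np.radians(np.arange(-4,5,2)):
                q=proj(c,tr(np.array(p0)+[dx,dy,a],L)); res.append((map_coordinates(G,[q[:,1],q[:,0]],order=1).mean(),dx*1e3,dy*1e3,np.degrees(a)))
    res.sort(reverse=True); print(tag,c,[np.round(r,1).tolist() for r in res[:3]])
for t in('0','_m4'):
    for c in('top','side'): fit(t,c,(.706,.1585,-.196))
E
```

```text
t: 25.15
tool_pos: [0.5931, 0.1804, 0.0295]
orientation: [3.125, -0.317, 0.0]
force: [-0.1, 0.0, -0.6]
opening: 0.0356
t 25.25 tcp [0.5931 0.1804 0.0295] yaw -0.2023 tilt 0.01 q6 1.99 F [0.7 0.4 0.2] open 0.0376
 need tool shift [-0.0002 -0.0005 -0.0005] twist -0.0073
0 top [[241.4, 0.0, 0.0, 0.0], [241.0, 0.0, 0.0, 2.0], [240.6, 0.0, 0.0, -2.0]]
0 side [[239.9, 0.0, 0.0, -2.0], [239.9, 0.0, 0.0, -4.0], [239.8, 0.0, 0.0, 0.0]]
_m4 top [[240.7, 0.0, -2.0, 0.0], [240.3, 0.0, -2.0, -2.0], [239.6, 1.0, -2.0, 0.0]]
_m4 side [[241.0, 1.0, -2.0, -2.0], [240.7, 1.0, -2.0, 0.0], [240.4, 1.0, -2.0, -4.0]]
```

```bash
python3 -m creep '[[0.005,0,0,0.003,150],[0,0,0,0,255],[0,0,0,0,255],[0,0,0,0,255],[0,0,0,0,255],[0,0,0,0,255]]' 60
python3 - <<'E'
from h import *
goto(.593,.181,.030,-.195)
E
```

```text
t: 25.75
tool_pos: [0.5979, 0.1796, 0.0296]
orientation: [3.125, -0.322, -0.0]
force: [0.2, -0.9, -0.2]
opening: 0.0135
t 25.75 tcp [0.5979 0.1796 0.0296] yaw -0.2051 tilt 0.01 q6 1.99 F [ 0.2 -0.9 -0.2] open 0.0135
 need tool shift [-0.0051 -0.0004 -0.0004] twist -0.0101
```

```bash
python3 -m creep '[[0,0,-0.005,0,255],[0,0,-0.02,0,255],[0,0,-0.03,0,255],[0,0,-0.03,0,255],[0,0,-0.01,0,255],[0,0,0,0,255]]'; python3 -m creep '[[-0.006,0.018,0,-0.02,255],[-0.011,0.033,0,-0.035,255],[-0.011,0.035,0,-0.039,255],[-0.011,0.036,0,-0.039,255],[-0.011,0.036,0,-0.039,255],[-0.011,0.036,0,-0.039,255],[-0.011,0.036,0,-0.039,255],[-0.011,0.036,0,-0.039,255],[-0.011,0.036,0,-0.039,255],[-0.011,0.033,0,-0.035,255],[-0.006,0.018,0,-0.02,255],[0,0,0,0,255]]'
python3 - <<'E'
from h import *
goto(.4814,-.1787,.10,.1875)
E
```

```text
t: 26.25
tool_pos: [0.6003, 0.1801, 0.1286]
orientation: [-3.123, 0.321, -0.01]
force: [0.3, 0.0, -2.7]
opening: 0.0133
t: 27.25
tool_pos: [0.4745, -0.1708, 0.1223]
orientation: [-3.13, -0.275, 0.005]
force: [-0.0, 0.7, -3.7]
opening: 0.0135
t 27.25 tcp [ 0.4745 -0.1708  0.1223] yaw 0.1752 tilt 0.17 q6 0.95 F [-0.   0.7 -3.7] open 0.0135
 need tool shift [0.0055 0.0089 0.0223] twist -0.0123
```

```bash
python3 -m creep '[[0.003,0.004,0.015,-0.006,255],[0.0025,0.004,0.015,-0.006,255],[0,0.001,0.012,0,255],[0,0,0,0,255],[0,0,0,0,255],[0,0,0,0,255]]'; python3 look.py k1
python3 - <<'E'
from h import *
goto(.4814,-.1787,.048,.1875)
E
```

```text
t: 27.75
tool_pos: [0.4835, -0.1749, 0.0825]
orientation: [-3.127, -0.298, 0.001]
force: [0.5, -0.1, -2.2]
opening: 0.0134
FK spanner [ 0.5915 -0.1541  0.1901] 0.0805 theta 2.16
t 27.85 tcp [ 0.4842 -0.1754  0.0835] yaw 0.1902 tilt 0.07 q6 0.93 F [-0.2 -0.1 -3.4] open 0.0133
 need tool shift [ 0.1094 -0.0006  0.0031] twist 0.0
t 27.85 tcp [ 0.4842 -0.1754  0.0835] yaw 0.1902 tilt 0.07 q6 0.93 F [-0.2 -0.1 -3.4] open 0.0133
 need tool shift [-0.0034  0.0027  0.0355] twist 0.0027
```

View pics/k1_top.png

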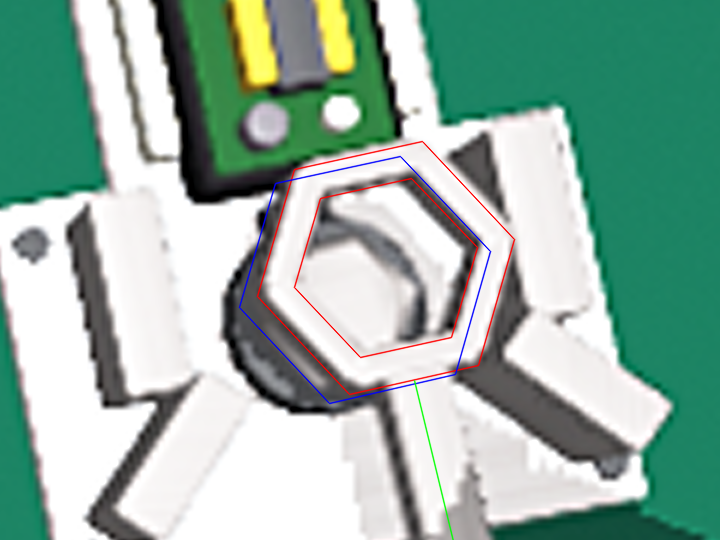

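View pics/k1_side.png

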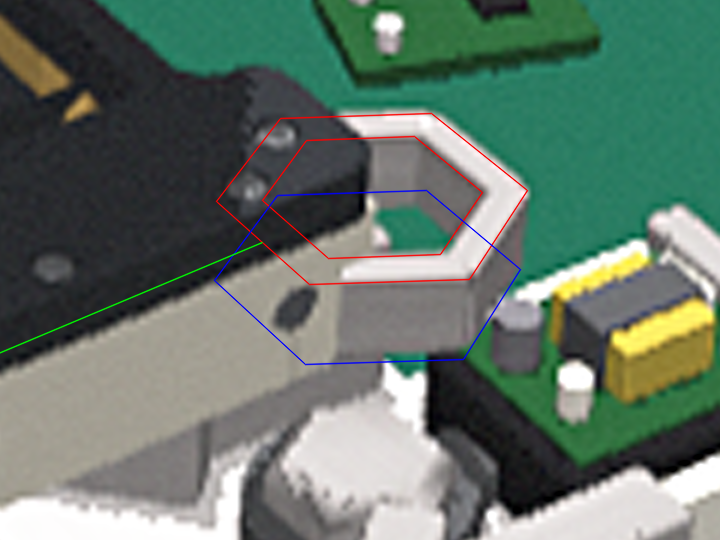

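```bash
python3 -m creep '[[-0.0025,0.0025,0.005,0,255],[0,0,0.012,0,255],[0,0,0.012,0,255],[0,0,0.006,0,255],[0,0,0,0,255],[0,0,0,0,255]]'; python3 look.py k2
python3 - <<'E'
from h import *
goto(.4814,-.1787,.032,.1875)
E
```

```text
t: 28.35
tool_pos: [0.4808, -0.178, 0.0465]
orientation: [-3.126, -0.297, 0.003]
force: [-0.3, -1.3, -3.4]
opening: 0.0136
FK spanner [ 0.5888 -0.1573  0.1897] 0.0445 theta 2.13
t 28.45 tcp [ 0.4818 -0.1785  0.0478] yaw 0.1898 tilt 0.01 q6 0.93 F [ 0.2 -0.  -2.4] open 0.0136
 need tool shift [ 0.1091 -0.0006  0.0033] twist 0.0001
t 28.45 tcp [ 0.4818 -0.1785  0.0478] yaw 0.1898 tilt 0.01 q6 0.93 F [ 0.2 -0.  -2.4] open 0.0136
 need tool shift [-0.0005  0.0001  0.0158] twist 0.0023
```

View pics/k2_top.png

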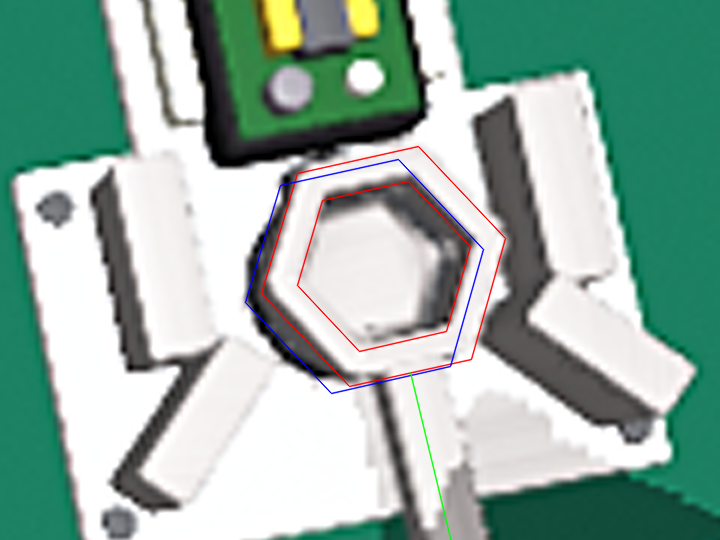

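The hexagon and socket look aligned and centred. Lowering.

```bash
python3 -m creep '[[0,0,0.004,0,255],[0,0,0.004,0,255],[0,0,0.004,0,255],[0,0,0.0035,0,255],[0,0,0,0,255],[0,0,0,0,255]]'; python3 -c "
from h import *
s=read_state(); print(s['force'],s['wrist_torque'])
p,z0=sppose(.1108); print(p,z0,np.degrees(p[2]-FX[2]))"
```

```text
t: 28.95
tool_pos: [0.4815, -0.1784, 0.0319]
orientation: [-3.127, -0.298, 0.001]
force: [0.2, -0.5, -3.0]
opening: 0.0133
[ 0.16033848 -0.53613784 -3.04147141] [-0.06465884  0.17865222 -0.01101891]
[ 0.5903259  -0.1574846   0.18982802] 0.029892050716035207 2.138737966376848
```

```bash
python3 -m creep '[[0,-0.0044,0,0.04,255],[0,-0.0044,0,0.04,255],[0,0,0,0,255]]'; python3 -m creep '[[0,-0.0044,0,0.04,255],[0,0,0,0,255],[0,0,0,0,255]]';  python3 -m creep '[[0,-0.0033,0,0.03,255],[0,0,0,0,255],[0,0,0,0,255]]'; python3 -c "
from h import *
s=read_state(); print(s['force'],s['wrist_torque'])
p,z0=sppose(.1108); print(p,z0,np.degrees(p[2]-FX[2]))"
```

```text
t: 29.2
tool_pos: [0.4801, -0.1693, 0.0322]
orientation: [-3.137, -0.17, 0.0]
force: [-0.4, -0.7, -3.7]
opening: 0.0136
t: 29.45
tool_pos: [0.4797, -0.1656, 0.0322]
orientation: [3.139, 0.113, -0.0]
force: [-0.8, -1.0, -2.9]
opening: 0.0134
t: 29.7
tool_pos: [0.4795, -0.1625, 0.0322]
orientation: [3.141, 0.066, 0.0]
force: [-0.0, -2.5, -4.1]
opening: 0.0135
[-0.02240898 -2.54370026 -4.14244811] [-0.33390505  0.31140881  0.05707317]
[ 0.59024009 -0.15783501  0.04171027] 0.03024754268886222 -6.347783954014629
```

```bash
for r in 1 2 3; do :; done; python3 -m creep '[[0,-0.0033,0,0.03,255],[0,0,0,0,255],[0,0,0,0,255]]';  python3 -m creep '[[0,-0.0033,0,0.03,255],[0,0,0,0,255],[0,0,0,0,255]]'; python3 -m creep '[[0.0001,-0.0033,0,0.03,255],[0,0,0,0,255],[0,0,0,0,255]]'; python3 look.py k3; python3 -c "
from h import *
s=read_state(); print(s['force'],s['wrist_torque'])
p,z0=sppose(.1108); print(p,z0,np.degrees(p[2]-FX[2]))"
```

```text
t: 29.95
tool_pos: [0.4794, -0.1591, 0.0322]
orientation: [3.141, 0.018, 0.0]
force: [-0.1, -1.6, -2.9]
opening: 0.0134
t: 30.2
tool_pos: [0.4794, -0.1557, 0.0322]
orientation: [3.141, -0.029, 0.0]
force: [0.5, -0.8, -3.3]
opening: 0.0132
t: 30.45
tool_pos: [0.4796, -0.1525, 0.0323]
orientation: [3.14, -0.076, 0.0]
force: [0.8, -2.8, -2.9]
opening: 0.0137
FK spanner [ 0.5894 -0.1579 -0.0484] 0.0303 theta -11.51
t 30.55 tcp [ 0.4795 -0.1525  0.0322] yaw -0.0489 tilt 0.02 q6 1.21 F [-0.9 -3.7 -3.4] open 0.0133
 need tool shift [ 0.11  -0.     0.002] twist -0.0005
[-0.89207213 -3.66673837 -3.38245349] [-0.5717548   0.24749686 -0.00613373]
[ 0.59019846 -0.15790604 -0.04889185] 0.030202621948732113 -11.538902920050644
```

View pics/k3_top.png

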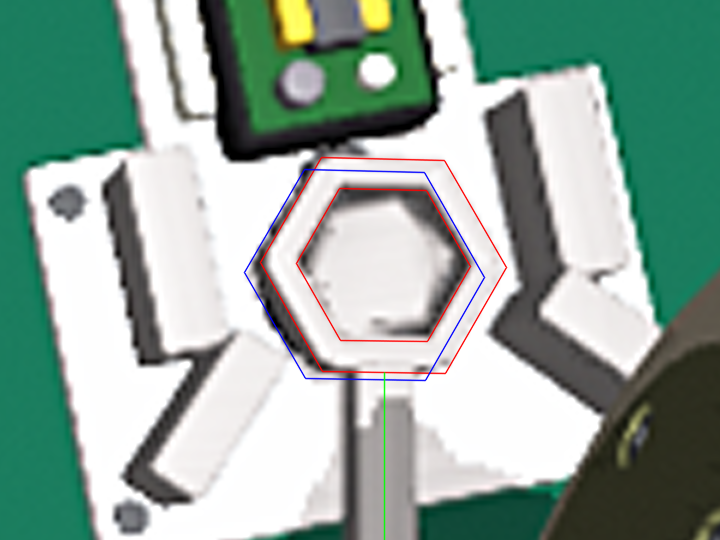

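```bash
python3 -m creep '[[0.0001,-0.0033,0,0.03,255],[0,0,0,0,255],[0,0,0,0,255]]';  python3 -m creep '[[0.0001,-0.0033,0,0.03,255],[0,0,0,0,255],[0,0,0,0,255]]'; python3 -m creep '[[0.0001,-0.0033,0,0.03,255],[0,0,0,0,255],[0,0,0,0,255]]'; python3 look.py k4; python3 -c "
from h import *
s=read_state(); print(s['force'],s['wrist_torque'])
p,z0=sppose(.1108); print(p,z0,np.degrees(p[2]-FX[2]))"
```

```text
t: 30.8
tool_pos: [0.4797, -0.1493, 0.0322]
orientation: [3.139, -0.124, 0.0]
force: [-0.3, -4.1, -2.9]
opening: 0.013
t: 31.05
tool_pos: [0.48, -0.1461, 0.0322]
orientation: [3.136, -0.171, -0.0]
force: [-1.2, -6.0, -2.7]
opening: 0.0134
t: 31.3
tool_pos: [0.4804, -0.143, 0.0322]
orientation: [3.133, -0.218, -0.0]
force: [-1.8, -5.3, -3.1]
opening: 0.0135
FK spanner [ 0.5893 -0.1582 -0.139 ] 0.0302 theta -16.7
t 31.4 tcp [ 0.4804 -0.143   0.0322] yaw -0.1389 tilt 0.05 q6 1.32 F [-1.4 -6.  -2.6] open 0.0138
 need tool shift [ 0.11  -0.     0.002] twist 0.0002
[-1.35190196 -5.97052792 -2.59343178] [-1.08327971  0.4838865   0.13255338]
[ 0.59011623 -0.15836152 -0.13886562] 0.030167869863737304 -16.69402060747355
```

View pics/k4_top.png

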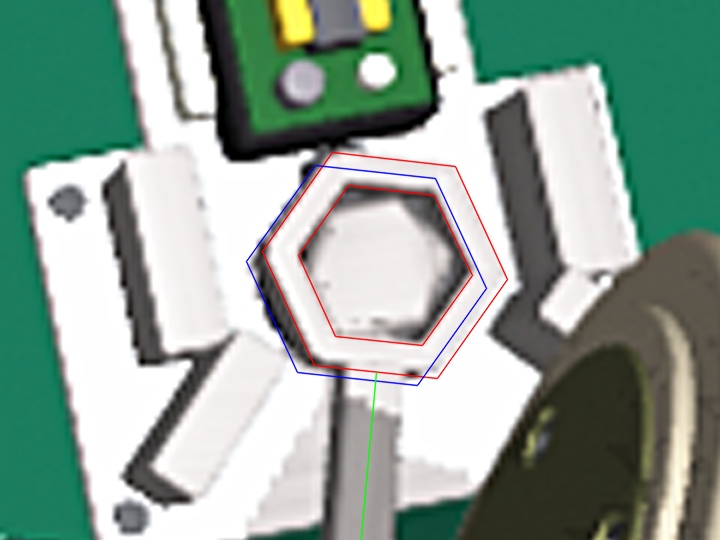

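The tangential reaction is at 6 N again and the nose isn't moving between the last two looks, so it's on the stop. Last time I lifted while still wedged against the flats (-15°). This time I'll turn back to mid-play (about -3°) and check that the forces vanish before lifting.

```bash
python3 -m creep '[[0,0.0066,0,-0.06,255],[0.0002,0.0066,0,-0.06,255],[0.0002,0.0066,0,-0.06,255],[0.0002,0.0066,0,-0.06,255],[0,0,0,0,255],[0,0,0,0,255]]'; python3 look.py k5; python3 -c "
from h import *
s=read_state(); print(s['force'],s['wrist_torque'])
p,z0=sppose(.1108); print(p,z0,np.degrees(p[2]-FX[2]))"
```

```text
t: 31.9
tool_pos: [0.48, -0.1686, 0.0321]
orientation: [-3.137, -0.154, -0.0]
force: [1.7, -1.6, -3.6]
opening: 0.0136
FK spanner [ 0.5894 -0.1578  0.0981] 0.0301 theta -3.12
t 32.0 tcp [ 0.4799 -0.1685  0.0321] yaw 0.0984 tilt 0.01 q6 1.03 F [ 1.3 -1.1 -4.1] open 0.0138
 need tool shift [1.1e-01 1.0e-04 2.0e-03] twist 0.0002
[ 1.32962853 -1.06550721 -4.10074002] [-0.41753977  0.035514    0.02342381]
[ 0.59021312 -0.15761517  0.0983507 ] 0.030146209504884024 -3.10252612292465
```

View pics/k5_top.png

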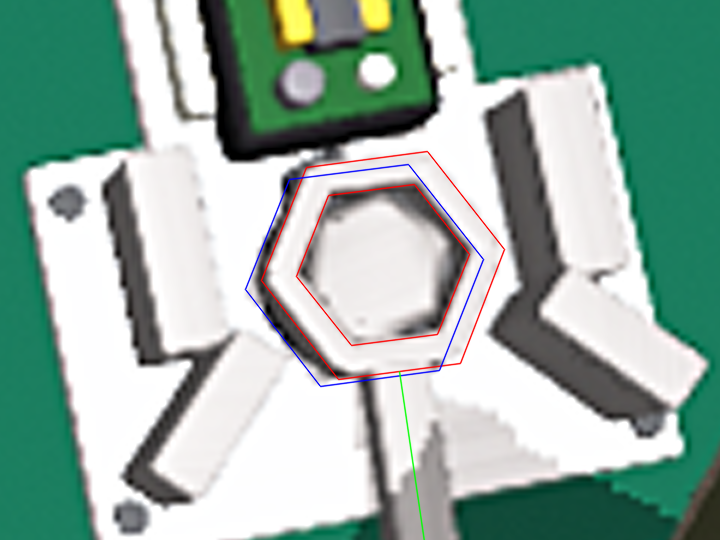

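Run:
```python
import cv2,numpy as np
o=[]
for t in('f2','m1','k2','k3','k4','k5'):
    im=cv2.imread(f'pics/top_{t}.png')[205:255,405:455]; b=cv2.resize(im,None,fx=5.2,fy=5.2,interpolation=cv2.INTER_CUBIC); cv2.putText(b,t,(5,250),0,.6,(0,0,255),2); o.append(b)
cv2.imwrite('pics/cmp2.png',np.vstack([np.hstack(o[:3]),np.hstack(o[3:])]))
```

```text
(no output)
```

View pics/cmp2.png

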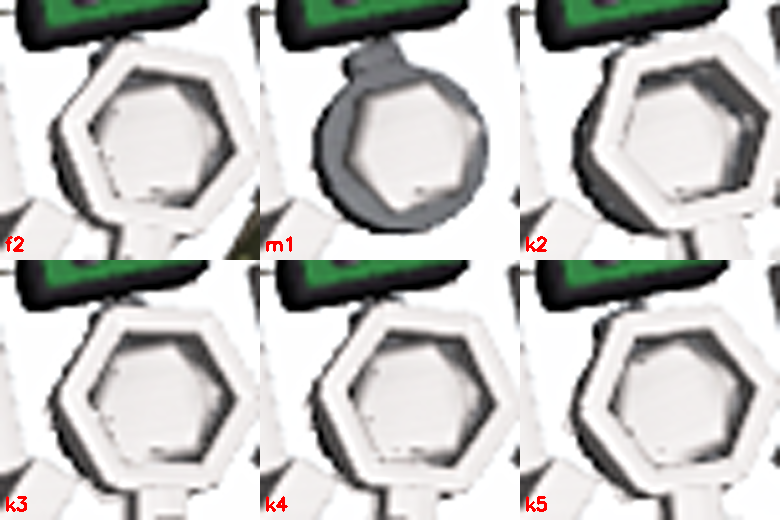

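Run:
```python
from h import *
from scipy.ndimage import map_coordinates
def hexphase(path,thr):
    im=cv2.imread(path); g=cv2.cvtColor(im,cv2.COLOR_BGR2GRAY); up=8
    G=cv2.resize(g,None,fx=up,fy=up,interpolation=cv2.INTER_CUBIC)
    u=(proj('top',[[.5903,-.158,.038]])[0]+.5)*up; x0,y0=(u-[16*up,16*up]).astype(int)
    P=(G[y0:y0+32*up,x0:x0+32*up]>thr).astype(np.uint8)
    n,lab=cv2.connectedComponents(P,connectivity=4); c=lab[16*up,16*up]; m=(lab==c).astype(np.uint8)
    cs,_=cv2.findContours(m,cv2.RETR_EXTERNAL,cv2.CHAIN_APPROX_NONE); k=max(cs,key=cv2.contourArea)[:,0,:]+[x0,y0]
    W=np.array([onz('top',q/up-.5,.0385)[:2] for q in k[::3]])
    cen=np.array(cv2.minEnclosingCircle(W.astype(np.float32))[0]); cen=W.mean(0)
    d=W-cen; ph=np.arctan2(d[:,1],d[:,0]); r=np.hypot(*d.T)
    o=np.argsort(ph); f=np.linspace(-np.pi,np.pi,721)[:-1]; rr=np.interp(f,ph[o],r[o],period=2*np.pi)
    c6=(rr*np.exp(-6j*f)).sum(); ang=np.degrees(np.angle(c6)/6)  # corner direction
    flat=(ang+30-np.degrees(FX[2]))%60
    return m.sum()/up**2,cen.round(4),r.min().round(4),r.max().round(4),'alpha mod60',flat.round(1),'amp',abs(c6)/720
for t in(150,165,180,195,210): print(t,'init',hexphase('pics/top0.png',t),'\n    m1',hexphase('pics/top_m1.png',t))
```

```text
150 init (np.float64(420.25), array([ 0.5911, -0.1584]), np.float64(0.0135), np.float64(0.0184), 'alpha mod60', np.float64(53.4), 'amp', np.float64(0.0004543938322702563)) 
    m1 (np.float64(413.0), array([ 0.5897, -0.1587]), np.float64(0.0139), np.float64(0.0183), 'alpha mod60', np.float64(37.0), 'amp', np.float64(0.0004623886586908725))
165 init (np.float64(401.3125), array([ 0.5911, -0.1584]), np.float64(0.0131), np.float64(0.0182), 'alpha mod60', np.float64(52.9), 'amp', np.float64(0.0005162670056929848)) 
    m1 (np.float64(395.640625), array([ 0.5897, -0.1587]), np.float64(0.0136), np.float64(0.0181), 'alpha mod60', np.float64(36.7), 'amp', np.float64(0.0004867857603077207))
180 init (np.float64(382.46875), array([ 0.5914, -0.1583]), np.float64(0.0124), np.float64(0.0182), 'alpha mod60', np.float64(52.8), 'amp', np.float64(0.0005651380066072802)) 
    m1 (np.float64(378.03125), array([ 0.5896, -0.1588]), np.float64(0.0129), np.float64(0.0177), 'alpha mod60', np.float64(36.7), 'amp', np.float64(0.0005096532474070474))
195 init (np.float64(362.21875), array([ 0.592, -0.158]), np.float64(0.0112), np.float64(0.0185), 'alpha mod60', np.float64(53.6), 'amp', np.float64(0.0005419522440485515)) 
    m1 (np.float64(358.5), array([ 0.5888, -0.1589]), np.float64(0.0104), np.float64(0.0174), 'alpha mod60', np.float64(37.3), 'amp', np.float64(0.0004952144924103033))
210 init (np.float64(341.609375), array([ 0.592 , -0.1582]), np.float64(0.011), np.float64(0.0181), 'alpha mod60', np.float64(53.2), 'amp', np.float64(0.000565905104964295)) 
    m1 (np.float64(336.171875), array([ 0.5892, -0.1598]), np.float64(0.0105), np.float64(0.0174), 'alpha mod60', np.float64(39.3), 'amp', np.float64(0.000416177808756669))
```

Run:
```python
from h import *
for C in((.5903,-.1585),):
  for al in(-4,-2,0,2,4,6,8,10):
    p=(C[0],C[1],FX[2]+np.radians(al)); q=(proj('top',tr(p,[(.0295,.008,.03),(.0295,-.008,.03),(.0295,.008,.012)]))+.5-[405,205])*5.2
    print(al,q.round(0).tolist())
# picture direction of the case's near edge
q=proj('top',tr(FX,[(.031,.025,.036),(.031,-.025,.036)])); print((q-[385,195])*7)
# forces log
print(read_state()['t'])
```

```text
-4 [[102.0, 40.0], [161.0, 33.0], [88.0, 50.0]]
-2 [[98.0, 41.0], [157.0, 33.0], [84.0, 52.0]]
0 [[94.0, 43.0], [153.0, 32.0], [81.0, 53.0]]
2 [[91.0, 45.0], [149.0, 32.0], [77.0, 55.0]]
4 [[87.0, 46.0], [145.0, 32.0], [74.0, 57.0]]
6 [[84.0, 48.0], [141.0, 32.0], [70.0, 59.0]]
8 [[81.0, 51.0], [137.0, 32.0], [67.0, 61.0]]
10 [[77.0, 53.0], [133.0, 32.0], [64.0, 63.0]]
[[184.80133791 126.48632928]
 [433.123719    81.62286548]]
32.0
```

```bash
cat > headfit.py <<'E'
import sys
from h import *
from scipy.ndimage import map_coordinates
from scipy.optimize import minimize
def run(tag,c,p0,z0):
    im=cv2.imread(f'pics/{c}_{tag}.png'); g=cv2.GaussianBlur(cv2.cvtColor(im,cv2.COLOR_BGR2GRAY).astype(float),(0,0),.8)
    G=np.minimum(np.hypot(cv2.Sobel(g,cv2.CV_64F,1,0),cv2.Sobel(g,cv2.CV_64F,0,1)),200)
    dens=lambda L,n=20:np.concatenate([L[i]+(L[(i+1)%6]-L[i])*np.linspace(0,1,n,endpoint=False)[:,None] for i in range(6)])
    L=np.r_[dens(hexa(.048,.018)),dens(hexa(.034,.018))]; L[:,2]+=z0
    f=lambda d:-map_coordinates(G,[*(proj(c,tr(np.array(p0)+[d[0]*1e-3,d[1]*1e-3,np.radians(d[2])],L)).T[::-1])],order=1).mean()
    best=min((minimize(f,[x,y,a],method='Nelder-Mead',options=dict(initial_simplex=[[x,y,a],[x+1,y,a],[x,y+1,a],[x,y,a+3]])) for x in(-1,1) for y in(-1,1) for a in(-4,0,4)),key=lambda r:r.fun)
    return best.x.round(1),round(best.fun,1)
D=dict(k1=(.5915,-.1541,.1901,.0805),k2=(.5888,-.1573,.1897,.0445),k3=(.5894,-.1579,-.0484,.0303),k4=(.5893,-.1582,-.139,.0302),k5=(.5894,-.1578,.0981,.0301),f1=(.5903,-.1583,-.0936,.0308),f2=(.5902,-.1581,-.2037,.0307),h2=(.590,-.1582,-.0442,.0458),r2=(.5897,-.1592,.6099,.0496),r1=(.5895,-.1594,.6049,.049),s1=(.59,-.158,-.4944,.0315),s2=(.5901,-.1578,-.4852,.0308))
for t,p in D.items(): print(t,'theta FK',np.degrees(p[2]-FX[2]).round(1),*[run(t,c,p[:3],p[3]) for c in(('side',) if t in('s1','s2') else ('top',) if t in('r1','r2') else ('top','side'))])
E
python3 headfit.py
```

```text
k1 theta FK 2.2 (array([ 2. , -1.6, -0.8]), np.float64(-166.6)) (array([ 0.9, -0.6,  2.5]), np.float64(-141.0))
k2 theta FK 2.1 (array([ 1.5, -2. ,  2. ]), np.float64(-161.7)) (array([1.5, 0. , 2.9]), np.float64(-141.7))
k3 theta FK -11.5 (array([ 1.6, -1.4, -0.2]), np.float64(-147.0)) (array([ 1.5, -0. ,  3.1]), np.float64(-162.5))
k4 theta FK -16.7 (array([ 0.3, -1.7,  2.2]), np.float64(-147.0)) (array([1.7, 0.8, 2.6]), np.float64(-162.8))
k5 theta FK -3.1 (array([ 1. , -1.3, 10.8]), np.float64(-149.1)) (array([2.2, 0.1, 0.4]), np.float64(-155.8))
f1 theta FK -14.1 (array([-0.7, -1.5, -0.3]), np.float64(-148.8)) (array([ 0.3, -0. ,  4.5]), np.float64(-162.7))
f2 theta FK -20.4 (array([-0.2, -0. , -6.5]), np.float64(-148.2)) (array([0.5, 0. , 1.2]), np.float64(-162.0))
h2 theta FK -11.3 (array([-0.1, -1.1, -6.7]), np.float64(-159.6)) (array([ 0.1, -0.9, -1. ]), np.float64(-177.3))
r2 theta FK 26.2 (array([ 0.4, -0.4,  2.5]), np.float64(-155.7))
r1 theta FK 25.9 (array([-0.4,  0.2, -1.5]), np.float64(-155.7))
s1 theta FK -37.1 (array([0.7, 0.2, 1.5]), np.float64(-167.7))
s2 theta FK -36.5 (array([0.8, 0.4, 0.8]), np.float64(-166.8))
```

The "nose corner" in the loaded views turns out to be mostly the head's own dark side wall, so only the clean view can be trusted. Forces here are small, so I'll lift in small steps and look.

```bash
python3 -m creep '[[0,0,-0.002,0,255],[0,0,-0.003,0,255],[0,0,0,0,255]]';python3 -m creep '[[0,0,-0.004,0,255],[0,0,-0.004,0,255],[0,0,0,0,255]]'; python3 -m creep '[[0,0,-0.006,0,255],[0,0,-0.015,0,255],[0,0,-0.025,0,255],[0,0,-0.025,0,255],[0,0,-0.01,0,255],[0,0,0,0,255],[0,0,0,0,255]]'; python3 look.py l2
```

```text
t: 32.25
tool_pos: [0.4803, -0.1683, 0.0371]
orientation: [-3.138, -0.156, -0.001]
force: [6.1, -2.1, -9.9]
opening: 0.0131
t: 32.5
tool_pos: [0.4809, -0.1683, 0.0456]
orientation: [3.138, 0.156, 0.003]
force: [7.6, -1.3, -8.2]
opening: 0.0135
t: 33.08
tool_pos: [0.4799, -0.1685, 0.1259]
orientation: [3.138, 0.157, 0.001]
force: [-0.5, -0.2, -3.6]
opening: 0.0138
FK spanner [ 0.5894 -0.1575  0.0997] 0.1239 theta -3.03
t 33.18 tcp [ 0.4786 -0.168   0.1242] yaw 0.0997 tilt 0.17 q6 1.03 F [-0.3  0.1 -4.1] open 0.0135
 need tool shift [ 0.1112  0.0006 -0.    ] twist -0.0
```

View pics/l2_side.png

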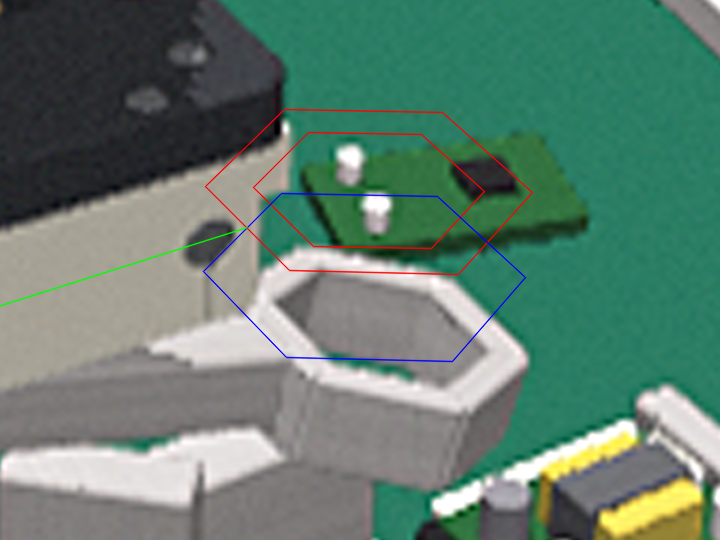

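View pics/l2_top.png

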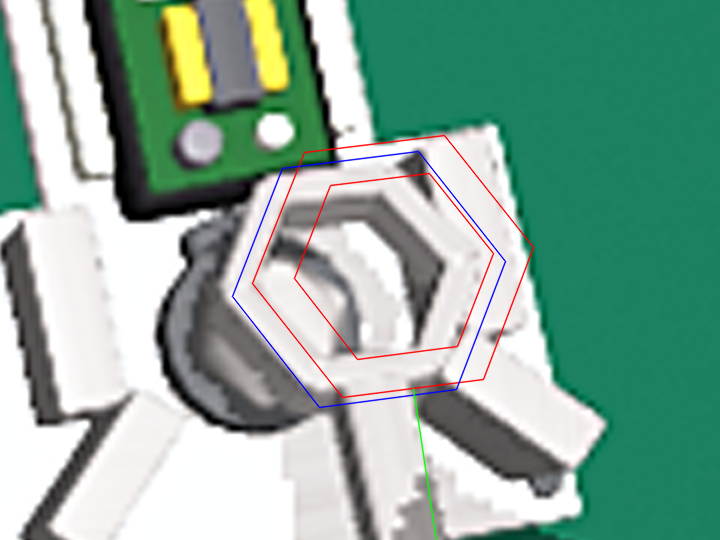

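It jammed again on lifting, so driving hard into the stop wedges the socket on the hexagon and drags the cam back. The mid-strokes, driven lightly, released cleanly. I'll relevel on the rest and repeat, this time touching the stop only lightly. First a clean look at the cam on the way.

```bash
python3 -m creep '[[0,0,-0.015,0,255],[0,0,-0.025,0,255],[0.005,-0.015,-0.005,0.02,255],[0.01,-0.03,0,0.03,255],[0.011,-0.036,0,0.03,255],[0.011,-0.038,0,0.03,255],[0.011,-0.038,0,0.03,255],[0.011,-0.038,0,0.03,255],[0.011,-0.038,0,0.03,255],[0.011,-0.038,0,0.03,255],[0.011,-0.036,0,0.03,255],[0.008,-0.02,0,0.03,255]]'
python3 - <<'E'
from h import *
goto(.593,.181,.056,-.205)
for c in('top','side'): cv2.imwrite(f'pics/{c}_m5.png',read_camera(c)[:,:,::-1])
im=cv2.imread('pics/top_m5.png')[195:265,385:485]
cv2.imwrite('pics/nose5.png',cv2.resize(im,None,fx=7,fy=7,interpolation=cv2.INTER_CUBIC))
E
cat > hexph.py <<'E'
import sys
from h import *
def hexphase(path,thr):
    im=cv2.imread(path); g=cv2.cvtColor(im,cv2.COLOR_BGR2GRAY); up=8
    G=cv2.resize(g,None,fx=up,fy=up,interpolation=cv2.INTER_CUBIC)
    u=(proj('top',[[.5903,-.158,.038]])[0]+.5)*up; x0,y0=(u-[16*up,16*up]).astype(int)
    P=(G[y0:y0+32*up,x0:x0+32*up]>thr).astype(np.uint8)
    n,lab=cv2.connectedComponents(P,connectivity=4); c=lab[16*up,16*up]; m=(lab==c).astype(np.uint8)
    cs,_=cv2.findContours(m,cv2.RETR_EXTERNAL,cv2.CHAIN_APPROX_NONE); k=max(cs,key=cv2.contourArea)[:,0,:]+[x0,y0]
    W=np.array([onz('top',q/up-.5,.0385)[:2] for q in k[::3]]); cen=W.mean(0)
    d=W-cen; ph=np.arctan2(d[:,1],d[:,0]); r=np.hypot(*d.T)
    o=np.argsort(ph); f=np.linspace(-np.pi,np.pi,721)[:-1]; rr=np.interp(f,ph[o],r[o],period=2*np.pi)
    f0=-np.angle((rr*np.exp(-6j*f)).sum())/6
    return round((np.degrees(f0-FX[2])+30+15)%60-15,1)
for t in sys.argv[1:]: print(t,[hexphase(f'pics/top{t}.png',h) for h in(150,165,180,195)])
E
python3 hexph.py 0 _m1 _m5
```

```text
t: 34.18
tool_pos: [0.5886, 0.1581, 0.1685]
orientation: [-3.127, 0.297, 0.005]
force: [-0.1, -0.7, -3.4]
opening: 0.0137
t 34.18 tcp [0.5886 0.1581 0.1685] yaw -0.1895 tilt 0.19 q6 1.94 F [-0.1 -0.7 -3.4] open 0.0137
 need tool shift [ 0.0004 -0.0233  0.1125] twist 0.0155
0 [np.float64(-10.9), np.float64(-10.4), np.float64(-10.2), np.float64(-11.1)]
_m1 [np.float64(5.5), np.float64(5.8), np.float64(5.8), np.float64(5.3)]
_m5 [np.float64(13.7), np.float64(13.9), np.float64(13.9), np.float64(13.5)]
```

View pics/nose5.png

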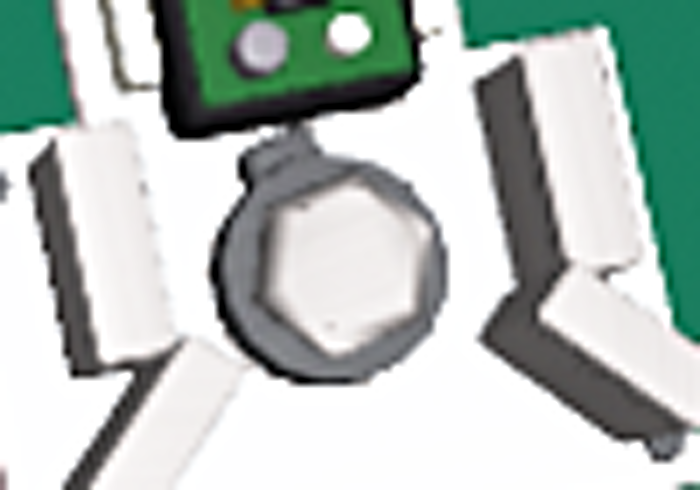

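Now it's clear. The hexagon phase reads 13.8°, so the cam followed my whole back-off while the socket was wedged past its play; it reached about 0° under load. For the next try I'll drive lightly to about -12.5°, relax the grip to un-wedge, back off almost nothing, then lift. First I'll relevel on the rest.

```bash
python3 -m creep '[[0,-0.011,0.015,0.008,255],[0,-0.011,0.03,0.007,255],[0,0,0.03,0,255],[0,0,0.025,0,255],[0,0,0.012,0,255],[0,0,0,0,255],[0,0,0,0,255]]' 60
python3 - <<'E'
from h import *
goto(.593,.1805,.030,-.205)
E
```

```text
t: 34.87
tool_pos: [0.5925, 0.175, 0.0579]
orientation: [3.124, -0.323, -0.004]
force: [0.3, -0.8, -2.4]
opening: 0.0134
t 34.87 tcp [0.5925 0.175  0.0579] yaw -0.2061 tilt 0.15 q6 1.98 F [ 0.3 -0.8 -2.4] open 0.0134
 need tool shift [-0.0006 -0.0055  0.0279] twist -0.0011
```

```bash
python3 -m creep '[[0,-0.0055,0.002,0,255],[0,0,0.005,0,255],[0,0,0.005,0,255],[0,0,0.004,0,255],[0,0,0.004,0,255],[0,0,0.004,0,255],[0,0,0.003,0,255],[0,0,0.001,0,255],[0,0,0,0,150],[0,0,0,0,150],[0,0,0,0,150],[0,0,0,0,150]]' 12
cat > fitrest.py <<'E'
from h import *
from scipy.optimize import minimize
from scipy.ndimage import map_coordinates
import sys
tag=sys.argv[1]
for c in('top','side'): cv2.imwrite(f'pics/{c}_{tag}.png',read_camera(c)[:,:,::-1])
res=[]
for c in('top','side'):
    im=cv2.imread(f'pics/{c}_{tag}.png'); g=cv2.GaussianBlur(cv2.cvtColor(im,cv2.COLOR_BGR2GRAY).astype(float),(0,0),.8)
    G=np.minimum(np.hypot(cv2.Sobel(g,cv2.CV_64F,1,0),cv2.Sobel(g,cv2.CV_64F,0,1)),250)
    dens=lambda L,n=15:np.concatenate([L[i]+(L[(i+1)%6]-L[i])*np.linspace(0,1,n,endpoint=False)[:,None] for i in range(6)])
    L=np.r_[dens(hexa(.048,.018)),dens(hexa(.034,.018))]; L[:,2]+=.028
    f=lambda d:-map_coordinates(G,[*(proj(c,tr(np.array([.706,.1575,-.2])+[d[0]*1e-3,d[1]*1e-3,np.radians(d[2])],L)).T[::-1])],order=1).mean()
    b=min((minimize(f,[x,y,0],method='Nelder-Mead',options=dict(initial_simplex=[[x,y,0],[x+2,y,0],[x,y+2,0],[x,y,3]])) for x in(-4,0,4,8) for y in(-3,0,3)),key=lambda r:r.fun)
    h=np.array([.706,.1575])+b.x[:2]*1e-3; res.append(h); print(c,h.round(4),b.x[2].round(1),b.fun.round(0))
s,p,M=st(); h=np.mean(res,0); d=h-p[:2]; print('head',h.round(4),'L',np.linalg.norm(d).round(4),'dir',np.arctan2(d[1],d[0]).round(4)); goto(.598,.18,.03,-.205)
cv2.imwrite(f'pics/{tag}.png',cv2.resize(cv2.imread(f'pics/side_{tag}.png')[130:250,190:400],None,fx=3.5,fy=3.5,interpolation=cv2.INTER_CUBIC))
E
python3 fitrest.py m6
```

```text
t: 35.87
tool_pos: [0.5951, 0.181, 0.0316]
orientation: [-3.125, 0.322, -0.001]
force: [-0.2, 0.0, 0.9]
opening: 0.0356
top [0.7073 0.1566] 1.0 -243.0
side [0.7079 0.1573] 0.9 -240.0
head [0.7076 0.157 ] L 0.1152 dir -0.2107
t 35.97 tcp [0.5949 0.1811 0.0314] yaw -0.2053 tilt 0.03 q6 1.99 F [ 0.3 -0.  -0.3] open 0.0374
 need tool shift [0.0032 0.0004 0.0014] twist -0.0003
```

View pics/m6.png

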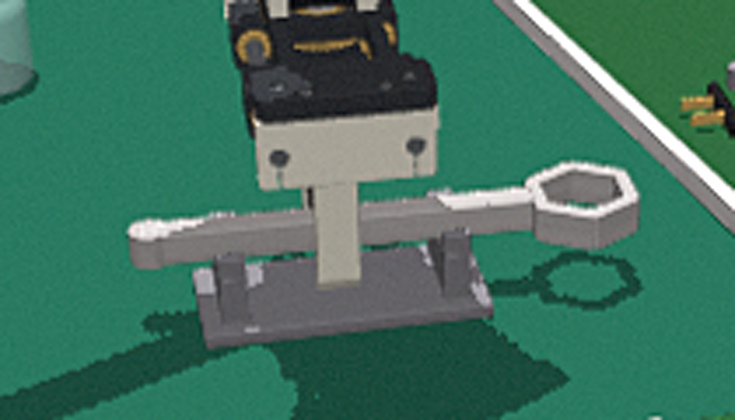

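```bash
python3 -m creep '[[0.009,0,0.0015,0.003,150],[0,0,0,0,255],[0,0,0,0,255],[0,0,0,0,255],[0,0,0,0,255],[0,0,0,0,255],[0,0,-0.005,0,255],[0,0,-0.02,0,255],[0,0,-0.03,0,255],[0,0,-0.03,0,255],[0,0,-0.01,0,255],[0,0,0,0,255]]' 60
python3 - <<'E'
from h import *
goto(.4905,-.1938,.083,.3445)
E
```

```text
t: 36.97
tool_pos: [0.6059, 0.1799, 0.1287]
orientation: [-3.122, 0.326, -0.01]
force: [0.2, 0.9, -3.4]
opening: 0.0134
t 36.97 tcp [0.6059 0.1799 0.1287] yaw -0.2081 tilt 0.39 q6 1.99 F [ 0.2  0.9 -3.4] open 0.0134
 need tool shift [-0.036   0.3896  0.0444] twist -0.5526
```

```bash
python3 -m creep '[[-0.006,0.016,0,-0.02,255],[-0.012,0.03,0,-0.05,255],[-0.013,0.035,0,-0.055,255],[-0.013,0.036,0,-0.055,255],[-0.013,0.036,0,-0.055,255],[-0.013,0.036,0,-0.055,255],[-0.013,0.036,0,-0.055,255],[-0.013,0.036,0,-0.055,255],[-0.013,0.036,0,-0.055,255],[-0.012,0.032,0,-0.05,255],[-0.010,0.022,0,-0.03,255],[-0.005,0.01,0,-0.01,255]]'
python3 - <<'E'
from h import *
goto(.4905,-.1938,.083,.3445)
E
```

```text
t: 37.97
tool_pos: [0.4828, -0.1858, 0.1222]
orientation: [-3.097, -0.525, 0.005]
force: [0.5, 1.0, -3.9]
opening: 0.0133
t 37.97 tcp [ 0.4828 -0.1858  0.1222] yaw 0.3362 tilt 0.18 q6 0.77 F [ 0.5  1.  -3.9] open 0.0133
 need tool shift [0.0048 0.0101 0.0392] twist -0.0083
```

```bash
python3 -m creep '[[0.002,0.003,0.015,-0.004,255],[0.0015,0.003,0.02,-0.004,255],[0,0.001,0.01,0,255],[0,0,0,0,255],[0,0,0,0,255]]'; sed -i 's/sppose(); print/sppose(.106); print/' look.py; python3 look.py p1
python3 - <<'E'
from h import *
goto(.4905,-.1938,.048,.3445)
E
```

```text
t: 38.38
tool_pos: [0.489, -0.1877, 0.0777]
orientation: [-3.093, -0.539, 0.005]
force: [-0.3, 0.3, -2.7]
opening: 0.0137
FK spanner [ 0.5887 -0.1518  0.3449] 0.0757 theta 11.03
t 38.48 tcp [ 0.4907 -0.1884  0.08  ] yaw 0.3452 tilt 0.01 q6 0.76 F [-0.5  0.  -2.3] open 0.0134
 need tool shift [ 0.1046 -0.0012  0.0042] twist 0.0003
t 38.48 tcp [ 0.4907 -0.1884  0.08  ] yaw 0.3452 tilt 0.01 q6 0.76 F [-0.5  0.  -2.3] open 0.0134
 need tool shift [-0.002  0.005  0.032] twist 0.0007
```

View pics/p1_top.png

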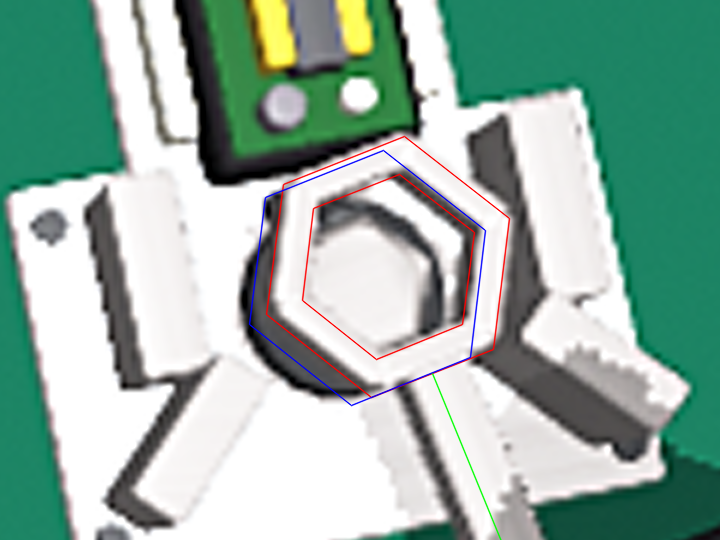

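View pics/p1_side.png

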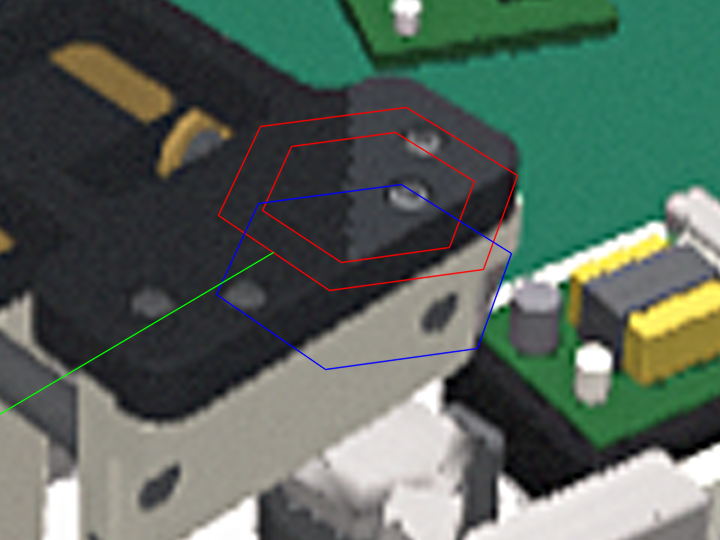

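```bash
python3 -m creep '[[-0.002,0.005,0.003,0,255],[0,0,0.012,0,255],[0,0,0.012,0,255],[0,0,0.004,0,255],[0,0,0,0,255],[0,0,0,0,255]]'
python3 - <<'E'
from h import *
goto(.4905,-.1938,.032,.3445)
E
python3 -m creep '[[0,0,0.004,0,255],[0,0,0.004,0,255],[0,0,0.003,0,255],[0,0,0.003,0,255],[0,0,0,0,255],[0,0,0,0,255]]'
python3 - <<'E'
from h import *
goto(.4905,-.1938,.032,.3445)
E
```

```text
t: 38.98
tool_pos: [0.4896, -0.1936, 0.0477]
orientation: [-3.094, -0.539, 0.002]
force: [-0.5, -0.4, -4.0]
opening: 0.0131
t 38.98 tcp [ 0.4896 -0.1936  0.0477] yaw 0.3448 tilt 0.11 q6 0.75 F [-0.5 -0.4 -4. ] open 0.0131
 need tool shift [0.0008 0.0005 0.0157] twist 0.0003
t: 39.48
tool_pos: [0.4901, -0.1939, 0.0344]
orientation: [-3.095, -0.539, 0.001]
force: [0.3, 0.5, -3.3]
opening: 0.0134
t 39.48 tcp [ 0.4901 -0.1939  0.0344] yaw 0.3449 tilt 0.03 q6 0.75 F [ 0.3  0.5 -3.3] open 0.0134
 need tool shift [0.0004 0.0001 0.0024] twist 0.0004
```

```bash
python3 -m creep '[[0.0003,0,0.002,0,255],[0,0,0,0,255],[0.0001,-0.0053,0,0.05,255],[0.0001,-0.0053,0,0.05,255],[0.0001,-0.0053,0,0.05,255],[0.0001,-0.0053,0,0.05,255],[0.0001,-0.0053,0,0.05,255],[0.0001,-0.0042,0,0.04,255],[0,0,0,0,255],[0,0,0,0,255]]'; python3 -c "
from h import *
s=read_state(); print(s['force'],s['wrist_torque'])
p,z0=sppose(.106); print(p,z0,np.degrees(p[2]-FX[2]))"
```

```text
t: 40.32
tool_pos: [0.4842, -0.164, 0.0327]
orientation: [3.14, 0.089, -0.0]
force: [-0.5, -1.1, -3.4]
opening: 0.0136
[-0.48741561 -1.05179549 -3.40575249] [-0.08983379  0.49231854  0.00501751]
[ 0.59006853 -0.15798049  0.05647271] 0.030701806398903783 -5.501958435062638
```

```bash
for i in 1; do :; done; python3 -m creep '[[0,-0.0032,0,0.03,255],[0,0,0,0,255],[0,0,0,0,255]]'; python3 -m creep '[[0,-0.0032,0,0.03,255],[0,0,0,0,255],[0,0,0,0,255]]'; python3 -c "
from h import *
s=read_state(); print(s['force'],s['wrist_torque'])
p,z0=sppose(.106); print(p,z0,np.degrees(p[2]-FX[2]))"; python3 -m creep '[[0,-0.0021,0,0.02,255],[0,0,0,0,255],[0,0,0,0,255]]'; python3 -c "
from h import *
s=read_state(); print(s['force'],s['wrist_torque'])
p,z0=sppose(.106); print(p,z0,np.degrees(p[2]-FX[2]))"
```

```text
t: 40.57
tool_pos: [0.4841, -0.161, 0.0326]
orientation: [3.141, 0.042, -0.0]
force: [-2.2, -1.9, -2.6]
opening: 0.0135
t: 40.82
tool_pos: [0.484, -0.1578, 0.0326]
orientation: [3.141, -0.005, -0.0]
force: [-1.4, -2.0, -3.1]
opening: 0.0136
[-1.36621982 -2.04277422 -3.10319302] [-0.20980724  0.50200767  0.05094504]
[ 0.590018   -0.15813755 -0.00349466] 0.03061854151810728 -8.937835516193505
t: 41.07
tool_pos: [0.484, -0.1555, 0.0326]
orientation: [3.141, -0.039, -0.0]
force: [-1.8, -1.2, -3.4]
opening: 0.0137
[-1.80724014 -1.23015262 -3.38901653] [-0.32151965  0.55919087  0.08126105]
[ 0.59000095 -0.15813647 -0.02483327] 0.030610106269452993 -10.16044820706175
```

```bash
python3 -m creep '[[0,-0.0021,0,0.02,255],[0,0,0,0,255],[0,0,0,0,255]]'; python3 -c "
from h import *
s=read_state(); print(s['force'],s['wrist_torque'])"; python3 -m creep '[[0,-0.0021,0,0.02,255],[0,0,0,0,255],[0,0,0,0,255]]'; python3 -c "
from h import *
s=read_state(); print(s['force'],s['wrist_torque'])
p,z0=sppose(.106); print(p,z0,np.degrees(p[2]-FX[2]))"
```

```text
t: 41.32
tool_pos: [0.4841, -0.1533, 0.0326]
orientation: [3.141, -0.071, -0.0]
force: [-2.1, -2.6, -4.3]
opening: 0.0135
[-2.07717514 -2.59296643 -4.26031305] [-0.42840879  0.63272562  0.08088747]
t: 41.57
tool_pos: [0.4842, -0.1514, 0.0326]
orientation: [3.14, -0.102, -0.0]
force: [-2.4, -4.3, -3.4]
opening: 0.0129
[-2.40769722 -4.25141273 -3.38859628] [-0.60751395  0.75538569  0.12311183]
[ 0.59000387 -0.15825222 -0.0649606 ] 0.03064583371987918 -12.459574563791463
```

The moment is climbing faster (0.43 → 0.61 Nm), so this is a light touch on the stop. I'll relax the grip to bleed off the wedge, then regrip and check the forces.

```bash
python3 -m creep '[[0,0,0,0,255],[0,0,0,0,255],[-0.0005,0,0,0,255],[0,0,0,0,255]]' 4; python3 -c "
from h import *
s=read_state(); print(s['force'],s['wrist_torque'])"; python3 -m creep '[[0,0.0014,0,-0.02,255],[0,0,0,0,255],[0,0,0,0,255]]' 4; python3 -c "
from h import *
s=read_state(); print(s['force'],s['wrist_torque'])
p,z0=sppose(.106); print(p,z0,np.degrees(p[2]-FX[2]))"
```

```text
t: 41.9
tool_pos: [0.4843, -0.1514, 0.0329]
orientation: [3.14, -0.102, 0.002]
force: [-0.8, -4.6, -3.6]
opening: 0.0139
[-0.76698679 -4.58453281 -3.60145921] [-0.71958203  0.28365757  0.06104995]
t: 42.15
tool_pos: [0.4841, -0.1524, 0.0328]
orientation: [-3.14, 0.071, -0.001]
force: [0.6, -2.0, -2.8]
opening: 0.0141
[ 0.62685379 -2.02020177 -2.75643572] [-0.15929969 -0.02037517  0.00110558]
[ 0.58999499 -0.15721478 -0.04507379] 0.030802573752360007 -11.320144422116444
```

```bash
python3 -m creep '[[0,0,0,0,255],[0,0,0,0,255]]' 60; python3 -m creep '[[0,0,-0.002,0,255],[0,0,-0.002,0,255],[0,0,0,0,255]]'; python3 -c "
from h import *
s=read_state(); print(s['force'],s['wrist_torque'])
p,z0=sppose(.106); print(p,z0,np.degrees(p[2]-FX[2]))"
```

```text
t: 42.32
tool_pos: [0.4841, -0.1525, 0.0329]
orientation: [-3.141, 0.071, -0.001]
force: [1.7, -0.6, -3.2]
opening: 0.0136
t: 42.57
tool_pos: [0.4843, -0.1526, 0.0368]
orientation: [3.141, -0.071, 0.002]
force: [7.4, -1.7, -9.0]
opening: 0.0134
[ 7.38902745 -1.73139592 -8.98936808] [-0.27313592 -0.4779664   0.00628354]
[ 0.59021495 -0.15738895 -0.04514405] 0.03477073648710201 -11.324169730104302
```

```bash
python3 -m creep '[[0,0,0.004,0,255],[0,0.0032,0,-0.03,255],[-0.0008,0,0,0,255],[0.0008,0,0,0,255],[0,0,0,0,255]]'; python3 -c "
from h import *
s=read_state(); print(s['force'],s['wrist_torque'])"; python3 -m creep '[[0,0,-0.0015,0,255],[0,0,-0.0015,0,255],[0,0,0,0,255]]'; python3 -c "
from h import *
s=read_state(); print(s['force'],s['wrist_torque'])
p,z0=sppose(.106); print(p,z0,np.degrees(p[2]-FX[2]))"
```

```text
t: 42.98
tool_pos: [0.4839, -0.1559, 0.0329]
orientation: [3.141, -0.025, 0.001]
force: [3.5, -1.9, -1.2]
opening: 0.0136
[ 3.48539775 -1.88369284 -1.18437942] [-0.19545179 -0.48225503  0.04952173]
t: 43.23
tool_pos: [0.4841, -0.1558, 0.0358]
orientation: [3.141, -0.024, 0.002]
force: [6.8, -0.7, -8.0]
opening: 0.0135
[ 6.78408606 -0.68852717 -8.00383581] [-0.31600521 -0.68604484 -0.05424906]
[ 0.59005573 -0.15741163 -0.01559728] 0.033803085835153526 -9.63126464153155
```

Still binding, and the cam follows any back-off. Both jammed lifts came free without turning the cam themselves, and the tilt can be corrected on the rest. So I'll press it to the stop again and lift straight off while keeping that clockwise preload, with no back-off at all.

```bash
python3 -m creep '[[0.0008,0,0.003,0,255],[0,-0.0032,0,0.03,255],[0,-0.0032,0,0.03,255],[0,-0.0021,0,0.02,255],[0,0,0,0,255],[0,0,0,0,255]]'; python3 -c "
from h import *
s=read_state(); print(s['force'],s['wrist_torque'])
p,z0=sppose(.106); print(p,z0,np.degrees(p[2]-FX[2]))"
```

```text
t: 43.73
tool_pos: [0.4844, -0.148, 0.0327]
orientation: [3.137, -0.149, -0.001]
force: [-0.5, -5.2, -0.2]
opening: 0.0132
[-0.48082584 -5.20615846 -0.1913648 ] [-0.85467729 -0.06604403  0.20067564]
[ 0.58993619 -0.15810403 -0.09519458] 0.0306887574667341 -14.191853875040508
```

```bash
python3 -m creep '[[0,0,-0.004,0,255],[0,0,-0.006,0,255],[0,0,-0.006,0,255],[0,0,-0.008,0,255],[0,0,-0.02,0,255],[0,0,-0.035,0,255],[0,0,-0.035,0,255],[0,0,-0.02,0,255],[0.005,-0.015,0,0.01,255],[0.008,-0.03,0,0.01,255],[0.009,-0.036,0,0.01,255],[0.009,-0.038,0,0.01,255]]'; python3 -m creep '[[0.009,-0.038,0,0.01,255],[0.009,-0.038,0,0.01,255],[0.009,-0.038,0,0.01,255],[0.009,-0.038,0,0.01,255],[0.009,-0.036,0,0.01,255],[0.008,-0.025,0,0.01,255],[0,-0.01,0,0.01,255]]'
python3 - <<'E'
from h import *
goto(.593,.1805,.058,-.2)
for c in('top','side'): cv2.imwrite(f'pics/{c}_m7.png',read_camera(c)[:,:,::-1])
im=cv2.imread('pics/top_m7.png')[195:265,385:485]
cv2.imwrite('pics/nose7.png',cv2.resize(im,None,fx=7,fy=7,interpolation=cv2.INTER_CUBIC))
E
python3 hexph.py _m7
```

```text
t: 44.73
tool_pos: [0.5281, -0.0317, 0.1659]
orientation: [3.134, -0.217, -0.004]
force: [-0.1, 0.5, -2.4]
opening: 0.0133
t: 45.32
tool_pos: [0.6166, 0.1827, 0.1651]
orientation: [-3.125, 0.319, 0.004]
force: [0.7, -0.8, -3.5]
opening: 0.0134
t 45.32 tcp [0.6166 0.1827 0.1651] yaw -0.2032 tilt 0.14 q6 1.98 F [ 0.7 -0.8 -3.5] open 0.0134
 need tool shift [-0.0224  0.0069  0.1072] twist -0.0032
_m7 [np.float64(39.1), np.float64(39.5), np.float64(1.3), np.float64(1.0)]
```

View pics/nose7.png

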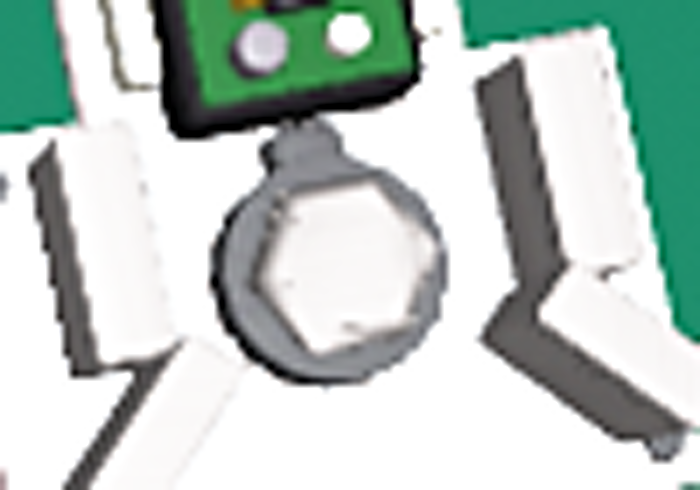

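View pics/side_m7.png

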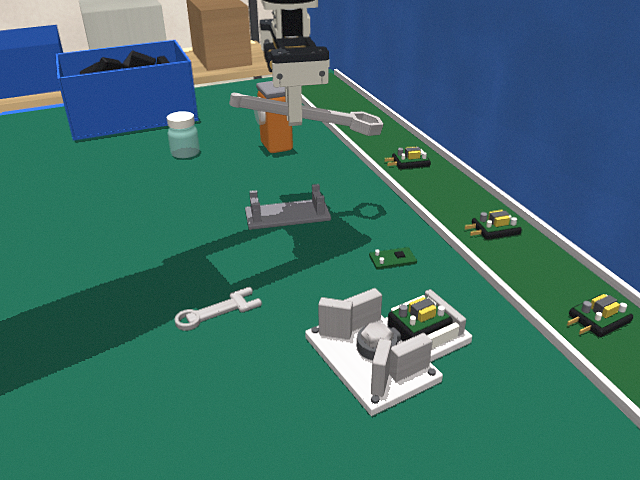

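The cam now reads about 1.1° from the stop, with the nose pointing at the case (295,130 in the zoom). The spanner is tilted in the grip as expected, so I'll lay it down and level it on the rest.

```bash
python3 -m creep '[[-0.009,0.0035,0.01,0,255],[-0.0086,0.0034,0.025,0,255],[0,0,0.03,0,255],[0,0,0.025,0,255],[0,0,0.014,0,255],[0,0,0,0,255],[0,0,0,0,255]]' 60
python3 - <<'E'
from h import *
goto(.598,.1795,.030,-.2)
for c in('side',): cv2.imwrite(f'pics/{c}_m8.png',read_camera(c)[:,:,::-1])
cv2.imwrite('pics/m8.png',cv2.resize(cv2.imread('pics/side_m8.png')[130:250,190:400],None,fx=3.5,fy=3.5,interpolation=cv2.INTER_CUBIC))
E
```

```text
t: 46.0
tool_pos: [0.5973, 0.1748, 0.0621]
orientation: [3.124, -0.323, -0.003]
force: [1.4, 0.1, -2.5]
opening: 0.0136
t 46.0 tcp [0.5973 0.1748 0.0621] yaw -0.2061 tilt 0.14 q6 1.98 F [ 1.4  0.1 -2.5] open 0.0136
 need tool shift [-0.0002 -0.0048  0.0321] twist -0.0061
```

View pics/m8.png

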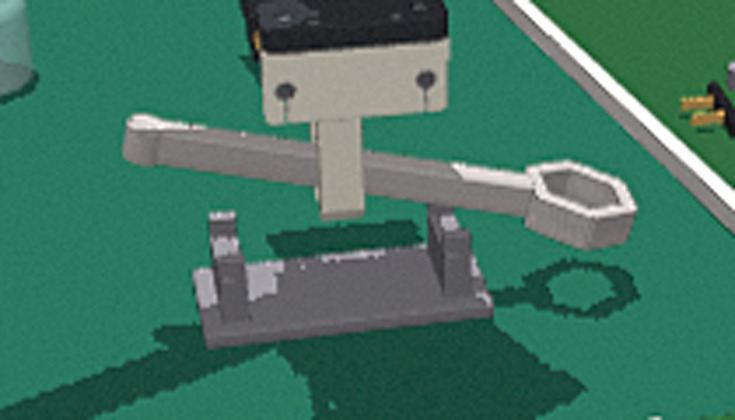

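```bash
python3 -m creep '[[0,-0.0048,0.005,-0.003,255],[0,0,0.006,0,255],[0,0,0.006,0,255],[0,0,0.004,0,255],[0,0,0.004,0,255],[0,0,0.004,0,255],[0,0,0.003,0,255],[0,0,0,0,255],[0,0,0,0,150],[0,0,0,0,150],[0,0,0,0,150],[0,0,0,0,150]]' 12; python3 fitrest.py m9
```

```text
t: 47.05
tool_pos: [0.5996, 0.1806, 0.031]
orientation: [-3.125, 0.317, -0.001]
force: [-0.1, 0.1, -0.6]
opening: 0.0353
top [0.7073 0.1566] 1.0 -243.0
side [0.708  0.1575] 0.4 -240.0
head [0.7076 0.157 ] L 0.1108 dir -0.2144
t 47.15 tcp [0.5994 0.1806 0.0309] yaw -0.2023 tilt 0.03 q6 1.98 F [-0.7  0.6 -0.3] open 0.0374
 need tool shift [-0.0013  0.0009  0.0009] twist 0.0027
```

View pics/m9.png

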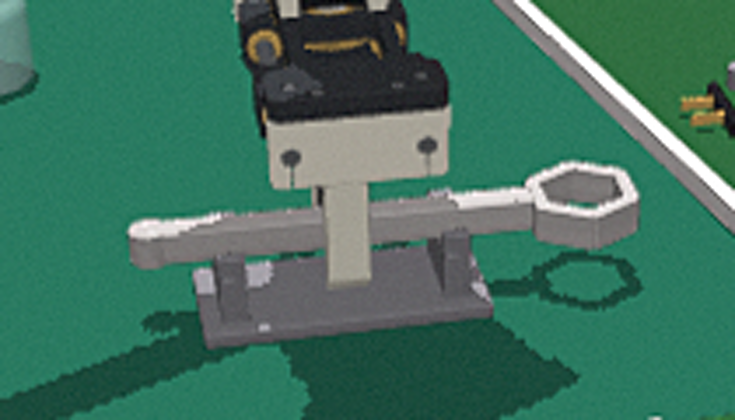

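It lies flat across both bars, with the grip point at about (0.600, 0.179), right on the rest's middle. Opening fully and backing straight up.

```bash
python3 -m creep '[[0,0,0,0,60],[0,0,0,0,60],[0,0,0,0,60],[0,0,-0.005,0,60],[0,0,-0.015,0,60],[0,0,-0.03,0,60],[0,0,-0.03,0,60],[0,0,-0.03,0,60],[0,0,-0.03,0,60],[-0.02,-0.03,-0.03,0,60],[-0.02,-0.03,0,0,60],[0,0,0,0,60]]'; python3 fitrest.py e1; python3 hexph.py _e1
```

```text
t: 48.15
tool_pos: [0.573, 0.2491, 0.2011]
orientation: [-3.121, 0.312, -0.006]
force: [-0.1, -0.4, -1.0]
opening: 0.0713
top [0.7073 0.1566] 1.0 -243.0
side [0.708  0.1575] 0.4 -239.0
head [0.7076 0.157 ] L 0.1606 dir -0.5782
t 48.25 tcp [0.5731 0.2448 0.1979] yaw -0.1997 tilt 0.05 q6 2.09 F [ 0.1 -0.6  0.5] open 0.0713
 need tool shift [0.0371 0.0586 0.1679] twist 0.0053
_e1 [np.float64(39.0), np.float64(1.3), np.float64(1.1), np.float64(0.5)]
```

View pics/top_e1.png

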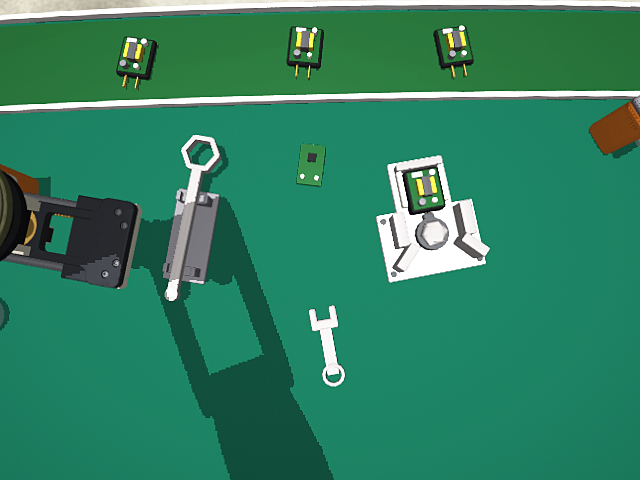

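View pics/e1.png

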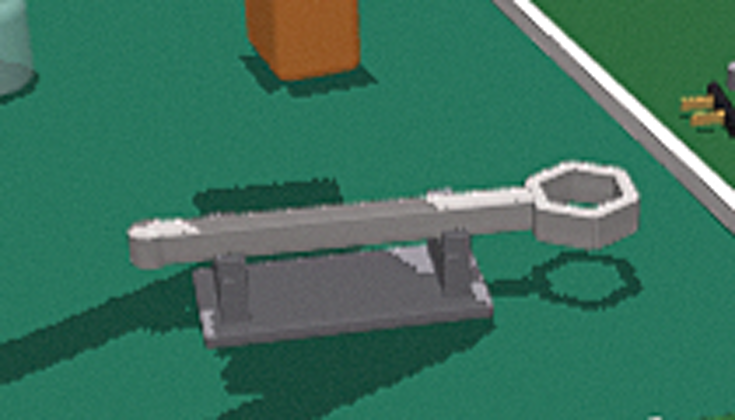

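The spanner lies flat on the rest: head at (201,154), end at (171,293). The cam nose points at the case at (430,217). The board at (311,165) and the small spanner at (328,345) haven't moved, and the gripper is clear. Handing in.

```bash
python3 -c "
from plant import *
print(close_job()); print(read_state()['t'])"
```

```text
the job is handed in; nothing more can be done
None
the job is handed in; nothing more can be done
```

The cam is tight against its stop, the spanner is back flat across both bars of its rest, and I handed the job in at about 48 s.

**What I did:** I turned the cam with the ring spanner in three strokes, reseating between them. The first two times I reached the stop I pressed too hard. The socket wedged on the hexagon, the cam followed my back-off by about 6° and then 14°, and the spanner tilted in the grip on lifting. I relevelled it on the rest, regripped and drove back to the stop each time. On the third try, touching the stop lightly and backing off still left it stuck. I pressed it to the stop once more and lifted straight off without backing off.

**Last checks:**
- **Cam:** it reads about 1° from the stop in the top view, against a limit of 5.7°. The lowest brightness threshold gave 39°; I discounted it as a bad outline, because the other thresholds and the picture agree.
- **Spanner:** it lies flat, right side up, with the middle of its handle within a few mm of the rest's middle. The two cameras agree to about 1 mm.
- **Bystanders and gripper:** the small spanner and the board show no visible movement, and the gripper is open and clear.
- **Not checked:** the wedging and tilting during the lifts fell outside the planned motion. I read about 10 N at most at the wrist, between moves only, and did not check contact forces separately.

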